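# Dress the spatula rail in a kitchenware shop

### The job

Set up the shop's spatula display: hang every loose steel caddy on the rail, lifting its hook over the front lip and lowering it until the hook is fully home behind the lip, and stand every wooden spatula from the sloping rack upright in the hanging caddies, handle down and blade up, with its foot on the caddy's floor. Several spatulas may share a caddy. Leave the pot, the food box and the bowl where they are.

Things in the scene. Friction and masses are not known exactly. Their poses are not given: they have to be found in the camera images.
- rail_lip (a point): Middle of the top edge of the lip of the fixed dark steel hanging rail (420 mm long along y, this edge 150 mm above the table). x points across the rail, away from the robot; z up. The lip is an upright plate 5 mm thick (centred here) and 100 mm tall. Caddies hang on its front (-x) side, hook leg in the channel behind it. Feet under both ends reach 40 mm forward, 100 mm back.
- rail_channel (a point): Middle of the floor of the channel behind the lip, axes as the lip's: 12.5 mm behind the lip's middle plane and 34 mm below its top edge. The channel is 20 mm wide and closed by caps at both ends; its back wall is 5 mm thick and rises 10 mm higher than the lip.
- caddy1_mid (a point): Centre (half-way up) of a square steel hook-on caddy, open on top: 60 x 60 x 100 mm tall, walls and floor 3 mm, 0.24 to 0.4 kg; starts upright on the table; 3 or 4 are present. z up, x to its back, where a hook strip 54 mm wide, 4 mm thick runs back level with the rim, then down. Strip underside (rests on the lip): 46 mm above here. Hung, it leans a few degrees, bottom towards the rail.
- caddy1_hook (a point): Middle of the lower end of that caddy's hook leg, 45 mm behind (+x) and 21 mm above the caddy's centre. The leg is 4 mm thick, 54 mm wide and reaches 25 mm below the strip's underside; between it and the caddy's back face is a gap of 13 mm that takes the lip, so the gap's middle is 36.5 mm behind the caddy's centre. Axes as the caddy's.
- caddy2_mid (a point): Centre (half-way up) of a square steel hook-on caddy, open on top: 60 x 60 x 100 mm tall, walls and floor 3 mm, 0.24 to 0.4 kg; starts upright on the table; 3 or 4 are present. z up, x to its back, where a hook strip 54 mm wide, 4 mm thick runs back level with the rim, then down. Strip underside (rests on the lip): 46 mm above here. Hung, it leans a few degrees, bottom towards the rail.
- caddy2_hook (a point): Middle of the lower end of that caddy's hook leg, 45 mm behind (+x) and 21 mm above the caddy's centre. The leg is 4 mm thick, 54 mm wide and reaches 25 mm below the strip's underside; between it and the caddy's back face is a gap of 13 mm that takes the lip, so the gap's middle is 36.5 mm behind the caddy's centre. Axes as the caddy's.
- caddy3_mid (a point): Centre (half-way up) of a square steel hook-on caddy, open on top: 60 x 60 x 100 mm tall, walls and floor 3 mm, 0.24 to 0.4 kg; starts upright on the table; 3 or 4 are present. z up, x to its back, where a hook strip 54 mm wide, 4 mm thick runs back level with the rim, then down. Strip underside (rests on the lip): 46 mm above here. Hung, it leans a few degrees, bottom towards the rail.
- caddy3_hook (a point): Middle of the lower end of that caddy's hook leg, 45 mm behind (+x) and 21 mm above the caddy's centre. The leg is 4 mm thick, 54 mm wide and reaches 25 mm below the strip's underside; between it and the caddy's back face is a gap of 13 mm that takes the lip, so the gap's middle is 36.5 mm behind the caddy's centre. Axes as the caddy's.
- caddy4_mid (a point): Centre (half-way up) of a square steel hook-on caddy, open on top: 60 x 60 x 100 mm tall, walls and floor 3 mm, 0.24 to 0.4 kg; starts upright on the table; 3 or 4 are present. z up, x to its back, where a hook strip 54 mm wide, 4 mm thick runs back level with the rim, then down. Strip underside (rests on the lip): 46 mm above here. Hung, it leans a few degrees, bottom towards the rail.
- caddy4_hook (a point): Middle of the lower end of that caddy's hook leg, 45 mm behind (+x) and 21 mm above the caddy's centre. The leg is 4 mm thick, 54 mm wide and reaches 25 mm below the strip's underside; between it and the caddy's back face is a gap of 13 mm that takes the lip, so the gap's middle is 36.5 mm behind the caddy's centre. Axes as the caddy's.
- rack_origin (a point): Fixed sloping wooden counter rack, 200 mm wide, 115 mm deep, 120 mm high: this point lies on the table below the feet of the spatulas. x points the way the spatulas lean (away from the robot), y along the row. Three slots at y = -70, 0, +70 mm; the slope carries the lowest 110 mm of each handle, the rest stands free.
- spatula1_mid (a point): Centre of a wooden spatula 205 mm long, 60 g: handle 18 mm wide (y), 14 mm thick (x), 162 mm long, then a flat blade 36 mm wide, 6 mm thick, 45 mm long. z runs from the handle's foot (102.5 mm away) to the blade. Starts in the rack, blade up, leaning 40 degrees from upright, one per slot; there are three. The handle is free to be gripped from above 125 to 155 mm from its foot.
- spatula1_foot (a point): Foot of that spatula: on its axis, 5 mm from the end of the handle. Axes as the spatula's.
- spatula2_mid (a point): Centre of a wooden spatula 205 mm long, 60 g: handle 18 mm wide (y), 14 mm thick (x), 162 mm long, then a flat blade 36 mm wide, 6 mm thick, 45 mm long. z runs from the handle's foot (102.5 mm away) to the blade. Starts in the rack, blade up, leaning 40 degrees from upright, one per slot; there are three. The handle is free to be gripped from above 125 to 155 mm from its foot.
- spatula2_foot (a point): Foot of that spatula: on its axis, 5 mm from the end of the handle. Axes as the spatula's.
- spatula3_mid (a point): Centre of a wooden spatula 205 mm long, 60 g: handle 18 mm wide (y), 14 mm thick (x), 162 mm long, then a flat blade 36 mm wide, 6 mm thick, 45 mm long. z runs from the handle's foot (102.5 mm away) to the blade. Starts in the rack, blade up, leaning 40 degrees from upright, one per slot; there are three. The handle is free to be gripped from above 125 to 155 mm from its foot.
- spatula3_foot (a point): Foot of that spatula: on its axis, 5 mm from the end of the handle. Axes as the spatula's.
- pot: Aluminium pot 140 mm across, 85 mm tall; not part of the job, leave it where it is. Origin: centre of its underside.
- box_stock: Clear food box with a blue lid, 138 x 178 x 72 mm; not part of the job, leave it where it is. Origin: centre of its underside.
- bowl: Steel mixing bowl 120 mm across, 50 mm tall; not part of the job, leave it where it is. Origin: centre of its underside.
Not all that is in view belongs to the job. Leave any green or purple look-alike of the part that bears caddy4_mid alone.

How it is judged:
By the outcome, as a careful person would: the job done as asked, in the order asked, and still so for the second after the job is handed in, with the robot touching nothing.
Of caddy1, caddy2, caddy3, caddy4 only 3 to 4 are there at a start; the rules pass over those that are not, and their reading is None.
At some moment in a run one of caddy1, caddy2, caddy3, caddy4 may be knocked a few centimetres aside while the robot is not near it.
It also fails if it takes over 208 s, if anything falls off the work surface, if the arm or the gripper's body presses on something with over 40 N, if the wrist force passes 120 N, or if a joint passes its speed limit or range.

### The arm

A 6-joint arm with a two-finger parallel gripper is mounted at the origin on the work surface. World frame = base frame: x ahead of the robot, y to its left, z up, the work surface at z = 0. Lengths are in m, angles in rad, forces in N, time in s.
With the tool pointing down it reaches from about 0.225 to 0.725 m from the base axis. Payload 3.1 kg.
Tool frame: the origin (TCP) lies at the very end of the fingers, on their centre line; the grasp point (between the pads) lies 19 mm behind it; z points along the fingers, y is the direction in which the jaws open and shut (so a half turn about z gives the same grasp; the last joint's range is limited). The gripper opens to 85 mm and grips with 20 to 120 N. Pads are 22 mm wide; open, the fingers measure 114 mm over their backs; the gripper's body (76 mm by 85 mm) begins 54 mm behind the grasp point. The pads swing forward as they close: fully open they stand 13 mm farther back than shut.
Start: joints at [1.147, 0.048, 0.099, 1.622, 0, 1.443], TCP at [0.153, 0.502, 0.231] pointing down, gripper open.
Joint ranges: [-2.91, 2.91], [-0.99, 1.94], [-1.21, 1.42], [-2.12, 2.29], [-1.49, 1.47], [-3.14, 3.14]. Speed limits (rad/s): [2.79, 2.79, 3.14, 3.14, 3.14, 3.14].

### API

Orientations are given as a rotation vector (axis times angle).
In Python, from bench import ctrl gives the robot as it stands.
- The arm moves only by the tool play_rows, never from a script. Its argument "motion" is a list of rows, each an object of numbers: "rx", "ry", "rz": the turn, a rotation vector about the tool's x, y, z in degrees; "x", "y", "z": the shift along the tool's x, y, z in cm; "jaw": the finger opening in cm, from 0 to 8.54. In form: [{"rx": .., "ry": .., "rz": .., "x": .., "y": .., "z": .., "jaw": ..}, ...]. A call has 1 to 8 rows; each row shifts and turns the commanded pose from where the row before left it, along the tool's axes as they then stand; what a row does not reach is not made up. A row lasts 1/8 s, in which the tool goes at most 62.5 mm and 10.7 degrees, less where a joint would pass 70% of its speed; a pose out of reach is approached as far as the arm can. A call is refused whole if a number of a shift passes 6.25 or a number of a turn 10.7, either way. A call with a gripper value outside its range is refused whole. The fingers move at their own pace and stop on an object; "grip_force" is the grip in N (left out, the last holds). Time passes only in rows, so rows that do not move let the fingers close. It gives the time, the measured TCP pose, the force and the opening at its end, in the units of the state.
- ctrl.get_obs(): the state, without advancing time (a new reading comes with each control period).
- ctrl.read_camera(name): name is "side" or "top" or "wrist"; returns the picture (480x640x3 uint8, blue, green, red); there is no depth.
- ctrl.camera_params(name): a dict with "fovy" (degrees; the focal length in pixels is half the picture's height over the tangent of half this angle, whatever the lens; pixels are square), "cx", "cy" (the principal point, pixels), "view" (4x4, takes a point from world to camera coordinates); the wrist camera has in their place "tool_from_camera" (4x4, takes a point from camera to tool coordinates, whose origin is the TCP and whose axes are the flange's). Camera axes: x right, y up, looking along -z (the intrinsics and any distortion apply to the point x, -y, -z); pixel columns grow to the right and rows downward; lengths in m; the calibration is good to about 2 mm. The wrist camera is an equidistant fisheye: a pixel r from the principal point sees the ray r / f radians off the axis. A picture is of the moment at which its call begins: read the wrist's pose just before it. camera_params takes no time and is no camera call.
- ctrl.sign_off(): hands the job in, once; it reports no verdict.
The state is a dict: "clock": time; "joint_pos": joint angles; "dq": joint speeds; "tau": joint torques, N m; "tcp_pos": TCP position; "eef_rot": TCP orientation; "ft_force": force on the tool from outside, world axes, zero at the start; "wrist_torque": the same for the moment, N m; "gripper_width": finger opening in m.
Only numpy, scipy, OpenCV 4.12 (cv2) and the standard library are available. Lean on these libraries where they do the work, as an engineer would, in place of code of your own. Each camera call takes 0.05 s, during which the arm holds its last target. There are 200 camera calls.

## Working session

There is one attempt and no reset: what is moved stays moved. The work goes in short steps, Python scripts to look and compute and a tool call to move; the robot and the scene stay as the last step left them, time stands still between calls to the robot, and variables do not carry over. Pictures are saved under pics/ and viewed, about 12 in all and at most 16, crops included, and the job is handed in when it is done.

Besides the shell and the picture viewer there is one more tool, called after "Emit:" in YAML: its name, and indented under it one key for each argument. play_rows: Moves the arm, as the interface text tells. Its arguments: {"type":"object","properties":{"motion":{"type":"array","items":{"type":"object","properties":{"rx":{"type":"number"},"ry":{"type":"number"},"rz":{"type":"number"},"x":{"type":"number"},"y":{"type":"number"},"z":{"type":"number"},"jaw":{"type":"number"}}}},"grip_force":{"type":"number"}},"required":["motion"]}

```bash
ls; mkdir -p pics; python3 - <<'E'
from bench import ctrl
import cv2,numpy as np
np.set_printoptions(precision=4,suppress=True)
o=ctrl.get_obs();print(o)
for n in("side","top","wrist"):
    print(n,ctrl.camera_params(n))
    cv2.imwrite(f"pics/{n}0.png",ctrl.read_camera(n))
E
```

```text
pics
{'clock': 0.0, 'joint_pos': array([ 1.1472,  0.0487,  0.0976,  1.622 , -0.    ,  1.443 ]), 'dq': array([ 0.0001, -0.0001,  0.0009,  0.0001, -0.0009, -0.0002]), 'tau': array([ -0.0009, -33.878 ,  32.0017,   0.0203,  -0.0002,  -0.    ]), 'tcp_pos': array([0.1528, 0.5016, 0.2301]), 'eef_rot': array([-0.4628, -3.1067,  0.0035]), 'ft_force': array([-0.7367, -0.6586,  1.3762]), 'wrist_torque': array([ 0.02  , -0.0341, -0.0658]), 'gripper_width': 0.08561221574617027}
side {'fovy': 48.740957203375046, 'cx': 318.00974982017715, 'cy': 237.4729479445804, 'view': array([[ 0.9872, -0.1596, -0.0085, -0.5177],
       [ 0.1126,  0.6569,  0.7455, -0.1606],
       [-0.1134, -0.7369,  0.6664, -1.2401],
       [ 0.    ,  0.    ,  0.    ,  1.    ]])}
top {'fovy': 53.08399713060337, 'cx': 324.7216603939319, 'cy': 227.30976754564082, 'view': array([[ 0.0279, -0.9996,  0.0062, -0.0325],
       [ 0.9848,  0.0286,  0.1714, -0.5399],
       [-0.1715,  0.0014,  0.9852, -1.0512],
       [ 0.    ,  0.    ,  0.    ,  1.    ]])}
wrist {'fovy': 65.70646984690485, 'cx': 319.45243486361613, 'cy': 232.63812312254072, 'tool_from_camera': array([[-0.0001,  0.959 ,  0.2833,  0.072 ],
       [ 1.    ,  0.0004, -0.0009,  0.0007],
       [-0.0009,  0.2833, -0.959 , -0.1424],
       [ 0.    ,  0.    ,  0.    ,  1.    ]])}
```

View pics/top0.png

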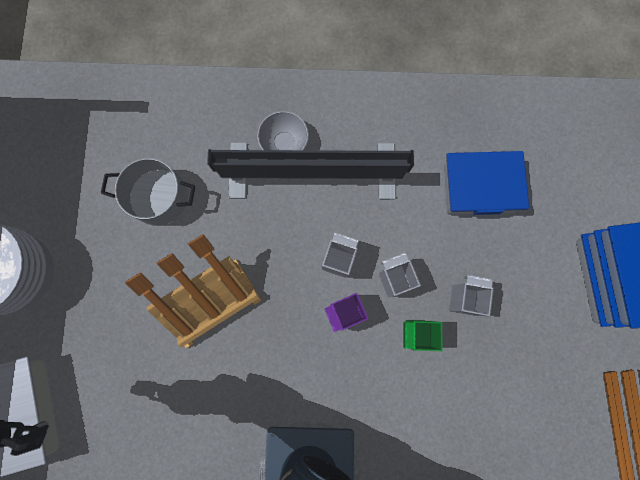

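View pics/side0.png

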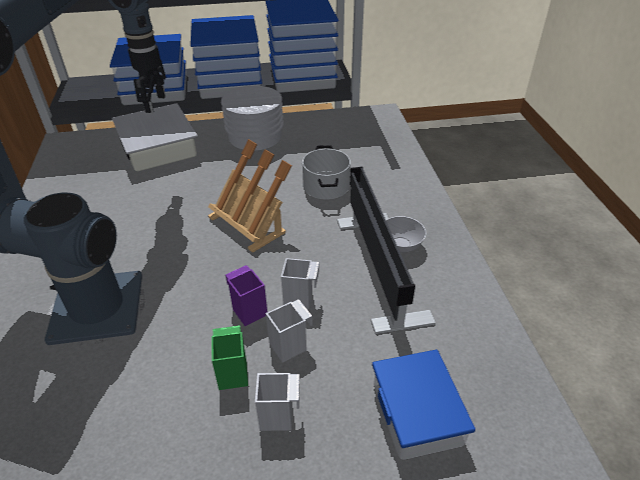

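```bash
cat > h.py <<'E'
from bench import ctrl
import cv2,numpy as np,json
from scipy.spatial.transform import Rotation as R
np.set_printoptions(precision=4,suppress=True)
def tool():
    o=ctrl.get_obs();T=np.eye(4);T[:3,:3]=R.from_rotvec(o['eef_rot']).as_matrix();T[:3,3]=o['tcp_pos'];return T
def shot(n,f=None):
    T=tool();im=ctrl.read_camera(n)
    if f: cv2.imwrite(f'pics/{f}.png',im); np.save(f'pics/{f}.npy',T)
    return T,im
def ray(n,uv,T=None):
    p=ctrl.camera_params(n);f=240/np.tan(np.radians(p['fovy']/2))
    a=(np.atleast_2d(uv)-[p['cx'],p['cy']])/f
    if n=='wrist':
        r=np.linalg.norm(a,axis=1,keepdims=True);d=np.c_[a*np.sinc(r/np.pi),np.cos(r)]
        M=T@p['tool_from_camera']
    else: d=np.c_[a,np.ones(len(a))];M=np.linalg.inv(p['view'])
    return M[:3,3],(d*[1,-1,-1])@M[:3,:3].T
def onz(n,uv,z,T=None):
    c,d=ray(n,uv,T);return c+d*((z-c[2])/d[:,2])[:,None]
def proj(n,X,T=None):
    p=ctrl.camera_params(n);f=240/np.tan(np.radians(p['fovy']/2))
    V=p['view'] if n!='wrist' else np.linalg.inv(T@p['tool_from_camera'])
    q=(np.atleast_2d(X)@V[:3,:3].T+V[:3,3])*[1,-1,-1]
    if n=='wrist':
        s=np.linalg.norm(q[:,:2],axis=1);a=q[:,:2]*(np.arctan2(s,q[:,2])/s)[:,None]
    else: a=q[:,:2]/q[:,2:]
    return a*f+[p['cx'],p['cy']]
def tri(*rays):
    A=0;b=0
    for c,d in rays:
        d=d.ravel()/np.linalg.norm(d);P=np.eye(3)-np.outer(d,d);A=A+P;b=b+P@c
    return np.linalg.solve(A,b)
def down(yaw,tilt=0,jaw=True):
    """tool pointing down, tool y (jaw) horizontal at world angle yaw; tilt: rotation about tool y"""
    y=np.array([np.cos(yaw),np.sin(yaw),0]);z=np.array([0,0,-1.]);x=np.cross(y,z)
    return np.c_[x,y,z]@R.from_euler('y',tilt).as_matrix()
def plan(start,goals):
    """goals: (pos,Rm,nrows,jaw,step) -> print rows rounded"""
    T=start.copy();out=[]
    for p,Rm,n,jaw in goals:
        p=np.array(p)
        for k in range(n,0,-1):
            rv=R.from_matrix(T[:3,:3].T@Rm).as_rotvec()/k
            dv=T[:3,:3].T@(p-T[:3,3])/k
            r=np.round(np.degrees(rv),1);d=np.round(dv*100,2)
            if abs(r).max()>10.6 or abs(d).max()>6.2: print('TOO BIG',r,d)
            row={a:float(v) for a,v in zip(('rx','ry','rz','x','y','z'),(*r,*d)) if v}
            if jaw is not None: row['jaw']=jaw
            out.append(row)
            T[:3,3]+=T[:3,:3]@(d/100);T[:3,:3]=T[:3,:3]@R.from_rotvec(np.radians(r)).as_matrix()
    for i in range(0,len(out),8): print(json.dumps(out[i:i+8]))
    return T
E
python3 - <<'E'
from h import *
im=cv2.imread('pics/top0.png')
cv2.imwrite('pics/c1.png',cv2.resize(im[225:355,310:510],None,fx=4,fy=4,interpolation=cv2.INTER_CUBIC))
for n,uv,z in [('c1',(341,254),.1),('c2',(401,276),.1),('c3',(477,296),.1),('railL',(208,165),.15),('railR',(413,165),.15),('purple',(347,312),.1),('green',(423,335),.1),('rackfrontL',(185,346),.01),('rackfrontR',(260,298),.01),('pot',(147,187),.085),('box',(488,183),.072)]:
    print(n,onz('top',uv,z))
T=tool();print(T)
for n,s in (('s1',((137,283),(251,147))),('s2',((170,263),(268,158))),('s3',((201,243),(285,169)))):
    print(n,'bladetip-ish',tri(ray('top',s[0]),ray('side',s[1])))
E
```

```text
c1 [[ 0.4741 -0.0537  0.1   ]]
c2 [[ 0.4305 -0.1829  0.1   ]]
c3 [[ 0.3927 -0.3445  0.1   ]]
railL [[0.649  0.2331 0.15  ]]
railR [[ 0.6619 -0.2     0.15  ]]
purple [[ 0.3515 -0.069   0.1   ]]
green [[ 0.3086 -0.2291  0.1   ]]
rackfrontL [[0.2656 0.291  0.01  ]]
rackfrontR [[0.3776 0.1271 0.01  ]]
pot [[0.6137 0.3819 0.085 ]]
box [[ 0.6492 -0.3852  0.072 ]]
[[-0.9566  0.2915 -0.0007  0.1529]
 [ 0.2915  0.9566 -0.0017  0.5018]
 [ 0.0002 -0.0018 -1.      0.2304]
 [ 0.      0.      0.      1.    ]]
s1 bladetip-ish [0.398  0.3502 0.1734]
s2 bladetip-ish [0.4388 0.2884 0.1737]
s3 bladetip-ish [0.4787 0.2295 0.1746]
```

View pics/c1.png

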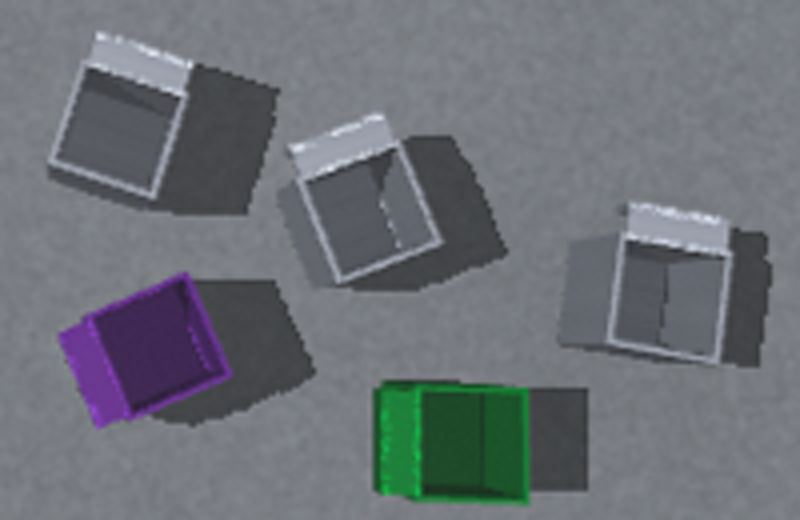

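```bash
python3 - <<'E'
from h import *
T=tool();D=down(np.pi/2)
plan(T,[((.2,.45,.29),T[:3,:3],2,8.5),((.44,-.15,.30),D,14,8.5)])
E
```

```text
[{"x": -3.01, "y": -1.79, "z": -2.98, "jaw": 8.5}, {"x": -3.01, "y": -1.8, "z": -2.98, "jaw": 8.5}, {"rz": -1.2, "x": -2.89, "y": -3.6, "z": -0.07, "jaw": 8.5}, {"rz": -1.2, "x": -2.81, "y": -3.66, "z": -0.06, "jaw": 8.5}, {"rz": -1.2, "x": -2.74, "y": -3.72, "z": -0.07, "jaw": 8.5}, {"rz": -1.2, "x": -2.66, "y": -3.77, "z": -0.06, "jaw": 8.5}, {"rz": -1.2, "x": -2.58, "y": -3.83, "z": -0.07, "jaw": 8.5}, {"rz": -1.2, "x": -2.5, "y": -3.88, "z": -0.06, "jaw": 8.5}]
[{"rz": -1.2, "x": -2.41, "y": -3.93, "z": -0.07, "jaw": 8.5}, {"rz": -1.2, "x": -2.33, "y": -3.98, "z": -0.06, "jaw": 8.5}, {"rz": -1.2, "x": -2.25, "y": -4.03, "z": -0.07, "jaw": 8.5}, {"rz": -1.2, "x": -2.16, "y": -4.08, "z": -0.06, "jaw": 8.5}, {"rz": -1.2, "x": -2.08, "y": -4.12, "z": -0.07, "jaw": 8.5}, {"rz": -1.2, "x": -1.99, "y": -4.17, "z": -0.06, "jaw": 8.5}, {"rz": -1.3, "x": -1.9, "y": -4.21, "z": -0.07, "jaw": 8.5}, {"rx": -0.1, "rz": -1.2, "x": -1.8, "y": -4.24, "z": -0.06, "jaw": 8.5}]
```

Emit:
play_rows:
  motion:
    - {"x": -3, "y": -1.8, "z": -3, "jaw": 8.5}
    - {"x": -3, "y": -1.8, "z": -3}
    - {"rz": -1.2, "x": -2.9, "y": -3.6}
    - {"rz": -1.2, "x": -2.8, "y": -3.7}
    - {"rz": -1.2, "x": -2.7, "y": -3.7}
    - {"rz": -1.2, "x": -2.7, "y": -3.8}
    - {"rz": -1.2, "x": -2.6, "y": -3.8}
    - {"rz": -1.2, "x": -2.5, "y": -3.9}

```text
schema error: expected keys rx, ry, rz, x, y, z, jaw
```

Emit:
play_rows:
  motion:
    - {"rz": -1.2, "x": -2.4, "y": -3.9}
    - {"rz": -1.2, "x": -2.3, "y": -4}
    - {"rz": -1.2, "x": -2.3, "y": -4}
    - {"rz": -1.2, "x": -2.2, "y": -4.1}
    - {"rz": -1.2, "x": -2.1, "y": -4.1}
    - {"rz": -1.2, "x": -2, "y": -4.2}
    - {"rz": -1.2, "x": -1.9, "y": -4.2}
    - {"rz": -1.2, "x": -1.8, "y": -4.2}

```text
schema error: expected keys rx, ry, rz, x, y, z, jaw
```

Emit:
play_rows:
  motion:
    - {"z": -0.6}
    - {"z": 0}

```text
schema error: expected keys rx, ry, rz, x, y, z, jaw
```

```bash
python3 - <<'E'
from h import *
T,im=shot('wrist','w1');print(T,ctrl.get_obs()['joint_pos'])
E
```

```text
[[-0.9566  0.2915 -0.0007  0.1529]
 [ 0.2915  0.9566 -0.0017  0.5018]
 [ 0.0002 -0.0018 -1.      0.2304]
 [ 0.      0.      0.      1.    ]] [ 1.1472  0.0485  0.0982  1.622  -0.      1.443 ]
```

View pics/w1.png

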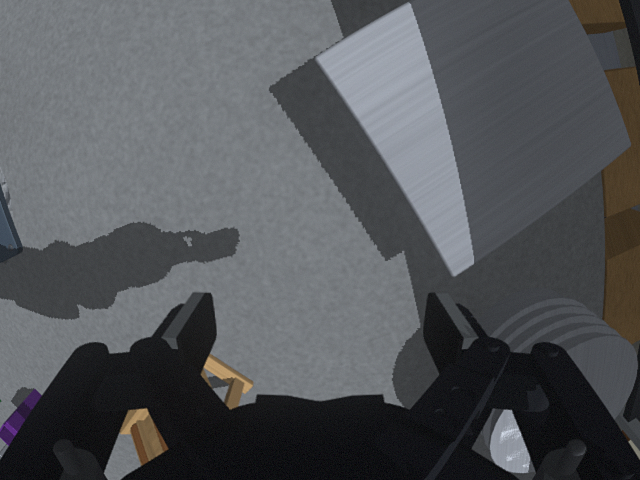

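```bash
sed -i "s/if v}/}/" h.py; sed -i "s/    for i in range(0,len(out),8).*/    for i in range(0,len(out),8): print(json.dumps([{k:(int(v) if v==int(v) else v) for k,v in r.items()} for r in out[i:i+8]]).replace('-0.0,','0,'))/" h.py; python3 - <<'E'
from h import *
T=tool();D=down(np.pi/2)
plan(T,[((.2,.45,.32),T[:3,:3],2,8.5),((.52,-.17,.34),D,14,8.5)])
E
```

```text
[{"rx": 0, "ry": 0, "rz": 0, "x": -3.01, "y": -1.8, "z": -4.47, "jaw": 8.5}, {"rx": 0, "ry": 0, "rz": 0, "x": -3, "y": -1.8, "z": -4.47, "jaw": 8.5}, {"rx": 0, "ry": 0, "rz": -1.2, "x": -3.48, "y": -3.57, "z": -0.14, "jaw": 8.5}, {"rx": 0, "ry": 0, "rz": -1.2, "x": -3.4, "y": -3.64, "z": -0.14, "jaw": 8.5}, {"rx": 0, "ry": 0, "rz": -1.2, "x": -3.33, "y": -3.71, "z": -0.14, "jaw": 8.5}, {"rx": 0, "ry": 0, "rz": -1.2, "x": -3.25, "y": -3.78, "z": -0.14, "jaw": 8.5}, {"rx": 0, "ry": 0, "rz": -1.2, "x": -3.17, "y": -3.85, "z": -0.14, "jaw": 8.5}, {"rx": 0, "ry": 0, "rz": -1.2, "x": -3.08, "y": -3.91, "z": -0.14, "jaw": 8.5}]
[{"rx": 0, "ry": 0, "rz": -1.2, "x": -3, "y": -3.98, "z": -0.14, "jaw": 8.5}, {"rx": 0, "ry": 0, "rz": -1.2, "x": -2.92, "y": -4.04, "z": -0.14, "jaw": 8.5}, {"rx": 0, "ry": 0, "rz": -1.2, "x": -2.83, "y": -4.1, "z": -0.14, "jaw": 8.5}, {"rx": 0, "ry": 0, "rz": -1.2, "x": -2.75, "y": -4.16, "z": -0.13, "jaw": 8.5}, {"rx": 0, "ry": 0, "rz": -1.2, "x": -2.66, "y": -4.22, "z": -0.14, "jaw": 8.5}, {"rx": 0, "ry": 0, "rz": -1.2, "x": -2.57, "y": -4.27, "z": -0.13, "jaw": 8.5}, {"rx": 0, "ry": 0, "rz": -1.3, "x": -2.48, "y": -4.32, "z": -0.14, "jaw": 8.5}, {"rx": -0.1, "ry": 0, "rz": -1.2, "x": -2.38, "y": -4.38, "z": -0.13, "jaw": 8.5}]
```

Emit:
play_rows:
  motion:
    - {"rx": 0, "ry": 0, "rz": 0, "x": -3, "y": -1.8, "z": -4.5, "jaw": 8.5}
    - {"rx": 0, "ry": 0, "rz": 0, "x": -3, "y": -1.8, "z": -4.5, "jaw": 8.5}
    - {"rx": 0, "ry": 0, "rz": -1.2, "x": -3.5, "y": -3.6, "z": -0.1, "jaw": 8.5}
    - {"rx": 0, "ry": 0, "rz": -1.2, "x": -3.4, "y": -3.6, "z": -0.1, "jaw": 8.5}
    - {"rx": 0, "ry": 0, "rz": -1.2, "x": -3.3, "y": -3.7, "z": -0.2, "jaw": 8.5}
    - {"rx": 0, "ry": 0, "rz": -1.2, "x": -3.3, "y": -3.8, "z": -0.1, "jaw": 8.5}
    - {"rx": 0, "ry": 0, "rz": -1.2, "x": -3.2, "y": -3.8, "z": -0.1, "jaw": 8.5}
    - {"rx": 0, "ry": 0, "rz": -1.2, "x": -3.1, "y": -3.9, "z": -0.1, "jaw": 8.5}

```text
clock: 1.2
tcp_pos: [0.3386, 0.1835, 0.3282]
eef_rot: [0.265, 3.13, 0.0]
ft_force: [0.5, 0.6, -0.6]
gripper_width: 0.0852
```

Emit:
play_rows:
  motion:
    - {"rx": 0, "ry": 0, "rz": -1.2, "x": -3, "y": -4, "z": -0.1, "jaw": 8.5}
    - {"rx": 0, "ry": 0, "rz": -1.2, "x": -2.9, "y": -4, "z": -0.1, "jaw": 8.5}
    - {"rx": 0, "ry": 0, "rz": -1.2, "x": -2.8, "y": -4.1, "z": -0.1, "jaw": 8.5}
    - {"rx": 0, "ry": 0, "rz": -1.2, "x": -2.8, "y": -4.2, "z": -0.1, "jaw": 8.5}
    - {"rx": 0, "ry": 0, "rz": -1.2, "x": -2.7, "y": -4.2, "z": -0.1, "jaw": 8.5}
    - {"rx": 0, "ry": 0, "rz": -1.2, "x": -2.6, "y": -4.3, "z": -0.1, "jaw": 8.5}
    - {"rx": 0, "ry": 0, "rz": -1.2, "x": -2.5, "y": -4.3, "z": -0.1, "jaw": 8.5}
    - {"rx": 0, "ry": 0, "rz": -1.2, "x": -2.4, "y": -4.4, "z": -0.1, "jaw": 8.5}

```text
clock: 2.2
tcp_pos: [0.5226, -0.1713, 0.3361]
eef_rot: [-0.003, -3.142, -0.0]
ft_force: [0.8, 0.2, -0.1]
gripper_width: 0.0848
```

Emit:
play_rows:
  motion:
    - {"rx": 0, "ry": 0, "rz": 0, "x": 0, "y": 0, "z": 0, "jaw": 8.5}
    - {"rx": 0, "ry": 0, "rz": 0, "x": 0, "y": 0, "z": 0, "jaw": 8.5}

```text
clock: 2.45
tcp_pos: [0.5217, -0.1696, 0.3359]
eef_rot: [-0.005, -3.14, -0.002]
ft_force: [-0.9, 0.5, -0.8]
gripper_width: 0.0851
```

```bash
python3 - <<'E'
from h import *
T,im=shot('wrist','w2');print(T,ctrl.get_obs()['joint_pos'])
E
```

```text
[[-1.      0.0031 -0.0012  0.5217]
 [ 0.0031  1.      0.001  -0.1696]
 [ 0.0012  0.001  -1.      0.3359]
 [ 0.      0.      0.      1.    ]] [-0.4359  0.1698  0.4451  1.8465  0.0004 -0.4337]
```

View pics/w2.png

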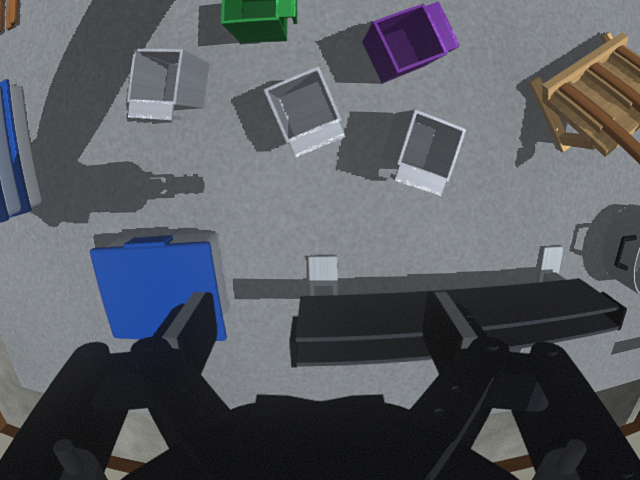

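```bash
cat >> h.py <<'E'
def caddies(im,T,lo=165,n='wrist',z=.1,amin=250):
    """bright rim+strip components -> rect on plane z"""
    hsv=cv2.cvtColor(im,cv2.COLOR_BGR2HSV)
    m=((hsv[...,2]>lo)&(hsv[...,1]<40)).astype(np.uint8)
    m=cv2.morphologyEx(m,cv2.MORPH_CLOSE,np.ones((3,3)))
    k,l,s,c=cv2.connectedComponentsWithStats(m);res=[]
    for i in range(1,k):
        if s[i,4]<amin: continue
        v,u=np.nonzero(l==i);P=onz(n,np.c_[u,v],z,T)[:,:2]
        (a,b),(w,h),ang=cv2.minAreaRect((P*1000).astype(np.float32))
        res.append((np.round([a,b],1),np.round([w,h],1),round(ang,1),np.round(c[i]),s[i,4]))
    return res
E
python3 - <<'E'
from h import *
T=np.load('pics/w2.npy');im=cv2.imread('pics/w2.png')
for lo in (150,165,185):
    print(lo)
    for r in caddies(im,T,lo): print(r)
c=im[270:380,280:640]
c=np.clip(c.astype(float)*4,0,255).astype(np.uint8)
cv2.imwrite('pics/c2.png',cv2.resize(c,None,fx=2.2,fy=4,interpolation=cv2.INTER_NEAREST))
for x in (.645,.655,.665):
  for y in (-.15,0,.15): print(x,y,proj('wrist',[x,y,.15],T))
E
```

```text
150
(array([ 394.3, -346. ]), array([60. , 77.7]), 81.3, array([153.,  96.]), np.int32(1176))
(array([ 436. , -181.2]), array([81.1, 61.1]), 22.2, array([311., 124.]), np.int32(1672))
(array([475.8, -53. ]), array([61.3, 78.9]), 72.9, array([426., 164.]), np.int32(1498))
(array([599.1, 124.8]), array([36.5, 31.3]), 1.7, array([552., 258.]), np.int32(440))
(array([ 602. , -164.6]), array([31., 26.]), 89.7, array([323., 268.]), np.int32(654))
165
(array([ 394.4, -346.1]), array([59.6, 76.5]), 81.6, array([152.,  98.]), np.int32(1081))
(array([ 435.1, -181.8]), array([77.9, 59.7]), 22.3, array([312., 125.]), np.int32(1500))
(array([475.9, -52.9]), array([60.6, 78. ]), 73.1, array([425., 165.]), np.int32(1387))
(array([599.2, 124.6]), array([36.2, 30.5]), 1.6, array([552., 258.]), np.int32(417))
(array([ 602. , -164.6]), array([30.8, 26. ]), 89.7, array([323., 268.]), np.int32(633))
185
(array([ 435.3, -181.7]), array([76.6, 59.2]), 22.9, array([314., 128.]), np.int32(1220))
(array([475.8, -53. ]), array([59.9, 77.3]), 73.4, array([425., 167.]), np.int32(1242))
(array([598.9, 124.5]), array([34.2, 29.4]), 1.7, array([552., 259.]), np.int32(392))
(array([ 602.6, -164.7]), array([28.8, 24.9]), 89.7, array([324., 268.]), np.int32(380))
0.645 -0.15 [[337.9671 325.1901]]
0.645 0 [[475.6837 319.3164]]
0.645 0.15 [[580.2769 308.8348]]
0.655 -0.15 [[337.7853 333.4421]]
0.655 0 [[474.1318 327.2256]]
0.655 0.15 [[578.2513 316.0211]]
0.665 -0.15 [[337.6019 341.472 ]]
0.665 0 [[472.5663 334.9466]]
0.665 0.15 [[576.1967 323.0739]]
```

View pics/c2.png

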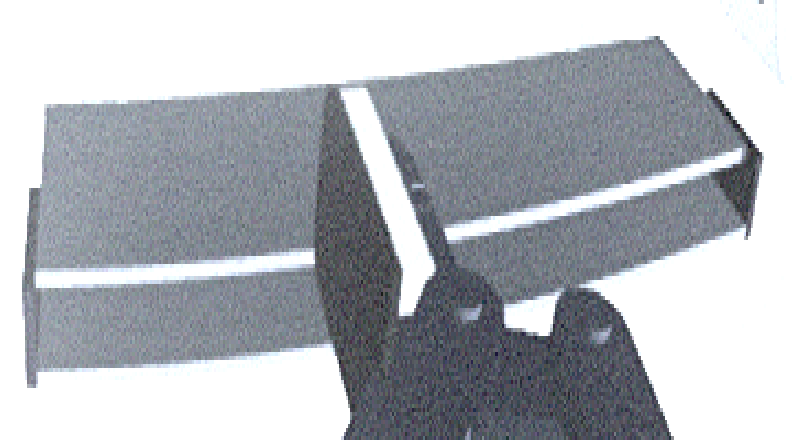

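```bash
python3 - <<'E'
from h import *
T=np.load('pics/w2.npy');im=cv2.imread('pics/w2.png')
g=im[...,1].astype(float)
pts=[]
for u,v0 in [(a,339.4-(a-296.4)*.042) for a in range(302,420,6)]+[(a,328.7-(a-484.5)*.148) for a in range(490,615,6)]:
    v=np.arange(int(v0)-6,int(v0)+8);w=np.clip(g[v,u]-g[v,u].min()-12,0,None)
    if w.sum()>0: pts.append((u,(w*v).sum()/w.sum()))
pts=np.array(pts);P=onz('wrist',pts,.15,T)[:,:2]
k=np.polyfit(P[:,1],P[:,0],1);r=P[:,0]-np.polyval(k,P[:,1]);print(k,'rms',r.std(),np.abs(r).max())
e=onz('wrist',[(296.4,339.4),(618.6,308.8)],.15,T);print(e,np.linalg.norm(e[0]-e[1]),e.mean(0))
E
```

```text
[-0.0259  0.6573] rms 0.00016641540412777847 0.0008762528306051065
[[ 0.6623 -0.1929  0.15  ]
 [ 0.6531  0.2265  0.15  ]] 0.4194491939828614 [0.6577 0.0168 0.15  ]
```

```bash
python3 - <<'E'
from h import *
T=tool();D=down(np.radians(73))
T=plan(T,[((.4677,-.0505,.17),D,6,8.5),((.4677,-.0505,.055),D,4,8.5)])
E
```

```text
[{"rx": 0, "ry": 0, "rz": 2.8, "x": 0.9, "y": 1.97, "z": 2.78, "jaw": 8.5}, {"rx": 0, "ry": 0, "rz": 2.8, "x": 1, "y": 1.93, "z": 2.78, "jaw": 8.5}, {"rx": 0, "ry": 0, "rz": 2.8, "x": 1.09, "y": 1.87, "z": 2.78, "jaw": 8.5}, {"rx": 0, "ry": 0, "rz": 2.8, "x": 1.18, "y": 1.82, "z": 2.77, "jaw": 8.5}, {"rx": 0, "ry": 0, "rz": 2.8, "x": 1.27, "y": 1.76, "z": 2.78, "jaw": 8.5}, {"rx": 0, "ry": 0, "rz": 2.9, "x": 1.36, "y": 1.7, "z": 2.77, "jaw": 8.5}, {"rx": 0, "ry": 0, "rz": 0, "x": 0, "y": 0, "z": 2.88, "jaw": 8.5}, {"rx": 0, "ry": 0, "rz": 0, "x": 0, "y": 0, "z": 2.87, "jaw": 8.5}]
[{"rx": 0, "ry": 0, "rz": 0, "x": 0, "y": 0, "z": 2.88, "jaw": 8.5}, {"rx": 0, "ry": 0, "rz": 0, "x": -0.01, "y": -0.01, "z": 2.87, "jaw": 8.5}]
```

Emit:
play_rows:
  motion:
    - {"rx": 0, "ry": 0, "rz": 2.8, "x": 0.9, "y": 2, "z": 2.8, "jaw": 8.5}
    - {"rx": 0, "ry": 0, "rz": 2.8, "x": 1, "y": 1.9, "z": 2.8, "jaw": 8.5}
    - {"rx": 0, "ry": 0, "rz": 2.8, "x": 1.1, "y": 1.9, "z": 2.8, "jaw": 8.5}
    - {"rx": 0, "ry": 0, "rz": 2.8, "x": 1.2, "y": 1.8, "z": 2.8, "jaw": 8.5}
    - {"rx": 0, "ry": 0, "rz": 2.8, "x": 1.3, "y": 1.75, "z": 2.7, "jaw": 8.5}
    - {"rx": 0, "ry": 0, "rz": 2.9, "x": 1.3, "y": 1.7, "z": 2.7, "jaw": 8.5}
    - {"rx": 0, "ry": 0, "rz": 0, "x": 0, "y": 0, "z": 0, "jaw": 8.5}
    - {"rx": 0, "ry": 0, "rz": 0, "x": 0, "y": 0, "z": 0, "jaw": 8.5}

```text
clock: 3.5
tcp_pos: [0.4687, -0.0512, 0.172]
eef_rot: [0.463, 3.104, -0.001]
ft_force: [0.1, -0.7, 0.4]
gripper_width: 0.085
```

Emit:
play_rows:
  motion:
    - {"rx": 0, "ry": 0, "rz": 0, "x": 0, "y": 0, "z": 2.9, "jaw": 8.5}
    - {"rx": 0, "ry": 0, "rz": 0, "x": 0, "y": 0, "z": 2.9, "jaw": 8.5}
    - {"rx": 0, "ry": 0, "rz": 0, "x": 0, "y": 0, "z": 2.9, "jaw": 8.5}
    - {"rx": 0, "ry": 0, "rz": 0, "x": 0, "y": 0, "z": 2.8, "jaw": 8.5}
    - {"rx": 0, "ry": 0, "rz": 0, "x": 0, "y": 0, "z": 0, "jaw": 8.5}

```text
clock: 4.12
tcp_pos: [0.4675, -0.0517, 0.0548]
eef_rot: [-0.466, -3.105, -0.0]
ft_force: [0.1, -0.2, 1.3]
gripper_width: 0.0852
```

Emit:
play_rows:
  motion:
    - {"rx": 0, "ry": 0, "rz": 0, "x": 0, "y": 0, "z": 0, "jaw": 5}
    - {"rx": 0, "ry": 0, "rz": 0, "x": 0, "y": 0, "z": 0, "jaw": 5}
    - {"rx": 0, "ry": 0, "rz": 0, "x": 0, "y": 0, "z": 0, "jaw": 5}
    - {"rx": 0, "ry": 0, "rz": 0, "x": 0, "y": 0, "z": 0, "jaw": 5}
  grip_force: 60

```text
clock: 4.62
tcp_pos: [0.4702, -0.0522, 0.058]
eef_rot: [0.465, 3.102, -0.002]
ft_force: [-0.3, -2.6, 6.1]
gripper_width: 0.0597
```

```bash
python3 - <<'E'
from h import *
T=tool();D=down(np.radians(91.5))
T=plan(T,[((.4702,-.0522,.185),T[:3,:3],4,5),((.62,.146,.185),D,8,5)])
E
```

```text
[{"rx": 0, "ry": 0, "rz": 0, "x": -0.02, "y": 0, "z": -3.18, "jaw": 5}, {"rx": 0, "ry": 0, "rz": 0, "x": -0.01, "y": 0, "z": -3.17, "jaw": 5}, {"rx": 0, "ry": 0, "rz": 0, "x": -0.02, "y": 0, "z": -3.18, "jaw": 5}, {"rx": 0, "ry": 0, "rz": 0, "x": -0.01, "y": 0, "z": -3.17, "jaw": 5}, {"rx": 0, "ry": 0, "rz": -2.3, "x": -1.06, "y": 2.92, "z": 0, "jaw": 5}, {"rx": 0, "ry": 0, "rz": -2.3, "x": -1.18, "y": 2.87, "z": 0, "jaw": 5}, {"rx": 0, "ry": 0, "rz": -2.3, "x": -1.3, "y": 2.82, "z": 0.01, "jaw": 5}, {"rx": 0, "ry": 0.1, "rz": -2.3, "x": -1.41, "y": 2.77, "z": 0, "jaw": 5}]
[{"rx": 0, "ry": 0, "rz": -2.3, "x": -1.52, "y": 2.71, "z": 0, "jaw": 5}, {"rx": 0, "ry": 0.1, "rz": -2.4, "x": -1.62, "y": 2.65, "z": 0, "jaw": 5}, {"rx": 0, "ry": 0, "rz": -2.3, "x": -1.73, "y": 2.57, "z": 0, "jaw": 5}, {"rx": -0.1, "ry": 0.1, "rz": -2.4, "x": -1.83, "y": 2.51, "z": 0.01, "jaw": 5}]
```

Emit:
play_rows:
  motion:
    - {"rx": 0, "ry": 0, "rz": 0, "x": 0, "y": 0, "z": -3.2, "jaw": 5}
    - {"rx": 0, "ry": 0, "rz": 0, "x": 0, "y": 0, "z": -3.2, "jaw": 5}
    - {"rx": 0, "ry": 0, "rz": 0, "x": 0, "y": 0, "z": -3.2, "jaw": 5}
    - {"rx": 0, "ry": 0, "rz": 0, "x": 0, "y": 0, "z": -3.2, "jaw": 5}
    - {"rx": 0, "ry": 0, "rz": -2.3, "x": -1.05, "y": 2.9, "z": 0, "jaw": 5}
    - {"rx": 0, "ry": 0, "rz": -2.3, "x": -1.2, "y": 2.9, "z": 0, "jaw": 5}
    - {"rx": 0, "ry": 0, "rz": -2.3, "x": -1.3, "y": 2.8, "z": 0, "jaw": 5}
    - {"rx": 0, "ry": 0, "rz": -2.3, "x": -1.4, "y": 2.8, "z": 0, "jaw": 5}

```text
clock: 5.62
tcp_pos: [0.5429, 0.0489, 0.1824]
eef_rot: [-0.213, -3.132, -0.0]
ft_force: [0.4, -0.0, -2.9]
gripper_width: 0.0596
```

Emit:
play_rows:
  motion:
    - {"rx": 0, "ry": 0, "rz": -2.3, "x": -1.5, "y": 2.7, "z": 0, "jaw": 5}
    - {"rx": 0, "ry": 0, "rz": -2.4, "x": -1.6, "y": 2.65, "z": 0, "jaw": 5}
    - {"rx": 0, "ry": 0, "rz": -2.3, "x": -1.7, "y": 2.6, "z": 0, "jaw": 5}
    - {"rx": 0, "ry": 0, "rz": -2.4, "x": -1.8, "y": 2.5, "z": 0, "jaw": 5}
    - {"rx": 0, "ry": 0, "rz": 0, "x": 0, "y": 0, "z": 0, "jaw": 5}
    - {"rx": 0, "ry": 0, "rz": 0, "x": 0, "y": 0, "z": 0, "jaw": 5}

```text
clock: 6.38
tcp_pos: [0.6161, 0.1471, 0.1823]
eef_rot: [0.043, -3.139, 0.001]
ft_force: [-0.6, -0.1, -3.0]
gripper_width: 0.0593
```

```bash
python3 - <<'E'
from h import *
T,im=shot('side','s2');_,t=shot('top','t2')
print(T,ctrl.get_obs()['joint_pos'])
a=cv2.resize(im[130:330,280:440],None,fx=2.5,fy=2.5,interpolation=cv2.INTER_CUBIC)
b=cv2.resize(t[110:270,180:420],None,fx=1.65,fy=3.125,interpolation=cv2.INTER_CUBIC)
cv2.imwrite('pics/c3.png',np.hstack([a,b[:500,:400]]))
E
```

```text
[[-0.9996 -0.0271 -0.0024  0.6161]
 [-0.0271  0.9996 -0.0006  0.1471]
 [ 0.0025 -0.0006 -1.      0.1823]
 [ 0.      0.      0.      1.    ]] [ 0.1279  0.3317  0.328   1.5684 -0.0002  0.1016]
```

View pics/c3.png

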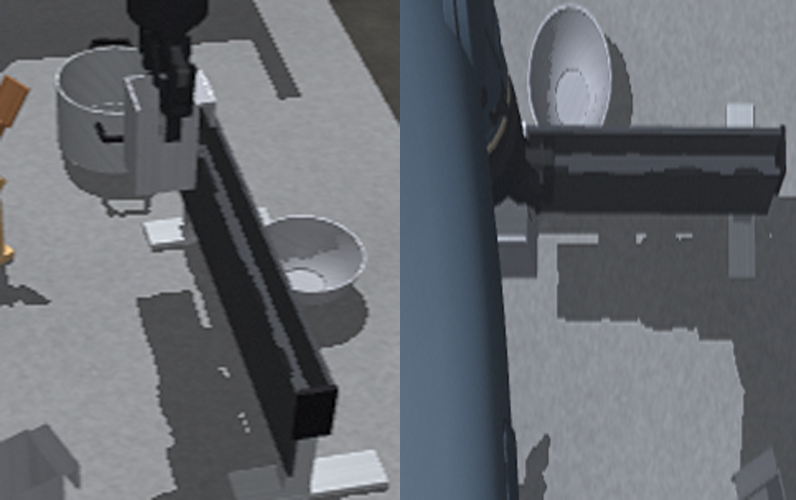

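```bash
python3 - <<'E'
from h import *
im=cv2.imread('pics/s2.png');T=np.load('pics/s2.npy')
tc=T[:3,3]
n=np.array([.9997,.0259,0]);y=np.array([-.0259,.9997,0])
for off in (0,.0029):
    c=tc-[0,0,.008]-off*n
    print(off,[proj('side',c+n*a+y*b+[0,0,.05]).round(1).tolist() for a,b in((.047,-.027),(.047,.027),(.03,-.03),(-.03,-.03))],proj('side',c+n*.047-y*.027+[0,0,.021]).round(1))
c=im[150:220,320:375]
cv2.imwrite('pics/c4.png',cv2.resize(c,None,fx=8,fy=8,interpolation=cv2.INTER_NEAREST))
E
```

```text
0 [[[367.1, 169.5]], [[361.5, 157.1]], [[360.4, 171.0]], [[335.6, 173.9]]] [[366.4 179.5]]
0.0029 [[[365.9, 169.6]], [[360.3, 157.3]], [[359.2, 171.2]], [[334.3, 174.0]]] [[365.3 179.7]]
```

View pics/c4.png

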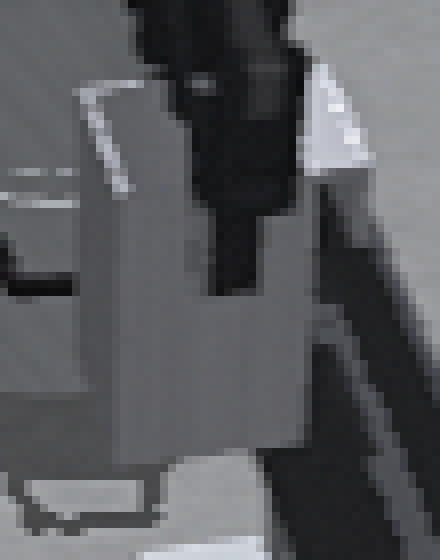

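Emit:
play_rows:
  motion:
    - {"rx": 0, "ry": 0, "rz": 0, "x": -0.38, "y": 0, "z": 0, "jaw": 5}
    - {"rx": 0, "ry": 0, "rz": 0, "x": 0, "y": 0, "z": 1, "jaw": 5}
    - {"rx": 0, "ry": 0, "rz": 0, "x": 0, "y": 0, "z": 1, "jaw": 5}
    - {"rx": 0, "ry": 0, "rz": 0, "x": 0, "y": 0, "z": 1, "jaw": 5}
    - {"rx": 0, "ry": 0, "rz": 0, "x": 0, "y": 0, "z": 0.5, "jaw": 5}
    - {"rx": 0, "ry": 0, "rz": 0, "x": 0, "y": 0, "z": 0.5, "jaw": 5}
    - {"rx": 0, "ry": 0, "rz": 0, "x": 0, "y": 0, "z": 0.5, "jaw": 5}
    - {"rx": 0, "ry": 0, "rz": 0, "x": 0, "y": 0, "z": 0.5, "jaw": 5}

```text
clock: 7.48
tcp_pos: [0.6208, 0.1474, 0.1333]
eef_rot: [-0.043, 3.141, 0.0]
ft_force: [1.7, -0.0, -3.6]
gripper_width: 0.0597
```

Emit:
play_rows:
  motion:
    - {"rx": 0, "ry": 0, "rz": 0, "x": 0, "y": 0, "z": 0.5, "jaw": 5}
    - {"rx": 0, "ry": 0, "rz": 0, "x": 0, "y": 0, "z": 0.5, "jaw": 5}
    - {"rx": 0, "ry": 0, "rz": 0, "x": 0, "y": 0, "z": 0.3, "jaw": 5}
    - {"rx": 0, "ry": 0, "rz": 0, "x": 0, "y": 0, "z": 0, "jaw": 5}

```text
clock: 7.98
tcp_pos: [0.6204, 0.1473, 0.1199]
eef_rot: [0.043, -3.141, 0.0]
ft_force: [0.1, -0.4, -3.4]
gripper_width: 0.0596
```

Emit:
play_rows:
  motion:
    - {"rx": 0, "ry": 0, "rz": 0, "x": 0, "y": 0, "z": 0.4, "jaw": 5}
    - {"rx": 0, "ry": 0, "rz": 0, "x": 0, "y": 0, "z": 0.3, "jaw": 5}
    - {"rx": 0, "ry": 0, "rz": 0, "x": 0, "y": 0, "z": 0, "jaw": 5}

```text
clock: 8.35
tcp_pos: [0.6203, 0.1473, 0.1128]
eef_rot: [0.043, -3.14, 0.0]
ft_force: [0.2, -0.4, -3.5]
gripper_width: 0.0594
```

Emit:
play_rows:
  motion:
    - {"rx": 0, "ry": 0, "rz": 0, "x": 0, "y": 0, "z": 0.2, "jaw": 5}
    - {"rx": 0, "ry": 0, "rz": 0, "x": 0, "y": 0, "z": 0, "jaw": 5}

```text
clock: 8.6
tcp_pos: [0.6209, 0.1474, 0.1121]
eef_rot: [-0.043, 3.14, 0.0]
ft_force: [-1.3, -0.6, -0.8]
gripper_width: 0.0596
```

Emit:
play_rows:
  motion:
    - {"rx": 0, "ry": 0, "rz": 0, "x": 0, "y": 0, "z": 0.1, "jaw": 5}
    - {"rx": 0, "ry": 0, "rz": 0, "x": 0, "y": 0, "z": 0, "jaw": 6.3}
    - {"rx": 0, "ry": 0, "rz": 0, "x": 0, "y": 0, "z": 0, "jaw": 7}
    - {"rx": 0, "ry": 0, "rz": 0, "x": 0, "y": 0, "z": 0, "jaw": 8.5}
    - {"rx": 0, "ry": 0, "rz": 0, "x": 0, "y": 0, "z": 0, "jaw": 8.5}
    - {"rx": 0, "ry": 0, "rz": 0, "x": 0, "y": 0, "z": -2, "jaw": 8.5}
    - {"rx": 0, "ry": 0, "rz": 0, "x": 0, "y": 0, "z": -4, "jaw": 8.5}
    - {"rx": 0, "ry": 0, "rz": 0, "x": 0, "y": 0, "z": -5, "jaw": 8.5}

```text
clock: 9.6
tcp_pos: [0.6198, 0.1472, 0.2197]
eef_rot: [0.042, -3.138, 0.001]
ft_force: [1.8, 0.0, 0.4]
gripper_width: 0.0853
```

Emit:
play_rows:
  motion:
    - {"rx": 0, "ry": 0, "rz": 0.2, "x": 1, "y": -4, "z": -4, "jaw": 8.5}
    - {"rx": 0, "ry": 0, "rz": 0.2, "x": 1, "y": -5, "z": -3, "jaw": 8.5}
    - {"rx": 0, "ry": 0, "rz": 0.2, "x": 2, "y": -5, "z": -2, "jaw": 8.5}
    - {"rx": 0, "ry": 0, "rz": 0.2, "x": 2, "y": -5, "z": -2, "jaw": 8.5}
    - {"rx": 0, "ry": 0, "rz": 0.2, "x": 2, "y": -5, "z": 0, "jaw": 8.5}
    - {"rx": 0, "ry": 0, "rz": 0.2, "x": 2, "y": -5, "z": 0, "jaw": 8.5}
    - {"rx": 0, "ry": 0, "rz": 0.3, "x": 0, "y": -2, "z": 0, "jaw": 8.5}
    - {"rx": 0, "ry": 0, "rz": 0, "x": 0, "y": 0, "z": 0, "jaw": 8.5}

```text
clock: 10.6
tcp_pos: [0.5262, -0.1652, 0.3299]
eef_rot: [-0.002, -3.141, -0.001]
ft_force: [0.5, -0.1, -0.3]
gripper_width: 0.0848
```

```bash
python3 - <<'E'
from h import *
T,im=shot('wrist','w3');print(T[:3,3],ctrl.get_obs()['joint_pos'])
for r in caddies(im,T,160): print(r)
_,a=shot('side','s3');a=a[100:320,270:430]
cv2.imwrite('pics/c5.png',cv2.resize(np.vstack([cv2.resize(im,(640,480))]),(640,480)))
cv2.imwrite('pics/c6.png',np.hstack([cv2.resize(im,(480,360)),cv2.resize(a,(262,360))]))
E
```

```text
[ 0.5262 -0.1652  0.3299] [-0.4242  0.1723  0.4344  1.8335  0.001  -0.4246]
(array([ 394.5, -346.1]), array([59.9, 76.7]), 81.3, array([147.,  94.]), np.int32(1081))
(array([ 435.2, -181.8]), array([77.7, 60.1]), 22.6, array([307., 120.]), np.int32(1590))
(array([ 602.6, -163.9]), array([31.3, 26.7]), 89.9, array([320., 267.]), np.int32(689))
(array([656.1, 200.9]), array([90.8, 70.6]), 1.8, array([582., 306.]), np.int32(649))
```

View pics/c6.png

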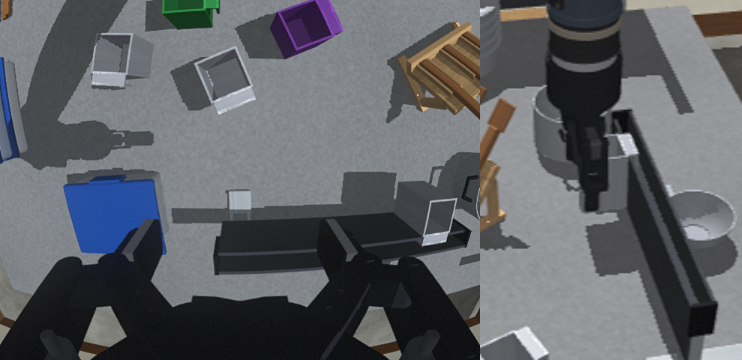

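```bash
python3 - <<'E'
from h import *
T=tool();D=down(np.radians(112.6))
T=plan(T,[((.4274,-.1851,.17),D,6,8.5),((.4274,-.1851,.055),D,4,8.5)])
E
```

```text
[{"rx": 0, "ry": 0, "rz": -3.8, "x": 1.65, "y": -0.36, "z": 2.67, "jaw": 8.5}, {"rx": 0, "ry": 0, "rz": -3.7, "x": 1.67, "y": -0.25, "z": 2.67, "jaw": 8.5}, {"rx": 0, "ry": 0, "rz": -3.8, "x": 1.68, "y": -0.15, "z": 2.67, "jaw": 8.5}, {"rx": 0, "ry": 0, "rz": -3.7, "x": 1.69, "y": -0.03, "z": 2.66, "jaw": 8.5}, {"rx": 0, "ry": 0, "rz": -3.8, "x": 1.69, "y": 0.07, "z": 2.67, "jaw": 8.5}, {"rx": 0.1, "ry": 0, "rz": -3.7, "x": 1.69, "y": 0.19, "z": 2.66, "jaw": 8.5}, {"rx": 0, "ry": 0, "rz": 0, "x": 0, "y": 0, "z": 2.88, "jaw": 8.5}, {"rx": 0, "ry": 0, "rz": 0, "x": 0, "y": 0, "z": 2.87, "jaw": 8.5}]
[{"rx": 0, "ry": 0, "rz": 0, "x": 0, "y": 0, "z": 2.88, "jaw": 8.5}, {"rx": 0, "ry": 0, "rz": 0, "x": 0, "y": 0.01, "z": 2.87, "jaw": 8.5}]
```

Emit:
play_rows:
  motion:
    - {"rx": 0, "ry": 0, "rz": -3.8, "x": 1.65, "y": -0.35, "z": 2.7, "jaw": 8.5}
    - {"rx": 0, "ry": 0, "rz": -3.7, "x": 1.7, "y": -0.25, "z": 2.7, "jaw": 8.5}
    - {"rx": 0, "ry": 0, "rz": -3.8, "x": 1.7, "y": -0.15, "z": 2.6, "jaw": 8.5}
    - {"rx": 0, "ry": 0, "rz": -3.7, "x": 1.7, "y": 0, "z": 2.7, "jaw": 8.5}
    - {"rx": 0, "ry": 0, "rz": -3.8, "x": 1.7, "y": 0.05, "z": 2.6, "jaw": 8.5}
    - {"rx": 0, "ry": 0, "rz": -3.7, "x": 1.65, "y": 0.2, "z": 2.7, "jaw": 8.5}
    - {"rx": 0, "ry": 0, "rz": 0, "x": 0, "y": 0, "z": 0, "jaw": 8.5}
    - {"rx": 0, "ry": 0, "rz": 0, "x": 0, "y": 0, "z": 0, "jaw": 8.5}

```text
clock: 11.7
tcp_pos: [0.428, -0.1853, 0.1716]
eef_rot: [-0.615, 3.079, -0.002]
ft_force: [0.1, -0.1, 0.8]
gripper_width: 0.0848
```

Emit:
play_rows:
  motion:
    - {"rx": 0, "ry": 0, "rz": 0, "x": 0, "y": 0, "z": 2.9, "jaw": 8.5}
    - {"rx": 0, "ry": 0, "rz": 0, "x": 0, "y": 0, "z": 2.9, "jaw": 8.5}
    - {"rx": 0, "ry": 0, "rz": 0, "x": 0, "y": 0, "z": 2.9, "jaw": 8.5}
    - {"rx": 0, "ry": 0, "rz": 0, "x": 0, "y": 0, "z": 2.8, "jaw": 8.5}
    - {"rx": 0, "ry": 0, "rz": 0, "x": 0, "y": 0, "z": 0, "jaw": 8.5}

```text
clock: 12.32
tcp_pos: [0.4267, -0.1851, 0.0548]
eef_rot: [0.615, -3.079, -0.003]
ft_force: [-0.5, 0.6, -0.6]
gripper_width: 0.0851
```

Emit:
play_rows:
  motion:
    - {"rx": 0, "ry": 0, "rz": 0, "x": 0, "y": 0, "z": 0, "jaw": 5}
    - {"rx": 0, "ry": 0, "rz": 0, "x": 0, "y": 0, "z": 0, "jaw": 5}
    - {"rx": 0, "ry": 0, "rz": 0, "x": 0, "y": 0, "z": 0, "jaw": 5}
    - {"rx": 0, "ry": 0, "rz": 0, "x": 0, "y": 0, "z": 0, "jaw": 5}
  grip_force: 60

```text
clock: 12.82
tcp_pos: [0.4286, -0.1867, 0.0579]
eef_rot: [-0.614, 3.077, -0.005]
ft_force: [0.0, 1.2, 5.1]
gripper_width: 0.0595
```

```bash
python3 - <<'E'
from h import *
T=tool();print(T)
c=np.array([.4274,-.1851]);b=np.array([.923,.384]);d=T[:2,3]-c
print('back off',d@b,'side',d@[-b[1],b[0]])
n=np.array([.9997,.0259]);o=d@b
g=np.array([.6573-.0259*.017,.017])+n*(o-.0365);print('goal',g)
D=down(np.radians(91.5))
T=plan(T,[((*T[:2,3],.185),T[:3,:3],4,5),((*g,.185),D,8,5)])
E
```

```text
[[-0.9235 -0.3837  0.0046  0.4286]
 [-0.3837  0.9235 -0.0021 -0.1867]
 [-0.0035 -0.0037 -1.      0.0579]
 [ 0.      0.      0.      1.    ]]
back off 0.0004556569305847771 side -0.0019161588848574539
goal [0.6208 0.0161]
[{"rx": 0, "ry": 0, "rz": 0, "x": -0.01, "y": -0.01, "z": -3.18, "jaw": 5}, {"rx": 0, "ry": 0, "rz": 0, "x": -0.01, "y": -0.01, "z": -3.18, "jaw": 5}, {"rx": 0, "ry": 0, "rz": 0, "x": -0.01, "y": -0.01, "z": -3.17, "jaw": 5}, {"rx": 0, "ry": 0, "rz": 0, "x": -0.01, "y": -0.02, "z": -3.18, "jaw": 5}, {"rx": 0, "ry": 0, "rz": 2.6, "x": -3.19, "y": 1.42, "z": 0.01, "jaw": 5}, {"rx": 0, "ry": 0, "rz": 2.6, "x": -3.13, "y": 1.56, "z": 0.01, "jaw": 5}, {"rx": 0, "ry": 0, "rz": 2.6, "x": -3.05, "y": 1.7, "z": 0, "jaw": 5}, {"rx": 0, "ry": 0, "rz": 2.7, "x": -2.97, "y": 1.84, "z": 0.01, "jaw": 5}]
[{"rx": 0, "ry": 0.1, "rz": 2.6, "x": -2.88, "y": 1.98, "z": 0, "jaw": 5}, {"rx": -0.1, "ry": 0.1, "rz": 2.7, "x": -2.79, "y": 2.11, "z": 0, "jaw": 5}, {"rx": 0, "ry": 0, "rz": 2.6, "x": -2.68, "y": 2.23, "z": 0, "jaw": 5}, {"rx": -0.1, "ry": 0.1, "rz": 2.7, "x": -2.58, "y": 2.35, "z": 0, "jaw": 5}]
```

Emit:
play_rows:
  motion:
    - {"rx": 0, "ry": 0, "rz": 0, "x": 0, "y": 0, "z": -3.2, "jaw": 5}
    - {"rx": 0, "ry": 0, "rz": 0, "x": 0, "y": 0, "z": -3.2, "jaw": 5}
    - {"rx": 0, "ry": 0, "rz": 0, "x": 0, "y": 0, "z": -3.2, "jaw": 5}
    - {"rx": 0, "ry": 0, "rz": 0, "x": 0, "y": 0, "z": -3.2, "jaw": 5}
    - {"rx": 0, "ry": 0, "rz": 2.6, "x": -3.2, "y": 1.4, "z": 0, "jaw": 5}
    - {"rx": 0, "ry": 0, "rz": 2.6, "x": -3.1, "y": 1.55, "z": 0, "jaw": 5}
    - {"rx": 0, "ry": 0, "rz": 2.6, "x": -3.05, "y": 1.7, "z": 0, "jaw": 5}
    - {"rx": 0, "ry": 0, "rz": 2.7, "x": -3, "y": 1.85, "z": 0, "jaw": 5}

```text
clock: 13.82
tcp_pos: [0.5233, -0.0839, 0.1828]
eef_rot: [0.327, -3.124, 0.0]
ft_force: [0.2, 0.0, -2.8]
gripper_width: 0.0595
```

Emit:
play_rows:
  motion:
    - {"rx": 0, "ry": 0, "rz": 2.6, "x": -2.9, "y": 2, "z": 0, "jaw": 5}
    - {"rx": 0, "ry": 0, "rz": 2.7, "x": -2.8, "y": 2.1, "z": 0, "jaw": 5}
    - {"rx": 0, "ry": 0, "rz": 2.6, "x": -2.7, "y": 2.2, "z": 0, "jaw": 5}
    - {"rx": 0, "ry": 0, "rz": 2.7, "x": -2.6, "y": 2.35, "z": 0, "jaw": 5}
    - {"rx": 0, "ry": 0, "rz": 0, "x": 0, "y": 0, "z": 0, "jaw": 5}
    - {"rx": 0, "ry": 0, "rz": 0, "x": 0, "y": 0, "z": 0, "jaw": 5}
    - {"rx": 0, "ry": 0, "rz": 0, "x": 0, "y": 0, "z": 0, "jaw": 5}

```text
clock: 14.7
tcp_pos: [0.6192, 0.0158, 0.1833]
eef_rot: [0.038, -3.141, 0.0]
ft_force: [-0.6, -1.2, -2.7]
gripper_width: 0.0594
```

```bash
python3 - <<'E'
from h import *
T,im=shot('side','s4');print(T,ctrl.get_obs()['ft_force'])
# rim/strip bright pixels near predicted strip
tc=T[:3,3];n=np.array([.9997,.0259,0]);y=np.array([-.0259,.9997,0])
c=tc-[0,0,.008]-.0005*n
pr=[proj('side',c+n*a+y*b+[0,0,.05]).round(1)[0] for a,b in((.047,-.027),(.047,.027),(.03,-.03),(-.03,-.03))];print(np.array(pr))
x,yv=pr[0].astype(int)
v=im[...,2][yv-4:yv+12,x-10:x+6];print(v)
E
```

```text
[[-0.9997 -0.0244 -0.0006  0.6192]
 [-0.0244  0.9997 -0.0003  0.0158]
 [ 0.0006 -0.0003 -1.      0.1833]
 [ 0.      0.      0.      1.    ]] [ 0.5858 -0.2191 -2.4225]
[[382.  202.8]
 [375.4 188.3]
 [374.8 204.6]
 [347.9 207.9]]
[[ 42 152 200 193 190 218 235 222 171 148 150 149 148 152 152 151]
 [ 41 153 202 196 192 189 219 231 191 148 152 150 151 152 154 151]
 [ 76 163 200 195 193 191 189 185 167 147 150 149 152 152 152 149]
 [111 178 197 195 193 192 204 201 189 174 149 151 151 150 146 144]
 [151 201 192 196 194 193 192 218 237 205 151 155 152 148 146 148]
 [131 188 193 195 198 196 196 208 233 216 161 152 151 150 148 147]
 [119 198 199 170 159 145 129 115 100  92 128 150 148 149 152 152]
 [ 67 142 152 105  93  94  91  88  89 109 140 152 150 151 148 151]
 [ 74  97  80  52  65  79  76  79  85 117 145 152 152 152 151 151]
 [ 80 100  79  33  60  81  79  82  91 117 142 151 151 151 153 150]
 [ 80 101  80  35  43  68  79  83  91 119 146 151 148 148 147 147]
 [ 90 100  81  39  34  64  80  85  93 117 146 151 147 145 144 143]
 [ 88 101  76  27  28  43  67  86  94 130 155 151 148 149 151 149]
 [ 96  99  76  27  32  44  70  86  93 103 132 150 149 152 152 151]
 [ 96 101  76  28  29  29  59  91  94  80 117 150 149 151 151 151]
 [ 96  91  62  28  32  31  43  82  98  83 113 178 203 203 178 149]]
```

Emit:
play_rows:
  motion:
    - {"rx": 0, "ry": 0, "rz": 0, "x": -0.16, "y": 0, "z": 0, "jaw": 5}
    - {"rx": 0, "ry": 0, "rz": 0, "x": 0, "y": 0, "z": 1, "jaw": 5}
    - {"rx": 0, "ry": 0, "rz": 0, "x": 0, "y": 0, "z": 1, "jaw": 5}
    - {"rx": 0, "ry": 0, "rz": 0, "x": 0, "y": 0, "z": 1, "jaw": 5}
    - {"rx": 0, "ry": 0, "rz": 0, "x": 0, "y": 0, "z": 0.5, "jaw": 5}
    - {"rx": 0, "ry": 0, "rz": 0, "x": 0, "y": 0, "z": 0.5, "jaw": 5}
    - {"rx": 0, "ry": 0, "rz": 0, "x": 0, "y": 0, "z": 0.5, "jaw": 5}
    - {"rx": 0, "ry": 0, "rz": 0, "x": 0, "y": 0, "z": 0.5, "jaw": 5}

```text
clock: 15.75
tcp_pos: [0.6216, 0.0167, 0.1333]
eef_rot: [-0.04, 3.141, -0.0]
ft_force: [1.0, 1.0, -3.0]
gripper_width: 0.0594
```

Emit:
play_rows:
  motion:
    - {"rx": 0, "ry": 0, "rz": 0, "x": 0, "y": 0, "z": 0.5, "jaw": 5}
    - {"rx": 0, "ry": 0, "rz": 0, "x": 0, "y": 0, "z": 0.5, "jaw": 5}
    - {"rx": 0, "ry": 0, "rz": 0, "x": 0, "y": 0, "z": 0.4, "jaw": 5}
    - {"rx": 0, "ry": 0, "rz": 0, "x": 0, "y": 0, "z": 0, "jaw": 5}

```text
clock: 16.25
tcp_pos: [0.621, 0.0167, 0.1187]
eef_rot: [0.04, -3.14, -0.0]
ft_force: [0.0, 0.4, -2.9]
gripper_width: 0.0595
```

Emit:
play_rows:
  motion:
    - {"rx": 0, "ry": 0, "rz": 0, "x": 0, "y": 0, "z": 0.4, "jaw": 5}
    - {"rx": 0, "ry": 0, "rz": 0, "x": 0, "y": 0, "z": 0.3, "jaw": 5}
    - {"rx": 0, "ry": 0, "rz": 0, "x": 0, "y": 0, "z": 0.1, "jaw": 5}
    - {"rx": 0, "ry": 0, "rz": 0, "x": 0, "y": 0, "z": 0, "jaw": 5}

```text
clock: 16.75
tcp_pos: [0.6215, 0.0166, 0.1121]
eef_rot: [-0.04, 3.141, -0.0]
ft_force: [-1.5, 1.0, 1.2]
gripper_width: 0.0596
```

Contact at the expected height. Release and look again for caddy 3.

Emit:
play_rows:
  motion:
    - {"rx": 0, "ry": 0, "rz": 0, "x": 0, "y": 0, "z": 0, "jaw": 5.8}
    - {"rx": 0, "ry": 0, "rz": 0, "x": 0, "y": 0, "z": 0, "jaw": 6.3}
    - {"rx": 0, "ry": 0, "rz": 0, "x": 0, "y": 0, "z": 0, "jaw": 7}
    - {"rx": 0, "ry": 0, "rz": 0, "x": 0, "y": 0, "z": 0, "jaw": 8.5}
    - {"rx": 0, "ry": 0, "rz": 0, "x": 0, "y": 0, "z": 0, "jaw": 8.5}
    - {"rx": 0, "ry": 0, "rz": 0, "x": 0, "y": 0, "z": -2, "jaw": 8.5}
    - {"rx": 0, "ry": 0, "rz": 0, "x": 0, "y": 0, "z": -4, "jaw": 8.5}
    - {"rx": 0, "ry": 0, "rz": 0, "x": 0, "y": 0, "z": -5, "jaw": 8.5}

```text
clock: 17.75
tcp_pos: [0.6205, 0.0167, 0.2208]
eef_rot: [0.04, -3.138, -0.0]
ft_force: [0.9, -0.2, 1.4]
gripper_width: 0.0853
```

Emit:
play_rows:
  motion:
    - {"rx": 0, "ry": 0, "rz": 0.2, "x": 1.5, "y": -2.5, "z": -4, "jaw": 8.5}
    - {"rx": 0, "ry": 0, "rz": 0.2, "x": 1.5, "y": -3.5, "z": -3, "jaw": 8.5}
    - {"rx": 0, "ry": 0, "rz": 0.2, "x": 2, "y": -4, "z": -2, "jaw": 8.5}
    - {"rx": 0, "ry": 0, "rz": 0.2, "x": 2, "y": -4, "z": -2, "jaw": 8.5}
    - {"rx": 0, "ry": 0, "rz": 0.2, "x": 2, "y": -4, "z": 0, "jaw": 8.5}
    - {"rx": 0, "ry": 0, "rz": 0.2, "x": 2, "y": -2, "z": 0, "jaw": 8.5}
    - {"rx": 0, "ry": 0, "rz": 0.3, "x": 0, "y": 0, "z": 0, "jaw": 8.5}
    - {"rx": 0, "ry": 0, "rz": 0, "x": 0, "y": 0, "z": 0, "jaw": 8.5}

```text
clock: 18.75
tcp_pos: [0.515, -0.1848, 0.3314]
eef_rot: [0.001, 3.141, 0.001]
ft_force: [-0.3, -0.4, 0.6]
gripper_width: 0.0852
```

```bash
cat > g.py <<'E'
from h import *
import sys
T,im=shot('wrist',sys.argv[1]);print(T[:3,3])
rs=caddies(im,T,160)
for r in rs: print(r)
r=min(rs,key=lambda r:abs(r[0]-[394,-346]).sum())
a=r[2] if r[1][0]>r[1][1] else r[2]-90
b=np.array([np.cos(np.radians(a)),np.sin(np.radians(a))])
c=r[0]/1000-.0085*b;print('yaw',a,'centre',c)
D=down(np.radians(90+a))
plan(T,[((*c,.17),D,7,8.5),((*c,.055),D,4,8.5)])
E
python3 g.py w4
```

```text
[ 0.515  -0.1848  0.3314]
(array([ 409.5, -367.5]), array([59.6, 77.3]), 83.3, array([147., 117.]), np.int32(1100))
(array([ 600.8, -167.9]), array([27.5, 30.4]), 1.5, array([334., 274.]), np.int32(647))
(array([657.9, 204.3]), array([90.4, 69.9]), 2.2, array([590., 313.]), np.int32(563))
(array([659.7,  50.7]), array([91.8, 69.5]), 2.4, array([507., 319.]), np.int32(671))
yaw -6.700000000000003 centre [ 0.4011 -0.3665]
[{"rx": 0, "ry": 0, "rz": 1, "x": 1.63, "y": -2.6, "z": 2.3, "jaw": 8.5}, {"rx": 0, "ry": 0, "rz": 0.9, "x": 1.58, "y": -2.63, "z": 2.3, "jaw": 8.5}, {"rx": 0, "ry": 0, "rz": 1, "x": 1.54, "y": -2.65, "z": 2.3, "jaw": 8.5}, {"rx": 0, "ry": 0, "rz": 0.9, "x": 1.49, "y": -2.68, "z": 2.31, "jaw": 8.5}, {"rx": 0, "ry": 0, "rz": 1, "x": 1.45, "y": -2.7, "z": 2.3, "jaw": 8.5}, {"rx": 0, "ry": 0, "rz": 0.9, "x": 1.41, "y": -2.72, "z": 2.31, "jaw": 8.5}, {"rx": 0, "ry": 0, "rz": 1, "x": 1.36, "y": -2.74, "z": 2.3, "jaw": 8.5}, {"rx": 0, "ry": 0, "rz": 0, "x": 0, "y": 0, "z": 2.88, "jaw": 8.5}]
[{"rx": 0, "ry": 0, "rz": 0, "x": 0, "y": 0, "z": 2.87, "jaw": 8.5}, {"rx": 0, "ry": 0, "rz": 0, "x": 0, "y": 0, "z": 2.88, "jaw": 8.5}, {"rx": 0, "ry": 0, "rz": 0, "x": 0.01, "y": -0.01, "z": 2.87, "jaw": 8.5}]
```

Emit:
play_rows:
  motion:
    - {"rx": 0, "ry": 0, "rz": 1, "x": 1.6, "y": -2.6, "z": 2.3, "jaw": 8.5}
    - {"rx": 0, "ry": 0, "rz": 0.9, "x": 1.6, "y": -2.6, "z": 2.3, "jaw": 8.5}
    - {"rx": 0, "ry": 0, "rz": 1, "x": 1.55, "y": -2.65, "z": 2.3, "jaw": 8.5}
    - {"rx": 0, "ry": 0, "rz": 0.9, "x": 1.5, "y": -2.7, "z": 2.3, "jaw": 8.5}
    - {"rx": 0, "ry": 0, "rz": 1, "x": 1.45, "y": -2.7, "z": 2.3, "jaw": 8.5}
    - {"rx": 0, "ry": 0, "rz": 0.9, "x": 1.4, "y": -2.7, "z": 2.3, "jaw": 8.5}
    - {"rx": 0, "ry": 0, "rz": 1, "x": 1.35, "y": -2.75, "z": 2.3, "jaw": 8.5}
    - {"rx": 0, "ry": 0, "rz": 0, "x": 0, "y": 0, "z": 0, "jaw": 8.5}

```text
clock: 19.8
tcp_pos: [0.3996, -0.3661, 0.1674]
eef_rot: [-0.187, -3.132, -0.006]
ft_force: [-0.1, 1.4, -0.5]
gripper_width: 0.0847
```

Emit:
play_rows:
  motion:
    - {"rx": 0, "ry": 0, "rz": 0, "x": 0, "y": 0, "z": 2.9, "jaw": 8.5}
    - {"rx": 0, "ry": 0, "rz": 0, "x": 0, "y": 0, "z": 2.9, "jaw": 8.5}
    - {"rx": 0, "ry": 0, "rz": 0, "x": 0, "y": 0, "z": 2.9, "jaw": 8.5}
    - {"rx": 0, "ry": 0, "rz": 0, "x": 0, "y": 0, "z": 2.9, "jaw": 8.5}
    - {"rx": 0, "ry": 0, "rz": 0, "x": 0, "y": 0, "z": 0, "jaw": 8.5}

```text
clock: 20.42
tcp_pos: [0.4005, -0.3638, 0.0523]
eef_rot: [-0.181, -3.133, -0.007]
ft_force: [0.4, 0.3, -0.1]
gripper_width: 0.0849
```

Emit:
play_rows:
  motion:
    - {"rx": 0, "ry": 0, "rz": 0, "x": 0, "y": 0, "z": 0, "jaw": 5}
    - {"rx": 0, "ry": 0, "rz": 0, "x": 0, "y": 0, "z": 0, "jaw": 5}
    - {"rx": 0, "ry": 0, "rz": 0, "x": 0, "y": 0, "z": 0, "jaw": 5}
    - {"rx": 0, "ry": 0, "rz": 0, "x": 0, "y": 0, "z": 0, "jaw": 5}
  grip_force: 60

```text
clock: 20.92
tcp_pos: [0.4023, -0.3679, 0.0568]
eef_rot: [0.185, 3.132, -0.004]
ft_force: [1.0, -0.5, 6.1]
gripper_width: 0.0596
```

```bash
python3 - <<'E'
from h import *
T=tool();print(T)
a=np.radians(-6.7);c=np.array([.4011,-.3665]);b=np.array([np.cos(a),np.sin(a)]);d=T[:2,3]-c
print('back off',d@b,'side',d@[-b[1],b[0]])
n=np.array([.9997,.0259]);o=d@b;yl=-.113
g=np.array([.6573-.0259*yl,yl])+n*(o-.0365);print('goal',g)
D=down(np.radians(91.5))
T=plan(T,[((*T[:2,3],.185),T[:3,:3],4,5),((*g,.185),D,10,5)])
E
```

```text
[[-0.9931  0.1174  0.0038  0.4023]
 [ 0.1174  0.9931 -0.003  -0.3679]
 [-0.0041 -0.0025 -1.      0.0568]
 [ 0.      0.      0.      1.    ]]
back off 0.0013838558932026675 side -0.001257378781967636
goal [ 0.6251 -0.1139]
[{"rx": 0, "ry": 0, "rz": 0, "x": -0.01, "y": -0.01, "z": -3.21, "jaw": 5}, {"rx": 0, "ry": 0, "rz": 0, "x": -0.01, "y": -0.01, "z": -3.2, "jaw": 5}, {"rx": 0, "ry": 0, "rz": 0, "x": -0.02, "y": -0.01, "z": -3.21, "jaw": 5}, {"rx": 0, "ry": 0, "rz": 0, "x": -0.01, "y": 0, "z": -3.2, "jaw": 5}, {"rx": 0, "ry": 0, "rz": -0.8, "x": -1.91, "y": 2.78, "z": 0, "jaw": 5}, {"rx": 0, "ry": 0, "rz": -0.8, "x": -1.95, "y": 2.76, "z": 0, "jaw": 5}, {"rx": 0, "ry": 0, "rz": -0.8, "x": -1.99, "y": 2.73, "z": 0, "jaw": 5}, {"rx": 0, "ry": 0, "rz": -0.8, "x": -2.03, "y": 2.7, "z": 0, "jaw": 5}]
[{"rx": 0, "ry": 0, "rz": -0.8, "x": -2.07, "y": 2.67, "z": 0, "jaw": 5}, {"rx": 0, "ry": 0, "rz": -0.8, "x": -2.11, "y": 2.64, "z": 0, "jaw": 5}, {"rx": 0, "ry": 0.1, "rz": -0.9, "x": -2.14, "y": 2.62, "z": 0, "jaw": 5}, {"rx": -0.1, "ry": 0, "rz": -0.8, "x": -2.18, "y": 2.58, "z": 0, "jaw": 5}, {"rx": 0, "ry": 0.1, "rz": -0.9, "x": -2.22, "y": 2.55, "z": 0, "jaw": 5}, {"rx": -0.1, "ry": 0, "rz": -0.8, "x": -2.26, "y": 2.51, "z": 0, "jaw": 5}]
```

Emit:
play_rows:
  motion:
    - {"rx": 0, "ry": 0, "rz": 0, "x": 0, "y": 0, "z": -3.2, "jaw": 5}
    - {"rx": 0, "ry": 0, "rz": 0, "x": 0, "y": 0, "z": -3.2, "jaw": 5}
    - {"rx": 0, "ry": 0, "rz": 0, "x": 0, "y": 0, "z": -3.2, "jaw": 5}
    - {"rx": 0, "ry": 0, "rz": 0, "x": 0, "y": 0, "z": -3.2, "jaw": 5}
    - {"rx": 0, "ry": 0, "rz": -0.8, "x": -1.95, "y": 2.8, "z": 0, "jaw": 5}
    - {"rx": 0, "ry": 0, "rz": -0.8, "x": -1.95, "y": 2.75, "z": 0, "jaw": 5}
    - {"rx": 0, "ry": 0, "rz": -0.8, "x": -2, "y": 2.7, "z": 0, "jaw": 5}
    - {"rx": 0, "ry": 0, "rz": -0.8, "x": -2.05, "y": 2.7, "z": 0, "jaw": 5}

```text
clock: 21.92
tcp_pos: [0.4903, -0.2642, 0.1812]
eef_rot: [-0.097, -3.138, -0.002]
ft_force: [-0.0, -0.5, -3.5]
gripper_width: 0.0592
```

Emit:
play_rows:
  motion:
    - {"rx": 0, "ry": 0, "rz": -0.8, "x": -2.05, "y": 2.7, "z": 0, "jaw": 5}
    - {"rx": 0, "ry": 0, "rz": -0.8, "x": -2.1, "y": 2.65, "z": 0, "jaw": 5}
    - {"rx": 0, "ry": 0, "rz": -0.9, "x": -2.15, "y": 2.6, "z": 0, "jaw": 5}
    - {"rx": 0, "ry": 0, "rz": -0.8, "x": -2.2, "y": 2.6, "z": 0, "jaw": 5}
    - {"rx": 0, "ry": 0, "rz": -0.9, "x": -2.2, "y": 2.55, "z": 0, "jaw": 5}
    - {"rx": 0, "ry": 0, "rz": -0.8, "x": -2.25, "y": 2.5, "z": 0, "jaw": 5}
    - {"rx": 0, "ry": 0, "rz": 0, "x": 0, "y": 0, "z": 0, "jaw": 5}
    - {"rx": 0, "ry": 0, "rz": 0, "x": 0, "y": 0, "z": 0, "jaw": 5}

```text
clock: 22.92
tcp_pos: [0.6232, -0.1128, 0.1812]
eef_rot: [0.04, -3.139, -0.0]
ft_force: [-0.3, -0.5, -2.9]
gripper_width: 0.0594
```

```bash
python3 - <<'E'
from h import *
T,im=shot('side','s5');print(T)
tc=T[:3,3];n=np.array([.9997,.0259,0]);y=np.array([-.0259,.9997,0])
c=tc-[0,0,.007]-.0014*n
pr=[proj('side',c+n*a+y*b+[0,0,.05]).round(1)[0] for a,b in((.047,-.027),(.047,.027),(.03,-.03),(-.03,-.03))];print(np.array(pr))
x,yv=pr[0].astype(int)
print(im[...,2][yv-4:yv+8,x-8:x+6])
E
```

```text
[[-0.9997 -0.0253 -0.0026  0.6232]
 [-0.0253  0.9997 -0.     -0.1128]
 [ 0.0026  0.0001 -1.      0.1812]
 [ 0.      0.      0.      1.    ]]
[[399.3 242. ]
 [391.6 224.9]
 [391.6 244.1]
 [362.5 248.1]]
[[120 187 202 197 212 225 199 185 201 198 184 171 149 122]
 [117 185 202 198 224 240 223 188 191 192 194 194 194 188]
 [154 210 202 196 193 207 221 206 187 188 189 190 191 193]
 [156 208 201 198 196 225 232 209 192 191 191 190 188 188]
 [154 205 203 203 200 198 214 228 209 190 191 192 191 191]
 [232 191 178 164 146 134 116 100 130 178 189 189 189 190]
 [121 126  92  95  95  93  92  89 136 181 190 189 189 188]
 [ 94  68  71  83  79  77  85  90 152 194 192 191 191 190]
 [ 88  49  61  81  81  80  90  97 111 141 166 182 188 186]
 [ 83  38  43  69  82  82  94  99  90  83  81  81  81  82]
 [ 84  39  45  73  81  83  94  99  90  86  86  86  87  86]
 [ 79  29  29  44  69  83  94  96  89  86  87  87  87  86]]
```

Corner seen at about (399, 242.4) vs predicted (399.3, 242.0) — agrees. Shift +1.9 mm and lower.

Emit:
play_rows:
  motion:
    - {"rx": 0, "ry": 0, "rz": 0, "x": -0.18, "y": 0, "z": 0, "jaw": 5}
    - {"rx": 0, "ry": 0, "rz": 0, "x": 0, "y": 0, "z": 1, "jaw": 5}
    - {"rx": 0, "ry": 0, "rz": 0, "x": 0, "y": 0, "z": 1, "jaw": 5}
    - {"rx": 0, "ry": 0, "rz": 0, "x": 0, "y": 0, "z": 1, "jaw": 5}
    - {"rx": 0, "ry": 0, "rz": 0, "x": 0, "y": 0, "z": 0.5, "jaw": 5}
    - {"rx": 0, "ry": 0, "rz": 0, "x": 0, "y": 0, "z": 0.5, "jaw": 5}
    - {"rx": 0, "ry": 0, "rz": 0, "x": 0, "y": 0, "z": 0.5, "jaw": 5}
    - {"rx": 0, "ry": 0, "rz": 0, "x": 0, "y": 0, "z": 0.5, "jaw": 5}

```text
clock: 23.98
tcp_pos: [0.6261, -0.1126, 0.1323]
eef_rot: [-0.04, 3.141, -0.0]
ft_force: [0.3, -0.8, -1.8]
gripper_width: 0.0594
```

Emit:
play_rows:
  motion:
    - {"rx": 0, "ry": 0, "rz": 0, "x": 0, "y": 0, "z": 0.5, "jaw": 5}
    - {"rx": 0, "ry": 0, "rz": 0, "x": 0, "y": 0, "z": 0.5, "jaw": 5}
    - {"rx": 0, "ry": 0, "rz": 0, "x": 0, "y": 0, "z": 0.2, "jaw": 5}
    - {"rx": 0, "ry": 0, "rz": 0, "x": 0, "y": 0, "z": 0, "jaw": 5}

```text
clock: 24.48
tcp_pos: [0.6257, -0.1126, 0.1201]
eef_rot: [0.04, -3.141, -0.0]
ft_force: [-0.6, -0.4, -2.6]
gripper_width: 0.0593
```

Emit:
play_rows:
  motion:
    - {"rx": 0, "ry": 0, "rz": 0, "x": 0, "y": 0, "z": 0.4, "jaw": 5}
    - {"rx": 0, "ry": 0, "rz": 0, "x": 0, "y": 0, "z": 0.3, "jaw": 5}
    - {"rx": 0, "ry": 0, "rz": 0, "x": 0, "y": 0, "z": 0.1, "jaw": 5}
    - {"rx": 0, "ry": 0, "rz": 0, "x": 0, "y": 0, "z": 0, "jaw": 5}

```text
clock: 24.98
tcp_pos: [0.6258, -0.1126, 0.1121]
eef_rot: [0.04, -3.141, -0.0]
ft_force: [0.4, -0.0, -3.1]
gripper_width: 0.0592
```

Emit:
play_rows:
  motion:
    - {"rx": 0, "ry": 0, "rz": 0, "x": 0, "y": 0, "z": 0.2, "jaw": 5}
    - {"rx": 0, "ry": 0, "rz": 0, "x": 0, "y": 0, "z": 0, "jaw": 5}

```text
clock: 25.22
tcp_pos: [0.6261, -0.1127, 0.1108]
eef_rot: [-0.04, 3.14, -0.0]
ft_force: [-0.4, -0.6, -0.7]
gripper_width: 0.0592
```

Emit:
play_rows:
  motion:
    - {"rx": 0, "ry": 0, "rz": 0, "x": 0, "y": 0, "z": 0, "jaw": 5.8}
    - {"rx": 0, "ry": 0, "rz": 0, "x": 0, "y": 0, "z": 0, "jaw": 6.3}
    - {"rx": 0, "ry": 0, "rz": 0, "x": 0, "y": 0, "z": 0, "jaw": 7}
    - {"rx": 0, "ry": 0, "rz": 0, "x": 0, "y": 0, "z": 0, "jaw": 8.5}
    - {"rx": 0, "ry": 0, "rz": 0, "x": 0, "y": 0, "z": 0, "jaw": 8.5}
    - {"rx": 0, "ry": 0, "rz": 0, "x": 0, "y": 0, "z": -2, "jaw": 8.5}
    - {"rx": 0, "ry": 0, "rz": 0, "x": 0, "y": 0, "z": -4, "jaw": 8.5}
    - {"rx": 0, "ry": 0, "rz": 0, "x": 0, "y": 0, "z": -6, "jaw": 8.5}

```text
clock: 26.22
tcp_pos: [0.6244, -0.1122, 0.2286]
eef_rot: [0.04, -3.136, -0.003]
ft_force: [1.0, -0.5, -0.4]
gripper_width: 0.0849
```

```bash
python3 - <<'E'
from h import *
T=tool();print(T)
# rack dir check: blade tips give row direction
t=np.array([[.398,.3502],[.4388,.2884],[.4787,.2295]])
d=t[2]-t[0];print('row',np.linalg.norm(d),np.degrees(np.arctan2(d[1],d[0]))+90)
w=np.radians(np.degrees(np.arctan2(d[1],d[0]))+90)  # rack x yaw
yaw=w+np.pi/2
p=np.array([.49,.36,.36])
plan(T,[((.58,-.05,.34),down(np.pi/2),3,8.5),((*p,),down(yaw),10,8.5)])
E
```

```text
[[-0.9997 -0.0253 -0.0054  0.6244]
 [-0.0253  0.9997  0.0016 -0.1122]
 [ 0.0054  0.0017 -1.      0.2286]
 [ 0.      0.      0.      1.    ]]
row 0.14519290616280123 33.76668074805361
[{"rx": 0, "ry": -0.1, "rz": 0.5, "x": 1.45, "y": 2.12, "z": -3.7, "jaw": 8.5}, {"rx": 0, "ry": -0.1, "rz": 0.5, "x": 1.46, "y": 2.1, "z": -3.7, "jaw": 8.5}, {"rx": 0.1, "ry": -0.1, "rz": 0.5, "x": 1.47, "y": 2.09, "z": -3.71, "jaw": 8.5}, {"rx": 0, "ry": 0, "rz": -3.4, "x": 0.9, "y": 4.1, "z": -0.2, "jaw": 8.5}, {"rx": 0, "ry": 0, "rz": -3.4, "x": 0.66, "y": 4.15, "z": -0.2, "jaw": 8.5}, {"rx": 0, "ry": 0, "rz": -3.4, "x": 0.41, "y": 4.18, "z": -0.2, "jaw": 8.5}, {"rx": 0, "ry": 0, "rz": -3.4, "x": 0.16, "y": 4.19, "z": -0.2, "jaw": 8.5}, {"rx": 0, "ry": 0, "rz": -3.4, "x": -0.08, "y": 4.2, "z": -0.2, "jaw": 8.5}]
[{"rx": 0, "ry": 0, "rz": -3.4, "x": -0.33, "y": 4.18, "z": -0.2, "jaw": 8.5}, {"rx": 0, "ry": 0, "rz": -3.4, "x": -0.58, "y": 4.16, "z": -0.2, "jaw": 8.5}, {"rx": 0, "ry": 0, "rz": -3.3, "x": -0.83, "y": 4.11, "z": -0.2, "jaw": 8.5}, {"rx": 0, "ry": 0, "rz": -3.4, "x": -1.06, "y": 4.06, "z": -0.2, "jaw": 8.5}, {"rx": 0, "ry": 0, "rz": -3.3, "x": -1.31, "y": 3.99, "z": -0.2, "jaw": 8.5}]
```

Emit:
play_rows:
  motion:
    - {"rx": 0, "ry": 0, "rz": 0.5, "x": 1.45, "y": 2.1, "z": -3.7, "jaw": 8.5}
    - {"rx": 0, "ry": 0, "rz": 0.5, "x": 1.45, "y": 2.1, "z": -3.7, "jaw": 8.5}
    - {"rx": 0, "ry": 0, "rz": 0.5, "x": 1.45, "y": 2.1, "z": -3.7, "jaw": 8.5}
    - {"rx": 0, "ry": 0, "rz": -3.4, "x": 0.9, "y": 4.1, "z": -0.2, "jaw": 8.5}
    - {"rx": 0, "ry": 0, "rz": -3.4, "x": 0.65, "y": 4.15, "z": -0.2, "jaw": 8.5}
    - {"rx": 0, "ry": 0, "rz": -3.4, "x": 0.4, "y": 4.2, "z": -0.2, "jaw": 8.5}
    - {"rx": 0, "ry": 0, "rz": -3.4, "x": 0.15, "y": 4.2, "z": -0.2, "jaw": 8.5}
    - {"rx": 0, "ry": 0, "rz": -3.4, "x": -0.1, "y": 4.2, "z": -0.2, "jaw": 8.5}

```text
clock: 27.22
tcp_pos: [0.5364, 0.1564, 0.3516]
eef_rot: [-0.466, 3.106, 0.0]
ft_force: [0.2, -0.3, 0.4]
gripper_width: 0.0849
```

Emit:
play_rows:
  motion:
    - {"rx": 0, "ry": 0, "rz": -3.4, "x": -0.35, "y": 4.2, "z": -0.2, "jaw": 8.5}
    - {"rx": 0, "ry": 0, "rz": -3.4, "x": -0.6, "y": 4.15, "z": -0.2, "jaw": 8.5}
    - {"rx": 0, "ry": 0, "rz": -3.3, "x": -0.8, "y": 4.1, "z": -0.2, "jaw": 8.5}
    - {"rx": 0, "ry": 0, "rz": -3.4, "x": -1.05, "y": 4.05, "z": -0.2, "jaw": 8.5}
    - {"rx": 0, "ry": 0, "rz": -3.3, "x": -1.3, "y": 4, "z": -0.2, "jaw": 8.5}
    - {"rx": 0, "ry": 0, "rz": 0, "x": 0, "y": 0, "z": 0, "jaw": 8.5}
    - {"rx": 0, "ry": 0, "rz": 0, "x": 0, "y": 0, "z": 0, "jaw": 8.5}

```text
clock: 28.1
tcp_pos: [0.4918, 0.3597, 0.3612]
eef_rot: [0.912, -3.006, 0.001]
ft_force: [-0.7, -0.7, 0.1]
gripper_width: 0.0856
```

```bash
python3 - <<'E'
from h import *
T,im=shot('wrist','w5');print(T,ctrl.get_obs()['joint_pos'])
E
```

```text
[[-0.8314 -0.5556  0.0001  0.4918]
 [-0.5556  0.8314 -0.0007  0.3597]
 [ 0.0003 -0.0006 -1.      0.3612]
 [ 0.      0.      0.      1.    ]] [ 0.5209  0.3832  0.7595  1.9471 -0.0006 -0.0672]
```

View pics/w5.png

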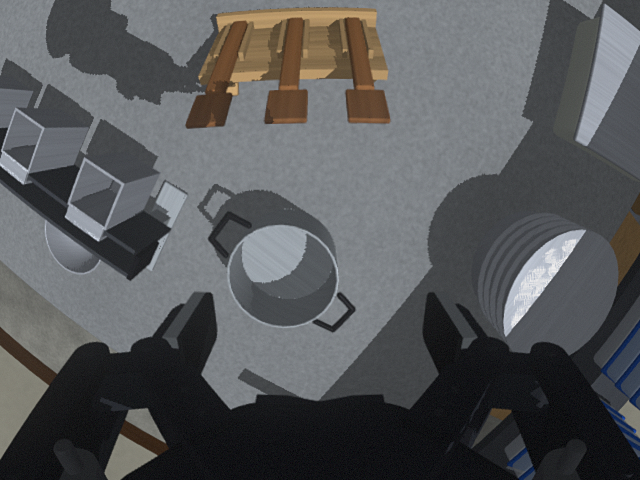

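```bash
python3 - <<'E'
from h import *
T=np.load('pics/w5.npy')
ims={'wrist':cv2.imread('pics/w5.png'),'top':cv2.imread('pics/top0.png'),'side':cv2.imread('pics/side0.png')}
roi={'wrist':(0,160,180,400),'top':(220,360,110,270),'side':(130,260,200,300)}
ker={'wrist':25,'top':14,'side':11}
P={}
for n,im in ims.items():
    h=cv2.cvtColor(im,cv2.COLOR_BGR2HSV)
    m=((h[...,0]<16)&(h[...,1]>100)&(h[...,2]>40)&(h[...,2]<165)).astype(np.uint8)
    a,b,c,d=roi[n];z=np.zeros_like(m);z[a:b,c:d]=m[a:b,c:d];m=cv2.morphologyEx(z,cv2.MORPH_CLOSE,np.ones((3,3)))
    o=cv2.morphologyEx(m,cv2.MORPH_OPEN,cv2.getStructuringElement(cv2.MORPH_ELLIPSE,(ker[n],)*2))
    k,l,s,c=cv2.connectedComponentsWithStats(o)
    i=[j for j in range(1,k) if s[j,4]>60];P[n]=sorted([(*c[j],s[j,4]) for j in i]);print(n,np.array(P[n]).round(1))
    cv2.imwrite(f'pics/m_{n}.png',m*255)
E
```

```text
wrist [[ 210.2  108.  1110. ]
 [ 286.8  104.9 1245. ]
 [ 366.4  104.8 1211. ]]
top [[141.  285.4 339. ]
 [171.8 266.2 324. ]
 [202.2 247.2 315. ]]
side []
```

```bash
python3 - <<'E'
from h import *
T=np.load('pics/w5.npy')
W=[(210.2,108),(286.8,104.9),(366.4,104.8)];Tp=[(202.2,247.2),(171.8,266.2),(141,285.4)];S=[(285,169),(266,158),(251,147)]
im=cv2.imread('pics/m_wrist.png',0)
w=np.radians(33.77)
for a,b,c in zip(W,Tp,S):
    p=tri(ray('wrist',a,T),ray('top',b));q=tri(ray('wrist',a,T),ray('top',b),ray('side',c))
    print('2view',p,'3view',q,'resid px',[(proj(n,q,T)-u).round(1).ravel() for n,u in(('wrist',a),('top',b),('side',c))])
    ax=np.array([np.sin(np.radians(40))*np.cos(w),np.sin(np.radians(40))*np.sin(w),np.cos(np.radians(40))])
    print('  foot',q-ax*.182, 'grip px',proj('wrist',q-ax*.05,T).round(),'low',proj('wrist',q-ax*.13,T).round(),proj('top',q-ax*.13).round(),proj('side',q-ax*.13).round())
def band(v,lo,hi):
    u=np.nonzero(im[v,lo:hi])[0]+lo;return u.mean().round(1),len(u)
for v in (30,45,60,75): print(v,band(v,205,255),band(v,270,312),band(v,330,385))
E
```

```text
2view [0.4713 0.2275 0.1708] 3view [0.4732 0.2277 0.1745] resid px [array([-2.2,  2. ]), array([-0.5, -1.1]), array([-1.8,  0.6])]
  foot [0.376  0.1627 0.0351] grip px [[219.  80.]] low [[233.  43.]] [[232. 284.]] [[260. 214.]]
2view [0.4321 0.2857 0.1689] 3view [0.4328 0.2853 0.1755] resid px [array([-1.3, -0.2]), array([-0.8, -0.8]), array([-0.7,  0.4])]
  foot [0.3355 0.2203 0.0361] grip px [[289.  75.]] low [[293.  39.]] [[204. 302.]] [[244. 202.]]
2view [0.3923 0.3445 0.1661] 3view [0.395  0.3422 0.1778] resid px [array([-2.2,  0.2]), array([-0.9, -1.7]), array([-1.7,  0.4])]
  foot [0.2978 0.2771 0.0384] grip px [[360.  75.]] low [[354.  39.]] [[176. 319.]] [[228. 190.]]
30 (np.float64(237.0), 17) (np.float64(293.0), 18) (np.float64(353.5), 16)
45 (np.float64(231.0), 17) (np.float64(292.5), 18) (np.float64(356.5), 18)
60 (np.float64(226.0), 19) (np.float64(291.0), 19) (np.float64(359.0), 19)
75 (np.float64(220.5), 20) (np.float64(289.0), 19) (np.float64(361.5), 20)
```

```bash
python3 - <<'E'
import cv2,numpy as np
a=cv2.imread('pics/w5.png')[0:140,170:400];b=cv2.imread('pics/side0.png')[130:260,200:300]
cv2.imwrite('pics/c7.png',np.hstack([cv2.resize(a,(480,292)),cv2.resize(b,(320,416))[:292]]) if 0 else np.vstack([cv2.resize(a,(640,390))]))
c=np.zeros((416,800,3),np.uint8);c[:292,:480]=cv2.resize(a,(480,292),interpolation=cv2.INTER_CUBIC);c[:,480:]=cv2.resize(b,(320,416),interpolation=cv2.INTER_CUBIC);cv2.imwrite('pics/c7.png',c)
E
```

```text
(no output)
```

View pics/c7.png

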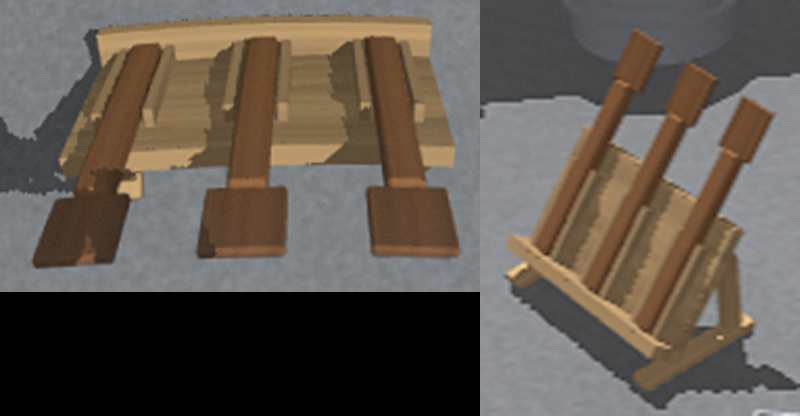

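```bash
cat > sp.py <<'E'
from h import *
w=np.radians(33.77);rx=np.array([np.cos(w),np.sin(w),0]);Z=np.array([0,0,1.])
s,c=np.sin(np.radians(40)),np.cos(np.radians(40))
ax=s*rx+c*Z;nm=-c*rx+s*Z
AL=np.radians(20);GD=down(w+np.pi/2,-AL);d=GD[:,2]
TW=np.load('pics/w5.npy')
W=[(209.7,109),(286.9,105.4),(367.2,105.6)];Tp=[(202.2,247.2),(171.8,266.2),(141,285.4)];S=[(283.4,170.6),(265.6,159.7),(249.4,149.4)]
Q=[tri(ray('wrist',a,TW),ray('wrist',a,TW),ray('top',b),ray('side',e)) for a,b,e in zip(W,Tp,S)]
G=[q-nm*.003-ax*.050 for q in Q]
E
python3 - <<'E'
from sp import *
print(np.array(Q));print(np.array(G),d)
print(np.diff([q@[-rx[1],rx[0],0] for q in Q]),[q@rx for q in Q])
T=np.load('pics/w4.npy');im=cv2.imread('pics/w4.png')
for r in caddies(im,T,160,z=.154)[2:]: print(r)
im=cv2.imread('pics/w5.png')
for r in caddies(im,TW,160,z=.154): print(r)
g=G[0]
plan(tool(),[(g-d*.10,GD,6,5),(g-d*.04,GD,2,5),(g+d*.019,GD,3,5)])
E
```

```text
[[0.4723 0.2276 0.1712]
 [0.4326 0.286  0.1705]
 [0.3932 0.3447 0.1694]]
[[0.4475 0.211  0.1309]
 [0.4078 0.2694 0.1303]
 [0.3684 0.3281 0.1292]] [ 0.2843  0.1901 -0.9397]
[0.0706 0.0707] [np.float64(0.5191210522920626), np.float64(0.5185327142240734), np.float64(0.5184333460285211)]
(array([627.2, 147.7]), array([77.3, 59.7]), 2.2, array([590., 313.]), np.int32(563))
(array([628.8,  16.4]), array([78.5, 59.4]), 2.4, array([507., 319.]), np.int32(671))
(array([175.2, 559.8]), array([179.7,  68.4]), 17.1, array([608.,  69.]), np.int32(3696))
(array([628.8,  17.8]), array([60.9, 79.6]), 89.7, array([ 16., 157.]), np.int32(616))
(array([626.9, 149. ]), array([77.5, 59. ]), 1.0, array([ 88., 212.]), np.int32(834))
(array([579.3, 233. ]), array([39. , 26.5]), 1.3, array([171., 201.]), np.int32(640))
(array([576.2, 365.4]), array([ 96.9, 115.5]), 58.2, array([273., 254.]), np.int32(3125))
(array([420.6, 615.1]), array([160.5,  48.3]), 0.3, array([537., 276.]), np.int32(2897))
[{"rx": 0, "ry": -3.3, "rz": 0, "x": 2.56, "y": -1.64, "z": 2.28, "jaw": 5}, {"rx": 0, "ry": -3.3, "rz": 0, "x": 2.68, "y": -1.64, "z": 2.12, "jaw": 5}, {"rx": 0, "ry": -3.4, "rz": 0, "x": 2.8, "y": -1.64, "z": 1.97, "jaw": 5}, {"rx": 0, "ry": -3.3, "rz": 0, "x": 2.91, "y": -1.65, "z": 1.8, "jaw": 5}, {"rx": 0, "ry": -3.4, "rz": 0, "x": 3.02, "y": -1.64, "z": 1.62, "jaw": 5}, {"rx": -0.1, "ry": -3.3, "rz": -0.1, "x": 3.1, "y": -1.65, "z": 1.45, "jaw": 5}, {"rx": 0, "ry": 0, "rz": 0, "x": 0, "y": 0, "z": 3, "jaw": 5}, {"rx": 0, "ry": 0, "rz": 0, "x": 0, "y": 0, "z": 3, "jaw": 5}]
[{"rx": 0, "ry": 0, "rz": 0, "x": 0, "y": 0, "z": 1.97, "jaw": 5}, {"rx": 0, "ry": 0, "rz": 0, "x": 0, "y": 0, "z": 1.96, "jaw": 5}, {"rx": 0, "ry": 0, "rz": 0, "x": 0, "y": -0.01, "z": 1.97, "jaw": 5}]
```

Emit:
play_rows:
  motion:
    - {"rx": 0, "ry": -3.3, "rz": 0, "x": 2.55, "y": -1.65, "z": 2.3, "jaw": 5}
    - {"rx": 0, "ry": -3.3, "rz": 0, "x": 2.7, "y": -1.65, "z": 2.1, "jaw": 5}
    - {"rx": 0, "ry": -3.4, "rz": 0, "x": 2.8, "y": -1.65, "z": 2, "jaw": 5}
    - {"rx": 0, "ry": -3.3, "rz": 0, "x": 2.9, "y": -1.65, "z": 1.8, "jaw": 5}
    - {"rx": 0, "ry": -3.4, "rz": 0, "x": 3, "y": -1.65, "z": 1.6, "jaw": 5}
    - {"rx": 0, "ry": -3.3, "rz": 0, "x": 3.1, "y": -1.65, "z": 1.45, "jaw": 5}
    - {"rx": 0, "ry": 0, "rz": 0, "x": 0, "y": 0, "z": 0, "jaw": 5}
    - {"rx": 0, "ry": 0, "rz": 0, "x": 0, "y": 0, "z": 0, "jaw": 5}

```text
clock: 29.15
tcp_pos: [0.4205, 0.1923, 0.2266]
eef_rot: [-0.811, 2.682, 0.142]
ft_force: [0.8, 1.5, 0.0]
gripper_width: 0.05
```

```bash
python3 - <<'E'
from sp import *
T,im=shot('wrist','w6');print(T,ctrl.get_obs()['joint_pos']);g=G[0]
for p in (g,g+ax*.029,g+ax*.073): print(proj('wrist',p,T).round())
h=cv2.cvtColor(im,cv2.COLOR_BGR2HSV)
m=((h[...,0]<16)&(h[...,1]>100)&(h[...,2]>40)&(h[...,2]<165))
for p in (g,g-ax*.01,g+ax*.01,g+ax*.045):
    u,v=proj('wrist',p,T)[0].round().astype(int);x=np.nonzero(m[v,u-40:u+40])[0]+u-40;print((u,v),x.min() if len(x) else None,x.max() if len(x) else None,len(x))
plan(T,[(g-d*.04,GD,2,5),(g+d*.019,GD,3,5)])
E
```

```text
[[-0.7815 -0.554   0.287   0.4205]
 [-0.5204  0.8325  0.1898  0.1923]
 [-0.3441 -0.0011 -0.9389  0.2266]
 [ 0.      0.      0.      1.    ]] [ 0.1933 -0.5026 -0.4145  1.3309  0.1318 -0.3733]
[[320. 229.]]
[[320. 271.]]
[[320. 338.]]
(np.int64(320), np.int64(229)) 308 333 26
(np.int64(320), np.int64(215)) 308 332 25
(np.int64(320), np.int64(243)) 308 333 26
(np.int64(320), np.int64(295)) 294 348 55
[{"rx": -0.1, "ry": 0.1, "rz": -0.1, "x": 0.1, "y": 0.03, "z": 3.05, "jaw": 5}, {"rx": 0, "ry": 0, "rz": 0, "x": 0.1, "y": 0.03, "z": 3.06, "jaw": 5}, {"rx": 0, "ry": 0, "rz": 0, "x": 0, "y": 0, "z": 1.97, "jaw": 5}, {"rx": 0, "ry": 0, "rz": 0, "x": 0, "y": 0, "z": 1.96, "jaw": 5}, {"rx": 0, "ry": 0, "rz": 0, "x": 0, "y": 0, "z": 1.97, "jaw": 5}]
```

Emit:
play_rows:
  motion:
    - {"rx": 0, "ry": 0, "rz": 0, "x": 0.1, "y": 0.05, "z": 3, "jaw": 5}
    - {"rx": 0, "ry": 0, "rz": 0, "x": 0.1, "y": 0, "z": 3.1, "jaw": 5}
    - {"rx": 0, "ry": 0, "rz": 0, "x": 0, "y": 0, "z": 2, "jaw": 5}
    - {"rx": 0, "ry": 0, "rz": 0, "x": 0, "y": 0, "z": 2, "jaw": 5}
    - {"rx": 0, "ry": 0, "rz": 0, "x": 0, "y": 0, "z": 1.9, "jaw": 5}
    - {"rx": 0, "ry": 0, "rz": 0, "x": 0, "y": 0, "z": 0, "jaw": 5}

```text
clock: 29.95
tcp_pos: [0.4526, 0.2159, 0.112]
eef_rot: [-0.816, 2.684, 0.144]
ft_force: [-0.2, 0.7, -0.3]
gripper_width: 0.0502
```

Emit:
play_rows:
  motion:
    - {"rx": 0, "ry": 0, "rz": 0, "x": 0, "y": 0, "z": 0, "jaw": 1}
    - {"rx": 0, "ry": 0, "rz": 0, "x": 0, "y": 0, "z": 0, "jaw": 1}
    - {"rx": 0, "ry": 0, "rz": 0, "x": 0, "y": 0, "z": 0, "jaw": 1}
    - {"rx": 0, "ry": 0, "rz": 0, "x": 0, "y": 0, "z": 0, "jaw": 1}
    - {"rx": 0, "ry": 0, "rz": 0, "x": 0, "y": 0, "z": 0, "jaw": 1}
  grip_force: 40

```text
clock: 30.58
tcp_pos: [0.4531, 0.2153, 0.1138]
eef_rot: [-0.813, 2.68, 0.143]
ft_force: [-0.2, 0.6, 5.5]
gripper_width: 0.0175
```

```bash
cat > ins.py <<'E'
from sp import *
import sys
# usage: index of spatula, caddy centre x y
i=int(sys.argv[1]);cx,cy=map(float,sys.argv[2:4])
T=tool();print(T[:3,3],'goal was',G[i]+d*.019, ctrl.get_obs()['joint_pos'])
# grasp distance along axis from foot: foot end = Q - nm*.003 - ax*.1835
F=Q[i]-nm*.003-ax*.1835
gp=T[:3,3]-T[:3,:3]@[0,0,.019]
L=(gp-F)@ax;print('L',L,'perp',(gp-F)@nm)
az=np.arctan2(cy,cx)
U=down(az+np.pi/2,-AL-np.radians(40));uz=U[:,2]
foot=np.array([cx-.007,cy,.175]);tg=foot+[0,0,L]+uz*.019
print('over-caddy tcp',tg,'floor tcp z',.057+L+uz[2]*.019)
p1=T[:3,3]+ax*.06
mid=np.array([.47,.14,tg[2]]) if i==0 else np.array([.47,.16,tg[2]])
plan(T,[(p1,T[:3,:3],3,1),(p1+[0,0,.09],T[:3,:3],3,1),(mid,down(np.arctan2(mid[1],mid[0])+np.pi/2,-AL-np.radians(40)),6,1),(tg,U,8,1)])
E
python3 ins.py 0 .6235 -.1135
```

```text
[0.4531 0.2153 0.1138] goal was [0.4528 0.2146 0.1131] [ 0.2339 -0.3936 -0.5688  1.0632  0.1193 -0.3354]
L 0.13434680276912886 perp 2.4143377791940868e-05
over-caddy tcp [ 0.6327 -0.1164  0.2998] floor tcp z 0.18184680276912885
[{"rx": 0, "ry": 0, "rz": 0, "x": -1.74, "y": 0, "z": -0.99, "jaw": 1}, {"rx": 0, "ry": 0, "rz": 0, "x": -1.73, "y": 0, "z": -1, "jaw": 1}, {"rx": 0, "ry": 0, "rz": 0, "x": -1.74, "y": 0, "z": -0.99, "jaw": 1}, {"rx": 0, "ry": 0, "rz": 0, "x": -1.03, "y": -0.01, "z": -2.82, "jaw": 1}, {"rx": 0, "ry": 0, "rz": 0, "x": -1.04, "y": 0, "z": -2.81, "jaw": 1}, {"rx": 0, "ry": 0, "rz": 0, "x": -1.03, "y": -0.01, "z": -2.82, "jaw": 1}, {"rx": 1.9, "ry": -6.6, "rz": 2.2, "x": 0.75, "y": -1.2, "z": -1.16, "jaw": 1}, {"rx": 1.9, "ry": -6.6, "rz": 2.2, "x": 0.57, "y": -1.26, "z": -1.2, "jaw": 1}]
[{"rx": 1.9, "ry": -6.6, "rz": 2.3, "x": 0.38, "y": -1.32, "z": -1.21, "jaw": 1}, {"rx": 1.9, "ry": -6.6, "rz": 2.3, "x": 0.18, "y": -1.38, "z": -1.2, "jaw": 1}, {"rx": 1.8, "ry": -6.5, "rz": 2.2, "x": -0.01, "y": -1.42, "z": -1.16, "jaw": 1}, {"rx": 1.9, "ry": -6.6, "rz": 2.3, "x": -0.19, "y": -1.45, "z": -1.11, "jaw": 1}, {"rx": 2.9, "ry": 0, "rz": 1.7, "x": -0.52, "y": -3.65, "z": 0.9, "jaw": 1}, {"rx": 2.9, "ry": 0, "rz": 1.7, "x": -0.63, "y": -3.58, "z": 1.08, "jaw": 1}, {"rx": 2.9, "ry": 0, "rz": 1.7, "x": -0.73, "y": -3.51, "z": 1.26, "jaw": 1}, {"rx": 2.9, "ry": 0, "rz": 1.7, "x": -0.83, "y": -3.41, "z": 1.44, "jaw": 1}]
[{"rx": 2.9, "ry": 0, "rz": 1.7, "x": -0.93, "y": -3.31, "z": 1.61, "jaw": 1}, {"rx": 2.9, "ry": 0, "rz": 1.6, "x": -1.03, "y": -3.2, "z": 1.77, "jaw": 1}, {"rx": 2.9, "ry": 0, "rz": 1.7, "x": -1.12, "y": -3.07, "z": 1.93, "jaw": 1}, {"rx": 3, "ry": 0, "rz": 1.6, "x": -1.21, "y": -2.93, "z": 2.08, "jaw": 1}]
```

Emit:
play_rows:
  motion:
    - {"rx": 0, "ry": 0, "rz": 0, "x": -1.75, "y": 0, "z": -1, "jaw": 1}
    - {"rx": 0, "ry": 0, "rz": 0, "x": -1.75, "y": 0, "z": -1, "jaw": 1}
    - {"rx": 0, "ry": 0, "rz": 0, "x": -1.75, "y": 0, "z": -1, "jaw": 1}
    - {"rx": 0, "ry": 0, "rz": 0, "x": -1.05, "y": 0, "z": -2.8, "jaw": 1}
    - {"rx": 0, "ry": 0, "rz": 0, "x": -1.05, "y": 0, "z": -2.8, "jaw": 1}
    - {"rx": 0, "ry": 0, "rz": 0, "x": -1.05, "y": 0, "z": -2.8, "jaw": 1}
    - {"rx": 1.9, "ry": -6.6, "rz": 2.2, "x": 0.75, "y": -1.2, "z": -1.2, "jaw": 1}
    - {"rx": 1.9, "ry": -6.6, "rz": 2.2, "x": 0.6, "y": -1.25, "z": -1.2, "jaw": 1}

```text
clock: 31.58
tcp_pos: [0.4797, 0.2045, 0.2642]
eef_rot: [-0.631, 2.488, 0.156]
ft_force: [-0.4, -0.6, 0.2]
gripper_width: 0.0173
```

Emit:
play_rows:
  motion:
    - {"rx": 1.9, "ry": -6.6, "rz": 2.3, "x": 0.4, "y": -1.3, "z": -1.2, "jaw": 1}
    - {"rx": 1.9, "ry": -6.6, "rz": 2.3, "x": 0.2, "y": -1.4, "z": -1.2, "jaw": 1}
    - {"rx": 1.8, "ry": -6.5, "rz": 2.2, "x": 0, "y": -1.4, "z": -1.15, "jaw": 1}
    - {"rx": 1.9, "ry": -6.6, "rz": 2.3, "x": -0.2, "y": -1.45, "z": -1.1, "jaw": 1}
    - {"rx": 2.9, "ry": 0, "rz": 1.7, "x": -0.5, "y": -3.65, "z": 0.9, "jaw": 1}
    - {"rx": 2.9, "ry": 0, "rz": 1.7, "x": -0.65, "y": -3.6, "z": 1.1, "jaw": 1}
    - {"rx": 2.9, "ry": 0, "rz": 1.7, "x": -0.75, "y": -3.5, "z": 1.25, "jaw": 1}
    - {"rx": 2.9, "ry": 0, "rz": 1.7, "x": -0.85, "y": -3.4, "z": 1.45, "jaw": 1}

```text
clock: 32.58
tcp_pos: [0.5986, 0.0236, 0.3034]
eef_rot: [-0.063, 2.141, 0.025]
ft_force: [0.2, -0.6, -1.6]
gripper_width: 0.0173
```

Emit:
play_rows:
  motion:
    - {"rx": 2.9, "ry": 0, "rz": 1.7, "x": -0.95, "y": -3.3, "z": 1.6, "jaw": 1}
    - {"rx": 2.9, "ry": 0, "rz": 1.6, "x": -1, "y": -3.2, "z": 1.8, "jaw": 1}
    - {"rx": 2.9, "ry": 0, "rz": 1.7, "x": -1.1, "y": -3.05, "z": 1.9, "jaw": 1}
    - {"rx": 3, "ry": 0, "rz": 1.6, "x": -1.2, "y": -2.95, "z": 2.1, "jaw": 1}
    - {"rx": 0, "ry": 0, "rz": 0, "x": 0, "y": 0, "z": 0, "jaw": 1}
    - {"rx": 0, "ry": 0, "rz": 0, "x": 0, "y": 0, "z": 0, "jaw": 1}

```text
clock: 33.33
tcp_pos: [0.6796, -0.1026, 0.3011]
eef_rot: [0.177, 2.134, -0.124]
ft_force: [0.4, -0.1, -1.2]
gripper_width: 0.0173
```

```bash
cat > chk.py <<'E'
from sp import *
import sys
cx,cy,L=map(float,sys.argv[2:5])
T,im=shot('side',sys.argv[1]);_,t=shot('top',sys.argv[1]+'t');print(T,ctrl.get_obs()['joint_pos'],ctrl.get_obs()['ft_force'])
az=np.arctan2(cy,cx);U=down(az+np.pi/2,-np.radians(60))
gp=T[:3,3]-T[:3,:3]@[0,0,.019]
up=T[:3,:3]@U.T@Z;print('spatula axis est',up,'foot',gp-up*L)
foot=gp-up*L
for n,I in (('side',im),('top',t)):
    a=proj(n,[foot,gp+up*(.205-L)],T).round(1).tolist();print(n,'foot/tip pred',a)
# side view brown mask centreline, foot search
h=cv2.cvtColor(im,cv2.COLOR_BGR2HSV)
m=((h[...,0]<18)&(h[...,1]>90)&(h[...,2]>35)&(h[...,2]<190)).astype(np.uint8)
f,tp=proj('side',[foot,gp+up*(.205-L)],T);k=np.zeros_like(m)
cv2.line(k,tuple(int(v) for v in f),tuple(int(v) for v in tp),1,34);v,u=np.nonzero(m&k)
for r in range(v.min(),v.max()+1,4): x=u[v==r]; print((r,round(x.mean(),1) if len(x) else None,len(x)),end=' ')
tg=np.array([cx-.007,cy,.175+L])+U[:,2]*.019
plan(T,[(tg,U,2,1),(tg-[0,0,.105],U,7,1)])
u0,v0=f.astype(int);cv2.imwrite(f'pics/{sys.argv[1]}c.png',cv2.resize(im[v0-150:v0+60,u0-90:u0+90],None,fx=2.8,fy=2.8,interpolation=cv2.INTER_CUBIC))
E
python3 chk.py s6 .6235 -.1135 .1343
```

```text
[[-0.5327  0.1753  0.8279  0.6796]
 [ 0.0784  0.9843 -0.158  -0.1026]
 [-0.8426 -0.0192 -0.5381  0.3011]
 [ 0.      0.      0.      1.    ]] [-0.2841 -0.4917 -0.6039  0.456   0.0807 -0.0747] [-0.1656  0.7616 -0.9815]
spatula axis est [0.0474 0.0111 0.9988] foot [ 0.6575 -0.1011  0.1772]
side foot/tip pred [[386.9, 247.3], [400.3, 165.4]]
top foot/tip pred [[367.4, 161.7], [377.8, 117.9]]
(160, np.float64(396.5), 2) (164, np.float64(397.0), 3) (168, np.float64(397.0), 5) (172, np.float64(396.5), 6) (176, np.float64(396.0), 5) (180, np.float64(395.5), 4) (184, np.float64(394.0), 7) (188, np.float64(393.5), 8) (192, np.float64(395.5), 4) (196, None, 0) (200, None, 0) (204, np.float64(389.5), 4) (208, np.float64(391.0), 7) (212, np.float64(390.0), 7) (216, np.float64(389.0), 7) (220, np.float64(389.0), 7) (224, np.float64(387.5), 8) (228, np.float64(386.5), 8) (232, np.float64(386.5), 8) (236, np.float64(386.0), 7) (240, np.float64(385.5), 8) (244, np.float64(385.0), 7) (248, np.float64(385.0), 7) [{"rx": -0.2, "ry": -1.3, "rz": 0.5, "x": 1.25, "y": -1.09, "z": -1.8, "jaw": 1}, {"rx": -0.2, "ry": -1.3, "rz": 0.6, "x": 1.2, "y": -1.1, "z": -1.82, "jaw": 1}, {"rx": 0, "ry": 0, "rz": 0, "x": 1.3, "y": 0, "z": 0.75, "jaw": 1}, {"rx": 0, "ry": 0, "rz": 0, "x": 1.3, "y": 0, "z": 0.75, "jaw": 1}, {"rx": 0, "ry": 0, "rz": 0, "x": 1.3, "y": 0, "z": 0.75, "jaw": 1}, {"rx": 0, "ry": 0, "rz": 0, "x": 1.3, "y": 0, "z": 0.75, "jaw": 1}, {"rx": 0, "ry": 0, "rz": 0, "x": 1.3, "y": 0, "z": 0.75, "jaw": 1}, {"rx": 0, "ry": 0, "rz": 0, "x": 1.3, "y": 0, "z": 0.74, "jaw": 1}]
[{"rx": 0, "ry": 0, "rz": 0, "x": 1.3, "y": -0.01, "z": 0.75, "jaw": 1}]
```

View pics/s6c.png

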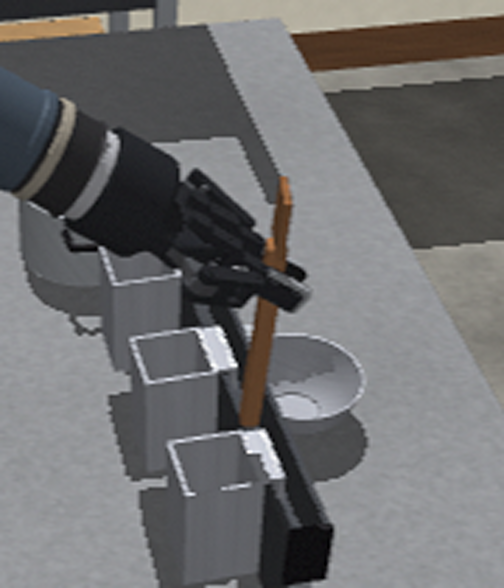

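Emit:
play_rows:
  motion:
    - {"rx": -0.1, "ry": -0.9, "rz": 0.4, "x": 0.85, "y": -0.75, "z": -1.2, "jaw": 1}
    - {"rx": -0.1, "ry": -0.9, "rz": 0.4, "x": 0.8, "y": -0.75, "z": -1.2, "jaw": 1}
    - {"rx": -0.2, "ry": -0.8, "rz": 0.3, "x": 0.8, "y": -0.7, "z": -1.2, "jaw": 1}
    - {"rx": 0, "ry": 0, "rz": 0, "x": 0, "y": 0, "z": 0, "jaw": 1}
    - {"rx": 0, "ry": 0, "rz": 0, "x": 0, "y": 0, "z": 0, "jaw": 1}

```text
clock: 34.05
tcp_pos: [0.6338, -0.1165, 0.3022]
eef_rot: [0.188, 2.083, -0.109]
ft_force: [-0.0, -0.7, -1.1]
gripper_width: 0.0174
```

```bash
python3 chk.py s7 .6235 -.1135 .1343
```

```text
[[-0.4875  0.1792  0.8545  0.6338]
 [ 0.0887  0.9838 -0.1557 -0.1165]
 [-0.8686 -0.0001 -0.4955  0.3022]
 [ 0.      0.      0.      1.    ]] [-0.3645 -0.6605 -0.7362  0.4508  0.1598 -0.0923] [-0.3065 -0.7493 -1.3766]
spatula axis est [-0.0051  0.001   1.    ] foot [ 0.6182 -0.1137  0.1773]
side foot/tip pred [[370.2, 253.5], [376.0, 172.4]]
top foot/tip pred [[373.4, 180.4], [386.6, 147.2]]
(167, np.float64(373.0), 3) (171, np.float64(373.0), 3) (175, np.float64(373.0), 3) (179, np.float64(372.5), 4) (183, np.float64(372.5), 4) (187, np.float64(372.5), 4) (191, np.float64(371.0), 7) (195, np.float64(371.5), 8) (199, np.float64(373.0), 5) (203, None, 0) (207, None, 0) (211, np.float64(367.5), 2) (215, np.float64(370.5), 6) (219, np.float64(370.0), 7) (223, np.float64(369.5), 6) (227, np.float64(369.5), 6) (231, np.float64(369.0), 7) (235, np.float64(368.5), 6) (239, np.float64(368.5), 6) (243, np.float64(368.0), 7) (247, np.float64(368.0), 7) (251, np.float64(367.5), 6) (255, np.float64(368.0), 5) [{"rx": 0, "ry": 0.1, "rz": 0, "x": 0.13, "y": 0, "z": 0.01, "jaw": 1}, {"rx": 0, "ry": 0.2, "rz": 0, "x": 0.13, "y": -0.01, "z": 0.01, "jaw": 1}, {"rx": 0, "ry": 0, "rz": 0, "x": 1.3, "y": 0, "z": 0.75, "jaw": 1}, {"rx": 0, "ry": 0, "rz": 0, "x": 1.3, "y": 0, "z": 0.75, "jaw": 1}, {"rx": 0, "ry": 0, "rz": 0, "x": 1.3, "y": 0, "z": 0.75, "jaw": 1}, {"rx": 0, "ry": 0, "rz": 0, "x": 1.3, "y": 0, "z": 0.75, "jaw": 1}, {"rx": 0, "ry": 0, "rz": 0, "x": 1.3, "y": 0, "z": 0.75, "jaw": 1}, {"rx": 0, "ry": 0, "rz": 0, "x": 1.3, "y": 0, "z": 0.75, "jaw": 1}]
[{"rx": 0, "ry": 0, "rz": 0, "x": 1.29, "y": 0, "z": 0.76, "jaw": 1}]
```

Emit:
play_rows:
  motion:
    - {"rx": 0, "ry": 0, "rz": 0, "x": 1.3, "y": 0, "z": 0.74, "jaw": 1}
    - {"rx": 0, "ry": 0, "rz": 0, "x": 1.3, "y": 0, "z": 0.74, "jaw": 1}
    - {"rx": 0, "ry": 0, "rz": 0, "x": 1.3, "y": 0, "z": 0.74, "jaw": 1}
    - {"rx": 0, "ry": 0, "rz": 0, "x": 1.3, "y": 0, "z": 0.74, "jaw": 1}
    - {"rx": 0, "ry": 0, "rz": 0, "x": 1.3, "y": 0, "z": 0.74, "jaw": 1}
    - {"rx": 0, "ry": 0, "rz": 0, "x": 1.3, "y": 0, "z": 0.74, "jaw": 1}
    - {"rx": 0, "ry": 0, "rz": 0, "x": 0.9, "y": 0, "z": 0.5, "jaw": 1}
    - {"rx": 0, "ry": 0, "rz": 0, "x": 0, "y": 0, "z": 0, "jaw": 1}

```text
clock: 35.15
tcp_pos: [0.6326, -0.1167, 0.199]
eef_rot: [0.19, 2.087, -0.109]
ft_force: [0.0, 0.6, -1.4]
gripper_width: 0.0176
```

Emit:
play_rows:
  motion:
    - {"rx": 0, "ry": 0, "rz": 0, "x": 0.45, "y": 0, "z": 0.25, "jaw": 1}
    - {"rx": 0, "ry": 0, "rz": 0, "x": 0.26, "y": 0, "z": 0.15, "jaw": 1}
    - {"rx": 0, "ry": 0, "rz": 0, "x": 0, "y": 0, "z": 0, "jaw": 1}

```text
clock: 35.52
tcp_pos: [0.6332, -0.1169, 0.193]
eef_rot: [0.189, 2.084, -0.109]
ft_force: [-0.5, -0.0, -0.6]
gripper_width: 0.0177
```

Emit:
play_rows:
  motion:
    - {"rx": 0, "ry": 0, "rz": 0, "x": 0.26, "y": 0, "z": 0.15, "jaw": 1}
    - {"rx": 0, "ry": 0, "rz": 0, "x": 0.26, "y": 0, "z": 0.15, "jaw": 1}
    - {"rx": 0, "ry": 0, "rz": 0, "x": 0, "y": 0, "z": 0, "jaw": 1}

```text
clock: 35.9
tcp_pos: [0.633, -0.1168, 0.1862]
eef_rot: [0.189, 2.085, -0.109]
ft_force: [0.2, 0.6, -1.3]
gripper_width: 0.0172
```

Emit:
play_rows:
  motion:
    - {"rx": 0, "ry": 0, "rz": 0, "x": 0.26, "y": 0, "z": 0.15, "jaw": 1}
    - {"rx": 0, "ry": 0, "rz": 0, "x": 0, "y": 0, "z": 0, "jaw": 1}

```text
clock: 36.15
tcp_pos: [0.6331, -0.1168, 0.1835]
eef_rot: [0.189, 2.085, -0.109]
ft_force: [0.3, 0.3, 0.6]
gripper_width: 0.0175
```

Emit:
play_rows:
  motion:
    - {"rx": 0, "ry": 0, "rz": 0, "x": 0.17, "y": 0, "z": 0.1, "jaw": 1}
    - {"rx": 0, "ry": 0, "rz": 0, "x": 0, "y": 0, "z": 0, "jaw": 1}

```text
clock: 36.4
tcp_pos: [0.6332, -0.1169, 0.1817]
eef_rot: [0.189, 2.084, -0.109]
ft_force: [0.8, -0.4, -0.5]
gripper_width: 0.0173
```

Emit:
play_rows:
  motion:
    - {"rx": 0, "ry": 0, "rz": 0, "x": 0.17, "y": 0, "z": 0.1, "jaw": 1}
    - {"rx": 0, "ry": 0, "rz": 0, "x": 0, "y": 0, "z": 0, "jaw": 2.2}
    - {"rx": 0, "ry": 0, "rz": 0, "x": 0, "y": 0, "z": 0, "jaw": 3}
    - {"rx": 0, "ry": 0, "rz": 0, "x": 0, "y": 0, "z": 0, "jaw": 4}
    - {"rx": 0, "ry": 0, "rz": 0, "x": 0, "y": 0, "z": 0, "jaw": 6}
    - {"rx": 0, "ry": 0, "rz": 0, "x": 0, "y": 0, "z": 0, "jaw": 8.5}
    - {"rx": 0, "ry": 0, "rz": 0, "x": 0, "y": 0, "z": 0, "jaw": 8.5}
    - {"rx": 0, "ry": 0, "rz": 0, "x": 0, "y": 0, "z": 0, "jaw": 8.5}

```text
clock: 37.4
tcp_pos: [0.6333, -0.1169, 0.1801]
eef_rot: [0.189, 2.084, -0.109]
ft_force: [1.0, 0.5, -0.4]
gripper_width: 0.0854
```

```bash
python3 - <<'E'
from h import *
T,im=shot('wrist','w7');_,s=shot('side','s8');print(ctrl.get_obs()['ft_force'],ctrl.get_obs()['gripper_width'])
c=np.zeros((480,760,3),np.uint8);c[:360,:480]=cv2.resize(im,(480,360));c[:,480:]=cv2.resize(s[150:345,310:424],(280,480));cv2.imwrite('pics/c8.png',c)
E
```

```text
[-0.1369  0.5486  0.1361] 0.08503642644627325
```

View pics/c8.png

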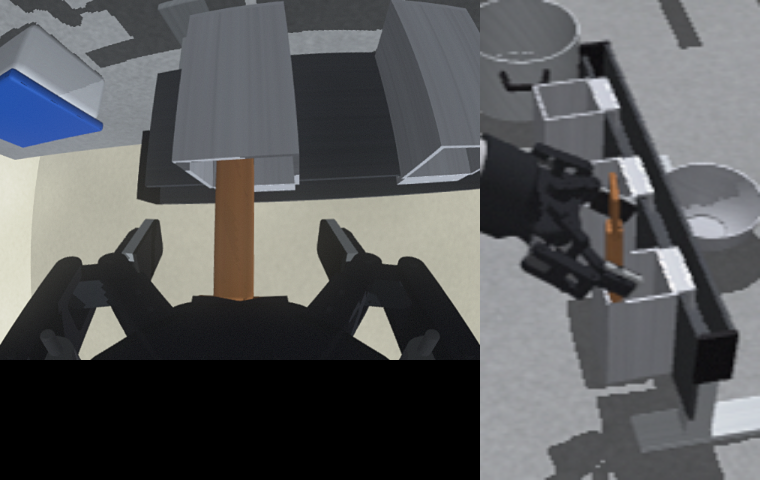

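```bash
cat > back.py <<'E'
from sp import *
import sys
i=int(sys.argv[1]);T=tool();z=T[:3,2]
p=T[:3,3]-z*.12;m=np.array(eval(sys.argv[2]))
Rm=down(np.arctan2(m[1],m[0])+np.pi/2,-np.radians(40))
plan(T,[(p,T[:3,:3],4,8.5),(m,Rm,8,5),(G[i]-d*.10,GD,8,5)])
E
python3 back.py 1 "(.42,.08,.32)"
```

```text
[{"rx": 0, "ry": 0, "rz": 0, "x": 0, "y": 0, "z": -3, "jaw": 8.5}, {"rx": 0, "ry": 0, "rz": 0, "x": 0, "y": 0, "z": -3, "jaw": 8.5}, {"rx": 0, "ry": 0, "rz": 0, "x": 0, "y": 0, "z": -3, "jaw": 8.5}, {"rx": 0, "ry": 0, "rz": 0, "x": 0, "y": 0, "z": -3, "jaw": 8.5}, {"rx": -2, "ry": 2.5, "rz": -1.7, "x": 0.01, "y": 1.94, "z": -2.03, "jaw": 5}, {"rx": -2, "ry": 2.5, "rz": -1.7, "x": 0.03, "y": 2.01, "z": -1.96, "jaw": 5}, {"rx": -2.1, "ry": 2.5, "rz": -1.7, "x": 0.06, "y": 2.08, "z": -1.89, "jaw": 5}, {"rx": -2, "ry": 2.5, "rz": -1.7, "x": 0.07, "y": 2.15, "z": -1.8, "jaw": 5}]
[{"rx": -2.1, "ry": 2.5, "rz": -1.7, "x": 0.09, "y": 2.22, "z": -1.73, "jaw": 5}, {"rx": -2, "ry": 2.5, "rz": -1.7, "x": 0.09, "y": 2.28, "z": -1.64, "jaw": 5}, {"rx": -2, "ry": 2.5, "rz": -1.7, "x": 0.1, "y": 2.34, "z": -1.55, "jaw": 5}, {"rx": -2.1, "ry": 2.5, "rz": -1.8, "x": 0.09, "y": 2.39, "z": -1.47, "jaw": 5}, {"rx": -1.4, "ry": 2.5, "rz": -2.5, "x": 0.85, "y": 2.19, "z": 0.85, "jaw": 5}, {"rx": -1.4, "ry": 2.5, "rz": -2.5, "x": 0.71, "y": 2.2, "z": 0.93, "jaw": 5}, {"rx": -1.5, "ry": 2.4, "rz": -2.5, "x": 0.57, "y": 2.2, "z": 1.02, "jaw": 5}, {"rx": -1.4, "ry": 2.5, "rz": -2.5, "x": 0.43, "y": 2.2, "z": 1.09, "jaw": 5}]
[{"rx": -1.5, "ry": 2.4, "rz": -2.5, "x": 0.29, "y": 2.18, "z": 1.17, "jaw": 5}, {"rx": -1.4, "ry": 2.5, "rz": -2.5, "x": 0.14, "y": 2.16, "z": 1.23, "jaw": 5}, {"rx": -1.5, "ry": 2.4, "rz": -2.5, "x": 0, "y": 2.14, "z": 1.29, "jaw": 5}, {"rx": -1.4, "ry": 2.5, "rz": -2.5, "x": -0.15, "y": 2.09, "z": 1.33, "jaw": 5}]
```

Emit:
play_rows:
  motion:
    - {"rx": 0, "ry": 0, "rz": 0, "x": 0, "y": 0, "z": -2, "jaw": 8.5}
    - {"rx": 0, "ry": 0, "rz": 0, "x": 0, "y": 0, "z": -3, "jaw": 8.5}
    - {"rx": 0, "ry": 0, "rz": 0, "x": 0, "y": 0, "z": -3.5, "jaw": 8.5}
    - {"rx": 0, "ry": 0, "rz": 0, "x": 0, "y": 0, "z": -3.5, "jaw": 8.5}
    - {"rx": -2, "ry": 2.5, "rz": -1.7, "x": 0, "y": 1.95, "z": -2, "jaw": 5}
    - {"rx": -2, "ry": 2.5, "rz": -1.7, "x": 0, "y": 2, "z": -1.95, "jaw": 5}
    - {"rx": -2.1, "ry": 2.5, "rz": -1.7, "x": 0.05, "y": 2.1, "z": -1.9, "jaw": 5}
    - {"rx": -2, "ry": 2.5, "rz": -1.7, "x": 0.1, "y": 2.15, "z": -1.8, "jaw": 5}

```text
clock: 38.5
tcp_pos: [0.4988, -0.0134, 0.2828]
eef_rot: [-0.013, 2.283, -0.013]
ft_force: [-0.0, -0.4, -0.2]
gripper_width: 0.0499
```

Emit:
play_rows:
  motion:
    - {"rx": -2.1, "ry": 2.5, "rz": -1.7, "x": 0.1, "y": 2.2, "z": -1.75, "jaw": 5}
    - {"rx": -2, "ry": 2.5, "rz": -1.7, "x": 0.1, "y": 2.3, "z": -1.65, "jaw": 5}
    - {"rx": -2, "ry": 2.5, "rz": -1.7, "x": 0.1, "y": 2.35, "z": -1.55, "jaw": 5}
    - {"rx": -2.1, "ry": 2.5, "rz": -1.8, "x": 0.1, "y": 2.4, "z": -1.45, "jaw": 5}
    - {"rx": -1.4, "ry": 2.5, "rz": -2.5, "x": 0.85, "y": 2.2, "z": 0.85, "jaw": 5}
    - {"rx": -1.4, "ry": 2.5, "rz": -2.5, "x": 0.7, "y": 2.2, "z": 0.95, "jaw": 5}
    - {"rx": -1.5, "ry": 2.4, "rz": -2.5, "x": 0.55, "y": 2.2, "z": 1, "jaw": 5}
    - {"rx": -1.4, "ry": 2.5, "rz": -2.5, "x": 0.45, "y": 2.2, "z": 1.1, "jaw": 5}

```text
clock: 39.5
tcp_pos: [0.4228, 0.1614, 0.2761]
eef_rot: [-0.517, 2.586, 0.12]
ft_force: [0.1, -0.7, 0.3]
gripper_width: 0.0497
```

Emit:
play_rows:
  motion:
    - {"rx": -1.5, "ry": 2.4, "rz": -2.5, "x": 0.3, "y": 2.2, "z": 1.15, "jaw": 5}
    - {"rx": -1.4, "ry": 2.5, "rz": -2.5, "x": 0.15, "y": 2.15, "z": 1.25, "jaw": 5}
    - {"rx": -1.5, "ry": 2.4, "rz": -2.5, "x": 0, "y": 2.15, "z": 1.3, "jaw": 5}
    - {"rx": -1.4, "ry": 2.5, "rz": -2.5, "x": -0.15, "y": 2.1, "z": 1.35, "jaw": 5}
    - {"rx": 0, "ry": 0, "rz": 0, "x": 0, "y": 0, "z": 0, "jaw": 5}
    - {"rx": 0, "ry": 0, "rz": 0, "x": 0, "y": 0, "z": 0, "jaw": 5}

```text
clock: 40.25
tcp_pos: [0.4015, 0.2457, 0.2288]
eef_rot: [-0.816, 2.695, 0.153]
ft_force: [-0.3, -0.6, 0.1]
gripper_width: 0.0499
```

```bash
cat > pre.py <<'E'
from sp import *
import sys
i=int(sys.argv[1]);g=G[i]
T,im=shot('wrist',sys.argv[2]);print(T,ctrl.get_obs()['joint_pos'])
h=cv2.cvtColor(im,cv2.COLOR_BGR2HSV)
m=((h[...,0]<16)&(h[...,1]>100)&(h[...,2]>40)&(h[...,2]<165))
for p in (g,g-ax*.01,g+ax*.01,g+ax*.045):
    u,v=proj('wrist',p,T)[0].round().astype(int);x=np.nonzero(m[v,max(0,u-40):u+40])[0]+max(0,u-40);print((u,v),x.min() if len(x) else None,x.max() if len(x) else None,len(x))
plan(T,[(g-d*.06,GD,3,5),(g+d*.019,GD,4,5)])
E
python3 pre.py 1 w8
```

```text
[[-0.7855 -0.5562  0.2713  0.4015]
 [-0.522   0.831   0.1924  0.2457]
 [-0.3324  0.0095 -0.9431  0.2288]
 [ 0.      0.      0.      1.    ]] [ 0.3456 -0.4743 -0.3911  1.3258  0.0891 -0.2274]
(np.int64(341), np.int64(211)) 329 355 27
(np.int64(341), np.int64(196)) 329 354 26
(np.int64(342), np.int64(225)) 329 356 28
(np.int64(343), np.int64(278)) 316 371 56
[{"rx": 0.2, "ry": -0.2, "rz": -0.1, "x": 0.54, "y": 0.53, "z": 1.3, "jaw": 5}, {"rx": 0.2, "ry": -0.2, "rz": 0, "x": 0.54, "y": 0.53, "z": 1.3, "jaw": 5}, {"rx": 0.1, "ry": -0.2, "rz": -0.1, "x": 0.54, "y": 0.53, "z": 1.3, "jaw": 5}, {"rx": 0, "ry": 0, "rz": 0, "x": 0, "y": 0, "z": 1.97, "jaw": 5}, {"rx": 0, "ry": 0, "rz": 0, "x": 0, "y": 0, "z": 1.98, "jaw": 5}, {"rx": 0, "ry": 0, "rz": 0, "x": 0, "y": 0, "z": 1.97, "jaw": 5}, {"rx": 0, "ry": 0, "rz": 0, "x": 0, "y": 0, "z": 1.98, "jaw": 5}]
```

Spatula 2 is where predicted (image centre 342 vs 341). Approach and grip.

Emit:
play_rows:
  motion:
    - {"rx": 0.2, "ry": -0.2, "rz": 0, "x": 0.55, "y": 0.55, "z": 1.3, "jaw": 5}
    - {"rx": 0.2, "ry": -0.2, "rz": 0, "x": 0.55, "y": 0.55, "z": 1.3, "jaw": 5}
    - {"rx": 0.1, "ry": -0.2, "rz": -0.1, "x": 0.5, "y": 0.5, "z": 1.3, "jaw": 5}
    - {"rx": 0, "ry": 0, "rz": 0, "x": 0, "y": 0, "z": 2, "jaw": 5}
    - {"rx": 0, "ry": 0, "rz": 0, "x": 0, "y": 0, "z": 2, "jaw": 5}
    - {"rx": 0, "ry": 0, "rz": 0, "x": 0, "y": 0, "z": 2, "jaw": 5}
    - {"rx": 0, "ry": 0, "rz": 0, "x": 0, "y": 0, "z": 1.9, "jaw": 5}
    - {"rx": 0, "ry": 0, "rz": 0, "x": 0, "y": 0, "z": 0, "jaw": 5}

```text
clock: 41.3
tcp_pos: [0.4117, 0.2733, 0.11]
eef_rot: [-0.815, 2.687, 0.145]
ft_force: [-0.3, 0.7, 0.6]
gripper_width: 0.0498
```

Emit:
play_rows:
  motion:
    - {"rx": 0, "ry": 0, "rz": 0, "x": 0, "y": 0, "z": 0, "jaw": 1}
    - {"rx": 0, "ry": 0, "rz": 0, "x": 0, "y": 0, "z": 0, "jaw": 1}
    - {"rx": 0, "ry": 0, "rz": 0, "x": 0, "y": 0, "z": 0, "jaw": 1}
    - {"rx": 0, "ry": 0, "rz": 0, "x": 0, "y": 0, "z": 0, "jaw": 1}
    - {"rx": 0, "ry": 0, "rz": 0, "x": 0, "y": 0, "z": 0, "jaw": 1}
  grip_force: 40

```text
clock: 41.92
tcp_pos: [0.413, 0.2736, 0.1128]
eef_rot: [-0.814, 2.684, 0.145]
ft_force: [-1.9, -1.3, 4.1]
gripper_width: 0.0173
```

```bash
sed -i 's/np.array(\[.47,.16,tg\[2\]\])/np.array([.45,.15,tg[2]])/; s/mid,down(\(.*\)),6,1),(tg,U,8,1)/mid,down(\1),8,1),(tg,U,10,1)/' ins.py; python3 ins.py 1 .6205 .0168
```

```text
[0.413  0.2736 0.1128] goal was [0.4131 0.2729 0.1125] [ 0.4094 -0.4171 -0.5872  1.057   0.0625 -0.1688]
L 0.1338862838373373 perp 7.449193198735826e-05
over-caddy tcp [0.6299 0.0172 0.2994] floor tcp z 0.1813862838373373
[{"rx": 0, "ry": 0, "rz": 0, "x": -1.73, "y": 0, "z": -1, "jaw": 1}, {"rx": 0, "ry": 0, "rz": 0, "x": -1.73, "y": 0, "z": -1, "jaw": 1}, {"rx": 0, "ry": 0, "rz": 0, "x": -1.74, "y": 0.01, "z": -1, "jaw": 1}, {"rx": 0, "ry": 0, "rz": 0, "x": -1.02, "y": 0, "z": -2.82, "jaw": 1}, {"rx": 0, "ry": 0, "rz": 0, "x": -1.03, "y": 0, "z": -2.82, "jaw": 1}, {"rx": 0, "ry": 0, "rz": 0, "x": -1.02, "y": 0.01, "z": -2.82, "jaw": 1}, {"rx": 1.3, "ry": -5, "rz": 1.5, "x": 0.68, "y": -1.54, "z": -0.92, "jaw": 1}, {"rx": 1.3, "ry": -5, "rz": 1.5, "x": 0.56, "y": -1.58, "z": -0.94, "jaw": 1}]
[{"rx": 1.3, "ry": -5, "rz": 1.5, "x": 0.43, "y": -1.61, "z": -0.95, "jaw": 1}, {"rx": 1.2, "ry": -5, "rz": 1.5, "x": 0.31, "y": -1.64, "z": -0.94, "jaw": 1}, {"rx": 1.3, "ry": -4.9, "rz": 1.5, "x": 0.18, "y": -1.67, "z": -0.93, "jaw": 1}, {"rx": 1.2, "ry": -5, "rz": 1.5, "x": 0.06, "y": -1.7, "
[... 265 characters left out ...]
x": 1.5, "ry": 0, "rz": 0.8, "x": -0.67, "y": -1.79, "z": 1.16, "jaw": 1}]
[{"rx": 1.5, "ry": 0, "rz": 0.8, "x": -0.69, "y": -1.75, "z": 1.21, "jaw": 1}, {"rx": 1.4, "ry": 0, "rz": 0.9, "x": -0.72, "y": -1.71, "z": 1.25, "jaw": 1}, {"rx": 1.5, "ry": 0, "rz": 0.8, "x": -0.75, "y": -1.66, "z": 1.3, "jaw": 1}, {"rx": 1.4, "ry": 0, "rz": 0.9, "x": -0.77, "y": -1.62, "z": 1.34, "jaw": 1}, {"rx": 1.5, "ry": 0, "rz": 0.8, "x": -0.79, "y": -1.57, "z": 1.38, "jaw": 1}, {"rx": 1.4, "ry": 0, "rz": 0.9, "x": -0.82, "y": -1.52, "z": 1.42, "jaw": 1}, {"rx": 1.5, "ry": 0, "rz": 0.8, "x": -0.84, "y": -1.48, "z": 1.45, "jaw": 1}, {"rx": 1.4, "ry": 0.1, "rz": 0.9, "x": -0.85, "y": -1.43, "z": 1.49, "jaw": 1}]
```

Emit:
play_rows:
  motion:
    - {"rx": 0, "ry": 0, "rz": 0, "x": -1.75, "y": 0, "z": -1, "jaw": 1}
    - {"rx": 0, "ry": 0, "rz": 0, "x": -1.75, "y": 0, "z": -1, "jaw": 1}
    - {"rx": 0, "ry": 0, "rz": 0, "x": -1.75, "y": 0, "z": -1, "jaw": 1}
    - {"rx": 0, "ry": 0, "rz": 0, "x": -1, "y": 0, "z": -2.8, "jaw": 1}
    - {"rx": 0, "ry": 0, "rz": 0, "x": -1, "y": 0, "z": -2.8, "jaw": 1}
    - {"rx": 0, "ry": 0, "rz": 0, "x": -1, "y": 0, "z": -2.8, "jaw": 1}
    - {"rx": 1.3, "ry": -5, "rz": 1.5, "x": 0.7, "y": -1.55, "z": -0.9, "jaw": 1}
    - {"rx": 1.3, "ry": -5, "rz": 1.5, "x": 0.55, "y": -1.6, "z": -0.95, "jaw": 1}

```text
clock: 42.92
tcp_pos: [0.4472, 0.2581, 0.2606]
eef_rot: [-0.683, 2.533, 0.159]
ft_force: [0.4, -1.1, -0.3]
gripper_width: 0.0175
```

Emit:
play_rows:
  motion:
    - {"rx": 1.3, "ry": -5, "rz": 1.5, "x": 0.45, "y": -1.6, "z": -0.95, "jaw": 1}
    - {"rx": 1.2, "ry": -5, "rz": 1.5, "x": 0.3, "y": -1.65, "z": -0.95, "jaw": 1}
    - {"rx": 1.3, "ry": -4.9, "rz": 1.5, "x": 0.2, "y": -1.7, "z": -0.9, "jaw": 1}
    - {"rx": 1.2, "ry": -5, "rz": 1.5, "x": 0.05, "y": -1.7, "z": -0.9, "jaw": 1}
    - {"rx": 1.3, "ry": -4.9, "rz": 1.5, "x": -0.05, "y": -1.7, "z": -0.85, "jaw": 1}
    - {"rx": 1.2, "ry": -5, "rz": 1.5, "x": -0.2, "y": -1.75, "z": -0.8, "jaw": 1}
    - {"rx": 0, "ry": 0, "rz": 0, "x": 0, "y": 0, "z": 0, "jaw": 1}
    - {"rx": 0, "ry": 0, "rz": 0, "x": 0, "y": 0, "z": 0, "jaw": 1}

```text
clock: 43.92
tcp_pos: [0.5079, 0.1679, 0.3105]
eef_rot: [-0.348, 2.128, 0.191]
ft_force: [-0.1, 0.9, -0.2]
gripper_width: 0.0175
```

```bash
cat > mv.py <<'E'
from sp import *
import sys
cx,cy,L,n=map(float,sys.argv[1:5])
T=tool();az=np.arctan2(cy,cx);U=down(az+np.pi/2,-np.radians(60))
tg=np.array([cx-.007,cy,.175+L])+U[:,2]*.019
print(T[:3,3],tg);plan(T,[(tg,U,int(n),1)])
E
python3 mv.py .6205 .0168 .1339 8
```

```text
[0.5079 0.1679 0.3105] [0.6299 0.0172 0.2994]
[{"rx": 1.8, "ry": -0.4, "rz": 1.1, "x": -0.35, "y": -2.27, "z": 0.78, "jaw": 1}, {"rx": 1.8, "ry": -0.4, "rz": 1.1, "x": -0.39, "y": -2.24, "z": 0.85, "jaw": 1}, {"rx": 1.8, "ry": -0.4, "rz": 1.1, "x": -0.42, "y": -2.2, "z": 0.93, "jaw": 1}, {"rx": 1.8, "ry": -0.4, "rz": 1.1, "x": -0.46, "y": -2.17, "z": 1, "jaw": 1}, {"rx": 1.9, "ry": -0.4, "rz": 1.1, "x": -0.49, "y": -2.12, "z": 1.07, "jaw": 1}, {"rx": 1.8, "ry": -0.4, "rz": 1.1, "x": -0.53, "y": -2.08, "z": 1.14, "jaw": 1}, {"rx": 1.9, "ry": -0.4, "rz": 1.1, "x": -0.56, "y": -2.03, "z": 1.21, "jaw": 1}, {"rx": 1.8, "ry": -0.4, "rz": 1.1, "x": -0.59, "y": -1.98, "z": 1.28, "jaw": 1}]
```

Emit:
play_rows:
  motion:
    - {"rx": 1.8, "ry": -0.4, "rz": 1.1, "x": -0.35, "y": -2.25, "z": 0.8, "jaw": 1}
    - {"rx": 1.8, "ry": -0.4, "rz": 1.1, "x": -0.4, "y": -2.25, "z": 0.85, "jaw": 1}
    - {"rx": 1.8, "ry": -0.4, "rz": 1.1, "x": -0.4, "y": -2.2, "z": 0.95, "jaw": 1}
    - {"rx": 1.8, "ry": -0.4, "rz": 1.1, "x": -0.45, "y": -2.15, "z": 1, "jaw": 1}
    - {"rx": 1.9, "ry": -0.4, "rz": 1.1, "x": -0.5, "y": -2.1, "z": 1.05, "jaw": 1}
    - {"rx": 1.8, "ry": -0.4, "rz": 1.1, "x": -0.55, "y": -2.1, "z": 1.15, "jaw": 1}
    - {"rx": 1.9, "ry": -0.4, "rz": 1.1, "x": -0.55, "y": -2.05, "z": 1.2, "jaw": 1}
    - {"rx": 1.8, "ry": -0.4, "rz": 1.1, "x": -0.6, "y": -2, "z": 1.25, "jaw": 1}

```text
clock: 44.92
tcp_pos: [0.6312, 0.0153, 0.2998]
eef_rot: [-0.025, 2.092, 0.014]
ft_force: [-0.1, 0.4, -0.7]
gripper_width: 0.0175
```

Emit:
play_rows:
  motion:
    - {"rx": 0, "ry": 0, "rz": 0, "x": 0, "y": 0, "z": 0, "jaw": 1}
    - {"rx": 0, "ry": 0, "rz": 0, "x": 0, "y": 0, "z": 0, "jaw": 1}

```text
clock: 45.18
tcp_pos: [0.6302, 0.0169, 0.3]
eef_rot: [-0.028, 2.093, 0.017]
ft_force: [0.3, -0.9, -0.1]
gripper_width: 0.0172
```

```bash
python3 mv.py .6205 .0168 .1339 3
```

```text
[0.6302 0.0169 0.3   ] [0.6299 0.0172 0.2994]
[{"rx": 0, "ry": 0, "rz": 0, "x": 0.02, "y": 0.01, "z": 0, "jaw": 1}, {"rx": 0, "ry": 0, "rz": 0, "x": 0.02, "y": 0.01, "z": 0, "jaw": 1}, {"rx": 0, "ry": 0.1, "rz": 0, "x": 0.02, "y": 0.02, "z": 0, "jaw": 1}]
```

```bash
python3 chk.py s9 .6205 .0168 .1339 | grep -v jaw
```

```text
[[-0.4987 -0.0272  0.8663  0.6302]
 [-0.0135  0.9996  0.0236  0.0169]
 [-0.8666  0.0001 -0.4989  0.3   ]
 [ 0.      0.      0.      1.    ]] [-0.1613 -0.7077 -0.7612  0.4754  0.1636 -0.0951] [-0.4202 -0.2348 -0.9994]
spatula axis est [-0.0012 -0.0001  1.    ] foot [0.614  0.0164 0.1755]
side foot/tip pred [[355.1, 215.4], [358.8, 136.8]]
top foot/tip pred [[309.7, 180.8], [306.7, 147.3]]
```

Emit:
play_rows:
  motion:
    - {"rx": 0, "ry": 0, "rz": 0, "x": 1.3, "y": 0, "z": 0.75, "jaw": 1}
    - {"rx": 0, "ry": 0, "rz": 0, "x": 1.3, "y": 0, "z": 0.75, "jaw": 1}
    - {"rx": 0, "ry": 0, "rz": 0, "x": 1.3, "y": 0, "z": 0.75, "jaw": 1}
    - {"rx": 0, "ry": 0, "rz": 0, "x": 1.3, "y": 0, "z": 0.75, "jaw": 1}
    - {"rx": 0, "ry": 0, "rz": 0, "x": 1.3, "y": 0, "z": 0.75, "jaw": 1}
    - {"rx": 0, "ry": 0, "rz": 0, "x": 1.3, "y": 0, "z": 0.75, "jaw": 1}
    - {"rx": 0, "ry": 0, "rz": 0, "x": 1.3, "y": 0, "z": 0.75, "jaw": 1}
    - {"rx": 0, "ry": 0, "rz": 0, "x": 0, "y": 0, "z": 0, "jaw": 1}

```text
clock: 46.28
tcp_pos: [0.6294, 0.0171, 0.1918]
eef_rot: [-0.028, 2.097, 0.017]
ft_force: [0.9, 0.7, -0.8]
gripper_width: 0.0178
```

Emit:
play_rows:
  motion:
    - {"rx": 0, "ry": 0, "rz": 0, "x": 0.35, "y": 0, "z": 0.2, "jaw": 1}
    - {"rx": 0, "ry": 0, "rz": 0, "x": 0.35, "y": 0, "z": 0.2, "jaw": 1}
    - {"rx": 0, "ry": 0, "rz": 0, "x": 0, "y": 0, "z": 0, "jaw": 1}
    - {"rx": 0, "ry": 0, "rz": 0, "x": 0, "y": 0, "z": 0, "jaw": 1}

```text
clock: 46.78
tcp_pos: [0.6306, 0.017, 0.188]
eef_rot: [-0.029, 2.091, 0.016]
ft_force: [-0.3, -0.1, -0.6]
gripper_width: 0.0176
```

Emit:
play_rows:
  motion:
    - {"rx": 0, "ry": 0, "rz": 0, "x": 0.26, "y": 0, "z": 0.15, "jaw": 1}
    - {"rx": 0, "ry": 0, "rz": 0, "x": 0.26, "y": 0, "z": 0.15, "jaw": 1}
    - {"rx": 0, "ry": 0, "rz": 0, "x": 0, "y": 0, "z": 0, "jaw": 1}

```text
clock: 47.15
tcp_pos: [0.6301, 0.017, 0.1804]
eef_rot: [-0.028, 2.093, 0.016]
ft_force: [1.2, -0.4, 0.5]
gripper_width: 0.0177
```

Emit:
play_rows:
  motion:
    - {"rx": 0, "ry": 0, "rz": 0, "x": 0.05, "y": 0, "z": 0.03, "jaw": 1}
    - {"rx": 0, "ry": 0, "rz": 0, "x": 0, "y": 0, "z": 0, "jaw": 2.2}
    - {"rx": 0, "ry": 0, "rz": 0, "x": 0, "y": 0, "z": 0, "jaw": 3}
    - {"rx": 0, "ry": 0, "rz": 0, "x": 0, "y": 0, "z": 0, "jaw": 4}
    - {"rx": 0, "ry": 0, "rz": 0, "x": 0, "y": 0, "z": 0, "jaw": 6}
    - {"rx": 0, "ry": 0, "rz": 0, "x": 0, "y": 0, "z": 0, "jaw": 8.5}
    - {"rx": 0, "ry": 0, "rz": 0, "x": 0, "y": 0, "z": 0, "jaw": 8.5}
    - {"rx": 0, "ry": 0, "rz": 0, "x": 0, "y": 0, "z": 0, "jaw": 8.5}

```text
clock: 48.15
tcp_pos: [0.6305, 0.017, 0.1809]
eef_rot: [-0.029, 2.092, 0.016]
ft_force: [0.7, -1.0, 0.6]
gripper_width: 0.0852
```

```bash
python3 - <<'E'
from h import *
T,im=shot('wrist','w9')
h=cv2.cvtColor(im,cv2.COLOR_BGR2HSV)
m=((h[...,0]<18)&(h[...,1]>90)&(h[...,2]>40))
for v in (215,240,270,300,330,360,390,420): x=np.nonzero(m[v,215:430])[0]+215;print(v,(x.min(),x.max()) if len(x) else None)
E
sed -i 's/(m,Rm,8,5),(G\[i\]-d\*.10,GD,8,5)/(m,Rm,6,5),(G[i]-d*.10,GD,10,5)/' back.py; python3 back.py 2 "(.40,.14,.32)"
```

```text
215 (np.int64(290), np.int64(339))
240 (np.int64(289), np.int64(340))
270 (np.int64(289), np.int64(340))
300 (np.int64(288), np.int64(341))
330 (np.int64(288), np.int64(341))
360 (np.int64(287), np.int64(341))
390 (np.int64(287), np.int64(341))
420 None
[{"rx": 0, "ry": 0, "rz": 0, "x": 0, "y": 0, "z": -3, "jaw": 8.5}, {"rx": 0, "ry": 0, "rz": 0, "x": 0, "y": 0, "z": -3, "jaw": 8.5}, {"rx": 0, "ry": 0, "rz": 0, "x": 0, "y": 0, "z": -3, "jaw": 8.5}, {"rx": 0, "ry": 0, "rz": 0, "x": 0, "y": 0, "z": -3, "jaw": 8.5}, {"rx": -2.3, "ry": 3.3, "rz": -1.9, "x": -0.13, "y": 2.15, "z": -2.44, "jaw": 5}, {"rx": -2.3, "ry": 3.3, "rz": -1.9, "x": -0.06, "y": 2.25, "z": -2.35, "jaw": 5}, {"rx": -2.3, "ry": 3.3, "rz": -1.9, "x": 0, "y": 2.34, "z": -2.26, "jaw": 5}, {"rx": -2.3, "ry": 3.4, "rz": -1.9, "x": 0.04, "y": 2.43, "z": -2.17, "jaw": 5}]
[{"rx": -2.2, "ry": 3.3, "rz": -1.9, "x": 0.09, "y": 2.51, "z": -2.06, "jaw": 5}, {"rx": -2.3, "ry": 3.4, "rz": -1.9, "x": 0.12, "y": 2.6, "z": -1.97, "jaw": 5}, {"rx": -0.7, "ry": 2, "rz": -1.3, "x": 0.63, "y": 1.79, "z": 0.73, "jaw": 5}, {"rx": -0.7, "ry": 2, "rz": -1.3, "x": 0.56, "y": 1.8, "z": 0.78, "jaw": 5}, {"rx": -0.7, "ry": 2, "rz": -1.3, "x": 0.49, "y": 1.8, "z": 0.82, "jaw": 5}, {"rx": -0.7, "ry": 2, "rz": -1.2, "x": 0.42, "y": 1.8, "z": 0.85, "jaw": 5}, {"rx": -0.7, "ry": 2, "rz": -1.3, "x": 0.36, "y": 1.8, "z": 0.89, "jaw": 5}, {"rx": -0.8, "ry": 2, "rz": -1.2, "x": 0.28, "y": 1.79, "z": 0.92, "jaw": 5}]
[{"rx": -0.7, "ry": 2, "rz": -1.3, "x": 0.21, "y": 1.79, "z": 0.96, "jaw": 5}, {"rx": -0.8, "ry": 1.9, "rz": -1.2, "x": 0.14, "y": 1.78, "z": 0.99, "jaw": 5}, {"rx": -0.7, "ry": 2, "rz": -1.3, "x": 0.07, "y": 1.77, "z": 1.01, "jaw": 5}, {"rx": -0.8, "ry": 1.9, "rz": -1.2, "x": 0, "y": 1.75, "z": 1.04, "jaw": 5}]
```

Emit:
play_rows:
  motion:
    - {"rx": 0, "ry": 0, "rz": 0, "x": 0, "y": 0, "z": -2, "jaw": 8.5}
    - {"rx": 0, "ry": 0, "rz": 0, "x": 0, "y": 0, "z": -3, "jaw": 8.5}
    - {"rx": 0, "ry": 0, "rz": 0, "x": 0, "y": 0, "z": -3.5, "jaw": 8.5}
    - {"rx": 0, "ry": 0, "rz": 0, "x": 0, "y": 0, "z": -3.5, "jaw": 8.5}
    - {"rx": -2.3, "ry": 3.3, "rz": -1.9, "x": -0.15, "y": 2.15, "z": -2.45, "jaw": 5}
    - {"rx": -2.3, "ry": 3.3, "rz": -1.9, "x": -0.05, "y": 2.25, "z": -2.35, "jaw": 5}
    - {"rx": -2.3, "ry": 3.3, "rz": -1.9, "x": 0, "y": 2.35, "z": -2.25, "jaw": 5}
    - {"rx": -2.3, "ry": 3.4, "rz": -1.9, "x": 0.05, "y": 2.45, "z": -2.15, "jaw": 5}

```text
clock: 49.2
tcp_pos: [0.4737, 0.0988, 0.2974]
eef_rot: [-0.282, 2.332, 0.109]
ft_force: [0.1, 0.6, 0.3]
gripper_width: 0.0501
```

Emit:
play_rows:
  motion:
    - {"rx": -2.2, "ry": 3.3, "rz": -1.9, "x": 0.1, "y": 2.5, "z": -2.05, "jaw": 5}
    - {"rx": -2.3, "ry": 3.4, "rz": -1.9, "x": 0.1, "y": 2.6, "z": -1.95, "jaw": 5}
    - {"rx": -0.7, "ry": 2, "rz": -1.3, "x": 0.65, "y": 1.8, "z": 0.75, "jaw": 5}
    - {"rx": -0.7, "ry": 2, "rz": -1.3, "x": 0.55, "y": 1.8, "z": 0.8, "jaw": 5}
    - {"rx": -0.7, "ry": 2, "rz": -1.3, "x": 0.5, "y": 1.8, "z": 0.8, "jaw": 5}
    - {"rx": -0.7, "ry": 2, "rz": -1.2, "x": 0.4, "y": 1.8, "z": 0.85, "jaw": 5}
    - {"rx": -0.7, "ry": 2, "rz": -1.3, "x": 0.35, "y": 1.8, "z": 0.9, "jaw": 5}
    - {"rx": -0.8, "ry": 2, "rz": -1.2, "x": 0.3, "y": 1.8, "z": 0.9, "jaw": 5}

```text
clock: 50.2
tcp_pos: [0.3954, 0.2424, 0.2663]
eef_rot: [-0.652, 2.602, 0.153]
ft_force: [-0.3, 0.4, -0.0]
gripper_width: 0.05
```

Emit:
play_rows:
  motion:
    - {"rx": -0.7, "ry": 2, "rz": -1.3, "x": 0.2, "y": 1.8, "z": 0.95, "jaw": 5}
    - {"rx": -0.8, "ry": 1.9, "rz": -1.2, "x": 0.15, "y": 1.8, "z": 1, "jaw": 5}
    - {"rx": -0.7, "ry": 2, "rz": -1.3, "x": 0.05, "y": 1.75, "z": 1, "jaw": 5}
    - {"rx": -0.8, "ry": 1.9, "rz": -1.2, "x": 0, "y": 1.75, "z": 1.05, "jaw": 5}
    - {"rx": 0, "ry": 0, "rz": 0, "x": 0, "y": 0, "z": 0, "jaw": 5}
    - {"rx": 0, "ry": 0, "rz": 0, "x": 0, "y": 0, "z": 0, "jaw": 5}

```text
clock: 50.95
tcp_pos: [0.3707, 0.3092, 0.2284]
eef_rot: [-0.818, 2.701, 0.154]
ft_force: [-0.2, -0.6, -0.3]
gripper_width: 0.0502
```

```bash
python3 pre.py 2 w10
```

```text
[[-0.7873 -0.5563  0.2661  0.3707]
 [-0.5224  0.8309  0.1915  0.3092]
 [-0.3276  0.0117 -0.9447  0.2284]
 [ 0.      0.      0.      1.    ]] [ 0.5371 -0.4384 -0.3675  1.3084  0.0284 -0.0457]
(np.int64(343), np.int64(198)) 329 356 28
(np.int64(342), np.int64(184)) 329 355 27
(np.int64(343), np.int64(212)) 330 356 27
(np.int64(345), np.int64(266)) 316 372 57
[{"rx": 0.2, "ry": -0.3, "rz": -0.1, "x": 0.85, "y": 0.55, "z": 1.22, "jaw": 5}, {"rx": 0.2, "ry": -0.3, "rz": 0, "x": 0.85, "y": 0.56, "z": 1.22, "jaw": 5}, {"rx": 0.2, "ry": -0.3, "rz": -0.1, "x": 0.86, "y": 0.56, "z": 1.21, "jaw": 5}, {"rx": 0, "ry": 0, "rz": 0, "x": 0, "y": 0, "z": 1.98, "jaw": 5}, {"rx": 0, "ry": 0, "rz": 0, "x": 0, "y": 0, "z": 1.97, "jaw": 5}, {"rx": 0, "ry": 0, "rz": 0, "x": 0, "y": 0, "z": 1.98, "jaw": 5}, {"rx": 0, "ry": 0, "rz": 0, "x": 0, "y": -0.01, "z": 1.97, "jaw": 5}]
```

Emit:
play_rows:
  motion:
    - {"rx": 0.2, "ry": -0.3, "rz": 0, "x": 0.85, "y": 0.55, "z": 1.2, "jaw": 5}
    - {"rx": 0.2, "ry": -0.3, "rz": 0, "x": 0.85, "y": 0.55, "z": 1.2, "jaw": 5}
    - {"rx": 0.2, "ry": -0.3, "rz": -0.1, "x": 0.85, "y": 0.55, "z": 1.2, "jaw": 5}
    - {"rx": 0, "ry": 0, "rz": 0, "x": 0, "y": 0, "z": 2, "jaw": 5}
    - {"rx": 0, "ry": 0, "rz": 0, "x": 0, "y": 0, "z": 2, "jaw": 5}
    - {"rx": 0, "ry": 0, "rz": 0, "x": 0, "y": 0, "z": 2, "jaw": 5}
    - {"rx": 0, "ry": 0, "rz": 0, "x": 0, "y": 0, "z": 1.9, "jaw": 5}
    - {"rx": 0, "ry": 0, "rz": 0, "x": 0, "y": 0, "z": 0, "jaw": 5}

```text
clock: 52.0
tcp_pos: [0.3729, 0.3306, 0.1102]
eef_rot: [-0.812, 2.687, 0.144]
ft_force: [-0.7, -0.6, -0.3]
gripper_width: 0.0501
```

Emit:
play_rows:
  motion:
    - {"rx": 0, "ry": 0, "rz": 0, "x": 0, "y": 0, "z": 0, "jaw": 1}
    - {"rx": 0, "ry": 0, "rz": 0, "x": 0, "y": 0, "z": 0, "jaw": 1}
    - {"rx": 0, "ry": 0, "rz": 0, "x": 0, "y": 0, "z": 0, "jaw": 1}
    - {"rx": 0, "ry": 0, "rz": 0, "x": 0, "y": 0, "z": 0, "jaw": 1}
    - {"rx": 0, "ry": 0, "rz": 0, "x": 0, "y": 0, "z": 0, "jaw": 1}
  grip_force: 40

```text
clock: 52.62
tcp_pos: [0.3742, 0.3321, 0.1133]
eef_rot: [-0.812, 2.682, 0.146]
ft_force: [-2.5, -3.4, 5.2]
gripper_width: 0.0171
```

```bash
sed -i 's/\[.45,.15,tg/[.42,.22,tg/' ins.py; python3 ins.py 2 .6175 .1478
```

```text
[0.3742 0.3321 0.1133] goal was [0.3737 0.3317 0.1114] [ 0.5918 -0.4027 -0.5772  1.045   0.      0.0038]
L 0.13533441375204477 perp 0.0007877123515579593
over-caddy tcp [0.6265 0.1516 0.3008] floor tcp z 0.18283441375204476
[{"rx": 0, "ry": 0, "rz": 0, "x": -1.73, "y": 0, "z": -1, "jaw": 1}, {"rx": 0, "ry": 0, "rz": 0, "x": -1.74, "y": 0.01, "z": -0.99, "jaw": 1}, {"rx": 0, "ry": 0, "rz": 0, "x": -1.73, "y": 0, "z": -1, "jaw": 1}, {"rx": 0, "ry": 0, "rz": 0, "x": -1.03, "y": 0, "z": -2.82, "jaw": 1}, {"rx": 0, "ry": 0, "rz": 0, "x": -1.03, "y": 0.01, "z": -2.81, "jaw": 1}, {"rx": 0, "ry": 0, "rz": 0, "x": -1.04, "y": 0, "z": -2.82, "jaw": 1}, {"rx": 0.5, "ry": -5, "rz": 0.6, "x": 0.51, "y": -1.48, "z": -0.88, "jaw": 1}, {"rx": 0.5, "ry": -5, "rz": 0.6, "x": 0.42, "y": -1.5, "z": -0.9, "jaw": 1}]
[{"rx": 0.5, "ry": -5, "rz": 0.6, "x": 0.32, "y": -1.51, "z": -0.92, "jaw": 1}, {"rx": 0.5, "ry": -5, "rz": 0.6, "x": 0.23, "y": -1.52, "z": -0.94, "jaw": 1}, {"rx": 0.5, "ry": -5, "rz": 0.6, "x": 0.13, "y": -1.53, "z": -0.94, "jaw": 1}, {"rx": 0.5, "ry": -4.9, "rz": 0.6, "x": 0.03, "y": -1.5
[... 266 characters left out ...]
{"rx": 1.2, "ry": 0, "rz": 0.7, "x": -0.78, "y": -1.53, "z": 1.34, "jaw": 1}]
[{"rx": 1.2, "ry": 0, "rz": 0.7, "x": -0.79, "y": -1.49, "z": 1.37, "jaw": 1}, {"rx": 1.2, "ry": 0, "rz": 0.7, "x": -0.81, "y": -1.45, "z": 1.4, "jaw": 1}, {"rx": 1.2, "ry": 0, "rz": 0.7, "x": -0.83, "y": -1.41, "z": 1.43, "jaw": 1}, {"rx": 1.3, "ry": 0, "rz": 0.7, "x": -0.85, "y": -1.37, "z": 1.46, "jaw": 1}, {"rx": 1.2, "ry": 0, "rz": 0.7, "x": -0.86, "y": -1.33, "z": 1.49, "jaw": 1}, {"rx": 1.3, "ry": 0, "rz": 0.7, "x": -0.88, "y": -1.28, "z": 1.52, "jaw": 1}, {"rx": 1.2, "ry": 0, "rz": 0.7, "x": -0.9, "y": -1.24, "z": 1.55, "jaw": 1}, {"rx": 1.3, "ry": 0, "rz": 0.8, "x": -0.91, "y": -1.19, "z": 1.58, "jaw": 1}]
```

Emit:
play_rows:
  motion:
    - {"rx": 0, "ry": 0, "rz": 0, "x": -1.75, "y": 0, "z": -1, "jaw": 1}
    - {"rx": 0, "ry": 0, "rz": 0, "x": -1.75, "y": 0, "z": -1, "jaw": 1}
    - {"rx": 0, "ry": 0, "rz": 0, "x": -1.75, "y": 0, "z": -1, "jaw": 1}
    - {"rx": 0, "ry": 0, "rz": 0, "x": -1, "y": 0, "z": -2.8, "jaw": 1}
    - {"rx": 0, "ry": 0, "rz": 0, "x": -1, "y": 0, "z": -2.8, "jaw": 1}
    - {"rx": 0, "ry": 0, "rz": 0, "x": -1, "y": 0, "z": -2.8, "jaw": 1}
    - {"rx": 0.5, "ry": -5, "rz": 0.6, "x": 0.5, "y": -1.5, "z": -0.9, "jaw": 1}
    - {"rx": 0.5, "ry": -5, "rz": 0.6, "x": 0.4, "y": -1.5, "z": -0.9, "jaw": 1}

```text
clock: 53.62
tcp_pos: [0.4098, 0.3197, 0.2606]
eef_rot: [-0.731, 2.525, 0.19]
ft_force: [-0.6, -0.7, -0.5]
gripper_width: 0.0171
```

Emit:
play_rows:
  motion:
    - {"rx": 0.5, "ry": -5, "rz": 0.6, "x": 0.3, "y": -1.5, "z": -0.9, "jaw": 1}
    - {"rx": 0.5, "ry": -5, "rz": 0.6, "x": 0.25, "y": -1.5, "z": -0.95, "jaw": 1}
    - {"rx": 0.5, "ry": -5, "rz": 0.6, "x": 0.15, "y": -1.5, "z": -0.95, "jaw": 1}
    - {"rx": 0.5, "ry": -4.9, "rz": 0.6, "x": 0.05, "y": -1.55, "z": -0.95, "jaw": 1}
    - {"rx": 0.5, "ry": -5, "rz": 0.5, "x": -0.05, "y": -1.55, "z": -0.9, "jaw": 1}
    - {"rx": 0.5, "ry": -4.9, "rz": 0.6, "x": -0.15, "y": -1.55, "z": -0.9, "jaw": 1}
    - {"rx": 0, "ry": 0, "rz": 0, "x": 0, "y": 0, "z": 0, "jaw": 1}
    - {"rx": 0, "ry": 0, "rz": 0, "x": 0, "y": 0, "z": 0, "jaw": 1}

```text
clock: 54.62
tcp_pos: [0.4723, 0.248, 0.3117]
eef_rot: [-0.519, 2.105, 0.282]
ft_force: [0.2, -0.8, -0.2]
gripper_width: 0.0179
```

```bash
python3 mv.py .6175 .1478 .1353 8
```

```text
[0.4723 0.248  0.3117] [0.6265 0.1516 0.3008]
[{"rx": 1.5, "ry": -0.4, "rz": 0.9, "x": -0.52, "y": -1.96, "z": 1.03, "jaw": 1}, {"rx": 1.5, "ry": -0.4, "rz": 0.9, "x": -0.54, "y": -1.93, "z": 1.08, "jaw": 1}, {"rx": 1.5, "ry": -0.4, "rz": 0.9, "x": -0.57, "y": -1.89, "z": 1.14, "jaw": 1}, {"rx": 1.5, "ry": -0.4, "rz": 0.9, "x": -0.59, "y": -1.85, "z": 1.19, "jaw": 1}, {"rx": 1.6, "ry": -0.5, "rz": 1, "x": -0.61, "y": -1.81, "z": 1.24, "jaw": 1}, {"rx": 1.5, "ry": -0.4, "rz": 0.9, "x": -0.63, "y": -1.77, "z": 1.3, "jaw": 1}, {"rx": 1.6, "ry": -0.5, "rz": 1, "x": -0.64, "y": -1.72, "z": 1.34, "jaw": 1}, {"rx": 1.5, "ry": -0.4, "rz": 0.9, "x": -0.66, "y": -1.67, "z": 1.4, "jaw": 1}]
```

Emit:
play_rows:
  motion:
    - {"rx": 1.5, "ry": -0.4, "rz": 0.9, "x": -0.5, "y": -1.95, "z": 1.05, "jaw": 1}
    - {"rx": 1.5, "ry": -0.4, "rz": 0.9, "x": -0.55, "y": -1.95, "z": 1.1, "jaw": 1}
    - {"rx": 1.5, "ry": -0.4, "rz": 0.9, "x": -0.55, "y": -1.9, "z": 1.15, "jaw": 1}
    - {"rx": 1.5, "ry": -0.4, "rz": 0.9, "x": -0.6, "y": -1.85, "z": 1.2, "jaw": 1}
    - {"rx": 1.6, "ry": -0.5, "rz": 1, "x": -0.6, "y": -1.8, "z": 1.25, "jaw": 1}
    - {"rx": 1.5, "ry": -0.4, "rz": 0.9, "x": -0.65, "y": -1.75, "z": 1.3, "jaw": 1}
    - {"rx": 1.6, "ry": -0.5, "rz": 1, "x": -0.65, "y": -1.7, "z": 1.35, "jaw": 1}
    - {"rx": 1.5, "ry": -0.4, "rz": 0.9, "x": -0.65, "y": -1.65, "z": 1.4, "jaw": 1}

```text
clock: 55.62
tcp_pos: [0.6276, 0.1529, 0.3013]
eef_rot: [-0.247, 2.082, 0.143]
ft_force: [0.1, 0.1, -1.2]
gripper_width: 0.0177
```

Emit:
play_rows:
  motion:
    - {"rx": 0, "ry": 0, "rz": 0, "x": 0, "y": 0, "z": 0, "jaw": 1}
    - {"rx": 0, "ry": 0, "rz": 0, "x": 0, "y": 0, "z": 0, "jaw": 1}

```text
clock: 55.88
tcp_pos: [0.627, 0.1531, 0.3014]
eef_rot: [-0.248, 2.082, 0.144]
ft_force: [0.4, -0.2, -0.6]
gripper_width: 0.0177
```

```bash
python3 chk.py s10 .6175 .1478 .1353 | sed 's/\[{.*//'; python3 mv.py .6175 .1478 .1353 2
```

```text
[[-0.4851 -0.235   0.8423  0.627 ]
 [-0.1171  0.972   0.2037  0.1531]
 [-0.8666  0.0002 -0.499   0.3014]
 [ 0.      0.      0.      1.    ]] [ 0.0602 -0.6563 -0.7324  0.4521  0.153  -0.0888] [-0.0393  0.0728 -0.0181]
spatula axis est [-0.0011 -0.0004  1.    ] foot [0.6111 0.1493 0.1756]
side foot/tip pred [[342.5, 181.7], [344.5, 105.7]]
top foot/tip pred [[244.8, 180.3], [224.9, 146.6]]
(102, np.float64(339.0), 3) (106, np.float64(336.3), 10) (110, np.float64(342.0), 9) (114, np.float64(341.5), 8) (118, np.float64(341.5), 8) (122, np.float64(341.5), 8) (126, np.float64(342.0), 7) (130, np.float64(344.0), 3) (134, None, 0) (138, None, 0) (142, np.float64(342.0), 5) (146, np.float64(341.0), 7) (150, np.float64(341.0), 7) (154, np.float64(341.0), 7) (158, np.float64(341.0), 7) (162, np.float64(341.0), 7) (166, np.float64(340.5), 6) (170, np.float64(340.5), 6) (174, np.float64(340.5), 6) (178, np.float64(340.0), 7) (182, np.float64(341.0), 5) (186, np.float64(349.0), 3) (190, np.float64(349.5), 4) (194, np.float64(350.0), 5) 

[0.6271 0.1529 0.302 ] [0.6265 0.1516 0.3008]
[{"rx": 0, "ry": 0.1, "rz": 0, "x": 0.07, "y": -0.06, "z": -0.01, "jaw": 1}, {"rx": 0.1, "ry": 0, "rz": 0.1, "x": 0.07, "y": -0.05, "z": 0, "jaw": 1}]
```

Spatula tracks the prediction within ~2 px. Lower.

Emit:
play_rows:
  motion:
    - {"rx": 0, "ry": 0, "rz": 0, "x": 1.3, "y": -0.1, "z": 0.75, "jaw": 1}
    - {"rx": 0, "ry": 0, "rz": 0, "x": 1.3, "y": 0, "z": 0.75, "jaw": 1}
    - {"rx": 0, "ry": 0, "rz": 0, "x": 1.3, "y": 0, "z": 0.75, "jaw": 1}
    - {"rx": 0, "ry": 0, "rz": 0, "x": 1.3, "y": 0, "z": 0.75, "jaw": 1}
    - {"rx": 0, "ry": 0, "rz": 0, "x": 1.3, "y": 0, "z": 0.75, "jaw": 1}
    - {"rx": 0, "ry": 0, "rz": 0, "x": 1.3, "y": 0, "z": 0.75, "jaw": 1}
    - {"rx": 0, "ry": 0, "rz": 0, "x": 1.3, "y": 0, "z": 0.75, "jaw": 1}
    - {"rx": 0, "ry": 0, "rz": 0, "x": 0, "y": 0, "z": 0, "jaw": 1}

```text
clock: 56.98
tcp_pos: [0.6268, 0.1512, 0.1927]
eef_rot: [-0.246, 2.086, 0.143]
ft_force: [-0.1, 0.3, -0.5]
gripper_width: 0.0174
```

Emit:
play_rows:
  motion:
    - {"rx": 0, "ry": 0, "rz": 0, "x": 0.35, "y": 0, "z": 0.2, "jaw": 1}
    - {"rx": 0, "ry": 0, "rz": 0, "x": 0.35, "y": 0, "z": 0.2, "jaw": 1}
    - {"rx": 0, "ry": 0, "rz": 0, "x": 0, "y": 0, "z": 0, "jaw": 1}
    - {"rx": 0, "ry": 0, "rz": 0, "x": 0, "y": 0, "z": 0, "jaw": 1}

```text
clock: 57.48
tcp_pos: [0.6281, 0.1513, 0.189]
eef_rot: [-0.246, 2.08, 0.142]
ft_force: [0.3, 0.5, -0.9]
gripper_width: 0.0175
```

Emit:
play_rows:
  motion:
    - {"rx": 0, "ry": 0, "rz": 0, "x": 0.26, "y": 0, "z": 0.15, "jaw": 1}
    - {"rx": 0, "ry": 0, "rz": 0, "x": 0.26, "y": 0, "z": 0.15, "jaw": 1}
    - {"rx": 0, "ry": 0, "rz": 0, "x": 0, "y": 0, "z": 0, "jaw": 1}

```text
clock: 57.85
tcp_pos: [0.6276, 0.1512, 0.1814]
eef_rot: [-0.246, 2.082, 0.142]
ft_force: [0.0, 0.2, -0.9]
gripper_width: 0.0174
```

Emit:
play_rows:
  motion:
    - {"rx": 0, "ry": 0, "rz": 0, "x": 0.05, "y": 0, "z": 0.03, "jaw": 1}
    - {"rx": 0, "ry": 0, "rz": 0, "x": 0, "y": 0, "z": 0, "jaw": 2.2}
    - {"rx": 0, "ry": 0, "rz": 0, "x": 0, "y": 0, "z": 0, "jaw": 3}
    - {"rx": 0, "ry": 0, "rz": 0, "x": 0, "y": 0, "z": 0, "jaw": 4}
    - {"rx": 0, "ry": 0, "rz": 0, "x": 0, "y": 0, "z": 0, "jaw": 6}
    - {"rx": 0, "ry": 0, "rz": 0, "x": 0, "y": 0, "z": 0, "jaw": 8.5}
    - {"rx": 0, "ry": 0, "rz": 0, "x": 0, "y": 0, "z": 0, "jaw": 8.5}
    - {"rx": 0, "ry": 0, "rz": 0, "x": 0, "y": 0, "z": 0, "jaw": 8.5}

```text
clock: 58.85
tcp_pos: [0.628, 0.1513, 0.1818]
eef_rot: [-0.246, 2.081, 0.142]
ft_force: [-0.2, 0.5, 0.2]
gripper_width: 0.0851
```

Emit:
play_rows:
  motion:
    - {"rx": 0, "ry": 0, "rz": 0, "x": 0, "y": 0, "z": -2, "jaw": 8.5}
    - {"rx": 0, "ry": 0, "rz": 0, "x": 0, "y": 0, "z": -3, "jaw": 8.5}
    - {"rx": 0, "ry": 0, "rz": 0, "x": 0, "y": 0, "z": -3.5, "jaw": 8.5}
    - {"rx": 0, "ry": 0, "rz": 0, "x": 0, "y": 0, "z": -3.5, "jaw": 8.5}
    - {"rx": 0, "ry": 3, "rz": 0, "x": 0, "y": 0, "z": -3.5, "jaw": 8.5}
    - {"rx": 0, "ry": 3, "rz": 0, "x": 0, "y": 0, "z": -3.5, "jaw": 8.5}
    - {"rx": 0, "ry": 3, "rz": 0, "x": 0, "y": 0, "z": -3.5, "jaw": 8.5}
    - {"rx": 0, "ry": 0, "rz": 0, "x": 0, "y": 0, "z": 0, "jaw": 8.5}

```text
clock: 59.85
tcp_pos: [0.4799, 0.1138, 0.3101]
eef_rot: [-0.269, 2.257, 0.124]
ft_force: [-0.9, -1.3, -0.0]
gripper_width: 0.0851
```

```bash
python3 - <<'E'
from h import *
T,im=shot('side','s11');_,t=shot('top','t11')
c=np.hstack([cv2.resize(im[90:350,240:450],(420,520),interpolation=cv2.INTER_CUBIC),cv2.resize(t[100:360,120:310],(380,520),interpolation=cv2.INTER_CUBIC)])
c=np.hstack([cv2.resize(im[90:350,240:450],(420,520),interpolation=cv2.INTER_CUBIC),cv2.resize(t[110:370,200:390],(380,520),interpolation=cv2.INTER_CUBIC)])
cv2.imwrite('pics/c9.png',c);print(T[:3,3])
E
```

```text
[0.4799 0.1138 0.3101]
```

View pics/c9.png

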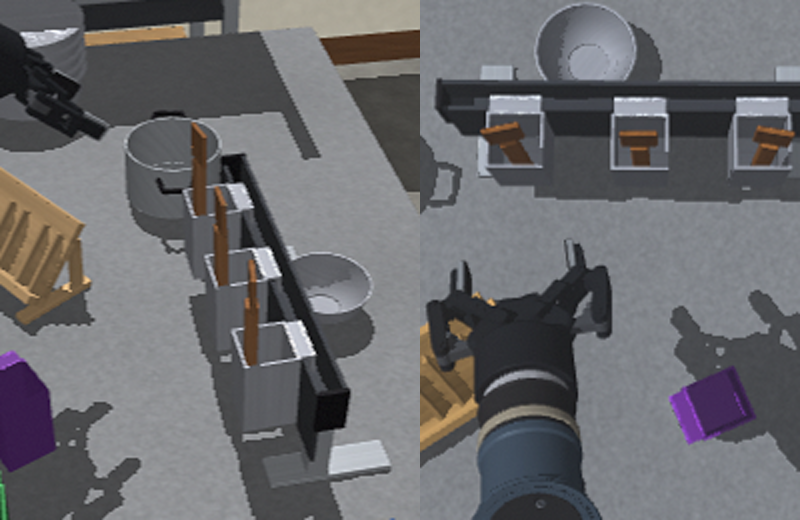

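```bash
python3 - <<'E'
from h import *
for s,t in (((339.5,151.5),(240.5,174)),((350.5,185),(309,176)),((365.5,221),(377.5,175))):
    p=tri(ray('side',s),ray('top',t));print('tip',p,(proj('side',p)-s).ravel().round(1),(proj('top',p)-t).ravel().round(1))
# strip back corners near -y: side (crop px) and top
for s,t in (((252,206),(541,96)),((281,277),(666,97)),((314,353),(791,97))):
    s=(240+s[0]/2,90+s[1]/2);t=(200+(t[0]-420)/2,110+t[1]/2);print('strip',tri(ray('side',s),ray('top',t)))
E
```

```text
tip [0.5991 0.1419 0.268 ] [-0.5  0.2] [ 0.  -0.7]
tip [0.5996 0.0151 0.2632] [-0.3  0.1] [ 0.  -0.3]
tip [ 0.6038 -0.112   0.2666] [-0.  0.] [ 0. -0.]
strip [0.6658 0.1226 0.1538]
strip [ 0.6695 -0.0092  0.1502]
strip [ 0.6712 -0.1407  0.157 ]
```

```bash
python3 -c "
from bench import ctrl
print(ctrl.get_obs()['ft_force'],ctrl.sign_off())"
```

```text
the job is handed in; nothing more can be done
[ 0.34566952  0.7016553  -0.64022015] None
```

The job is handed in at about 60 s: all three steel caddies hang on the rail, and each holds one wooden spatula, handle down and blade up. One caddy was knocked about 2–3 cm aside during the run; I found it again with the wrist camera before gripping it. I did not touch the purple and green look-alikes, the pot, the food box or the bowl.

**Final checks:**
- **Caddies:** each lowered onto the lip at the expected height. Measured strip heights were 150–157 mm (154 mm expected, about 3 mm measurement error), which fits the hooks being fully home.
- **Spatulas:** the last pictures show all three standing nearly upright in their caddies. Blade tips measured 263–268 mm (about 262 mm expected), which fits the feet being on the floors.
- **Arm:** it was clear of everything at hand-in.

**Less certain:** the force reading gave no clear sign when the spatula feet touched down, so their seating rests on the measured heights and the pictures. Two tip heights and one strip height came out 3–6 mm high. I put that down to picking pixels by hand, but did not confirm it.

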